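Lay out block and roller sleeve from behind the bottles

ROBOT

A 7-joint arm with a two-finger parallel gripper is mounted at the origin on a cart in front of the work surface, level with it; the furniture and walls round the work are solid. World frame = base frame: x ahead of the robot, y to its left, z up, the work surface at z = 0. Lengths are in m, angles in rad, forces in N, time in s.
With the tool pointing down it reaches from about 0.4 to 0.85 m from the base axis. Payload 4.5 kg.
Tool frame: the origin (TCP) lies at the very end of the fingers, on their centre line; the grasp point (between the pads) lies 19 mm behind it; y points along the fingers, x is the direction in which the jaws open and shut, and the axes are right-handed (so a half turn about y gives the same grasp; the last joint's range is limited). The gripper opens to 88 mm and grips with 3 to 60 N. Pads are 18 mm wide; open, the fingers measure 123 mm over their backs; the gripper's body (75 mm by 187 mm) begins 45 mm behind the grasp point.
Start: joints at [1.327, 0.689, -0.195, 1.565, 0.157, 0.902, -0.215], TCP at [0.171, -0.601, 0.239] pointing down, gripper open.
Joint ranges: [-3.01, 3.01], [-0.46, 2.08], [-1.47, 1.51], [0.13, 2.56], [-1, 4.14], [0.04, 2.09], [-2.66, 2.66]. Speed limits (rad/s): [2.57, 2.57, 3.14, 3.14, 3.14, 3.14, 3.14].

INTERFACE

Orientations are given as a unit quaternion [x, y, z, w].
In Python, from plant import r gives the robot as it stands.
- The arm moves only by the shell command python3 -m inch 'ROWS' [OPENING] [FORCE]. ROWS is JSON, a list of rows, each a list of 6 numbers: the shift along the tool's x, y, z in mm, then the turn, a rotation vector about the tool's x, y, z in rad. In form: [[x, y, z, ax, ay, az], ...]. A call has 1 to 12 rows; each row shifts and turns the commanded pose from where the row before left it, along the tool's axes as they then stand; what a row does not reach is not made up. A row lasts 1/12 s, in which the tool goes at most 41.7 mm and 7.16 degrees, less where a joint would pass 70% of its speed; a pose out of reach is approached as far as the arm can. A call is refused whole if a number of a shift passes 41.7 or a number of a turn 0.125, either way. A call with a gripper value outside its range is refused whole. OPENING is the finger opening in mm, from 0 to 88.1, set as the call begins (- or left out, the last holds). The fingers move at their own pace and stop on an object; FORCE is the grip in N (left out, the last holds). Time passes only in rows, so rows that do not move let the fingers close. It gives the time, the measured TCP pose, the force and the opening at its end, in the units of the state.
- r.get_state(): the state, without advancing time (a new reading comes with each control period).
- r.snapshot(name): name is "scene" or "top" or "wrist"; returns a dict with "img" (420x560x3 uint8, red, green, blue), "range_z" (420x560 float32, m along the optical axis (not along the pixel's ray), 0 where there is no reading), "mtx" (3x3 intrinsics, pixels), "camera_from_world" (4x4, takes a point from world to camera coordinates); the wrist camera has in their place "tool_from_camera" (4x4, takes a point from camera to tool coordinates, whose origin is the TCP and whose axes are the tool frame's). Camera axes: x right, y down, z forward; pixel columns grow to the right and rows downward; lengths in m; the calibration is good to about 2 mm. A picture is of the moment at which its call begins: read the wrist's pose just before it.
- r.finish_job(): hands the job in, once; it reports no verdict.
The state is a dict: "clock": time; "q": joint angles; "qd": joint speeds; "joint_torque": joint torques, N m; "tool_pos": TCP position; "eef_rot": TCP orientation; "contact_force": force on the tool from outside, world axes, zero at the start; "moment": the same for the moment, N m; "opening": opening from 0.0 (shut) to 1.0 (fully open).
Only numpy, scipy, OpenCV 4.12 (cv2) and the standard library are available. Lean on these libraries where they do the work, as an engineer would, in place of code of your own. Each camera call takes 0.05 s, during which the arm holds its last target.

TASK

The sanding block and the roller sleeve are needed for the next coat, but in the supply tray they lie close behind the dosing bottle and the spray can. First stand both the bottle and the can aside, upright, on free table well clear of the tray, then lay the block lengthwise up its own sloping rest with its end down against the cleat, and the sleeve crosswise on its own sloping rest down against the two cleats, each centred between the sides. Last, stand the bottle and the can back upright, each in its own round recess in the tray; never knock either of them over.

Things in the scene. Friction and masses are not known exactly. Their poses are not given: they have to be found in the camera images.
- bottle_center (a point): Milky-clear dosing bottle, standing, 255 mm tall, 0.14 kg. Round body 92 mm across up to 125 mm above its underside, then a shoulder and a neck 33 mm across; on top a fixed round cap 44 mm across, from 230 to 255 mm above the underside (grip the cap from above). This point: on its axis, half-way up, 127.5 mm above its underside; z along the axis.
- can_center (a point): Aerosol can, standing, 205 mm tall, 0.21 kg, round body 64 mm across up to 160 mm, narrowing above, spray button 26 mm across on top. Take it from above across the body, about 155 mm above its underside (50 mm below the top). This point: on its axis, half-way up, 102.5 mm above its underside; z along the axis.
- block_center (a point): Sanding block, rectangular, 62 x 115 x 30 mm, dark with a red-brown top face, 0.06 kg. It starts flat on the tray's raised back deck (20 mm above the table), behind the bottle or the can, a long side some 10 mm from it. This point: its centre, 15 mm above its underside; x along the 62 mm width (grip across this), y along the length, z up.
- sleeve_center (a point): Paint roller sleeve, cream cylinder 41 mm in diameter, 106 mm long, 0.03 kg; it rolls easily. It starts on the tray's raised back deck (20 mm above the table), beside the block. This point: its centre, 20 mm above what it lies on; x along its length (grip across the 41 mm at the middle).
- tray: Plywood supply tray, 232 (x) x 290 (y) mm, fixed, rim 32 mm high all round. Rear part (x = +13 to +108 mm) is the raised deck, 20 mm high, with block and sleeve in a row along y at about x = +40 mm, y = +69 and -69 mm; 37 mm free between block and back rim. Front part (-x, nearer the robot) holds the two seat boards. Origin: centre of its underside, on the table; z up.
- bottle_seat_hole0 (a point): Wide round recess for the bottle, 106 mm across, in a pale board 118 x 134 mm in the front of the tray, left or right. This point: centre of the recess's mouth, 20 mm above the table; the recess's floor is 14 mm lower. Axes as the tray's.
- can_seat_hole0 (a point): Narrower round recess for the can, 81 mm across, in the other such board beside it. This point: centre of the recess's mouth, 20 mm above the table; the floor is 14 mm lower. Axes as the tray's.
- block_rest_seat (a point): Long narrow sloping rest, fixed: board 140 mm along the slope, 96 mm wide, rising at 0.30 rad towards its +x, one 70 mm wide cleat 12 mm proud across the low end. This point: where the block's centre is when it lies flat on the slope, length uphill, end touching the cleat, centred; 15 mm off the slope, square to it. Axes level: z up, x uphill, y across the rest.
- sleeve_rest_seat (a point): Short wide sloping rest, fixed: board 85 mm along the slope, 128 mm wide, rising at 0.30 rad towards its +x; two cleats at the low edge, 12 mm proud, 32 mm wide, with a 52 mm gap between them for a finger. This point: where the sleeve's centre is when it lies across the rest against both cleats; 20.6 mm off the slope. Axes level: z up, x uphill, y across, along the sleeve.
Things that resemble listed ones, but are neither listed nor needed, are in the scene too. Of the things that look like the part that bears block_center, the larger one is meant.

How it is judged:
On the way, in this order (a step that is already met when the one before it is completed fails the run):
1. The bottle and the can both stand aside, upright and released, at least 120 mm from their recesses (horizontal distance between bottle_center and bottle_seat_hole0 above 0.12 m and angle between each of bottle_center, can_center's own z axis and vertical below 0.08 rad and height (world z) of bottle_center below 0.16 m and contact force between the fingers and bottle below 0.1 N and linear speed of each of bottle, can below 0.02 m/s and horizontal distance between can_center and can_seat_hole0 above 0.12 m and height (world z) of can_center below 0.135 m and contact force between the fingers and can below 0.1 N), for 0.2 s.
2. Block and sleeve both lie released on their own rests, down against the cleats (x of block_center in the frame of block_rest_seat between -0.006 and 0.011 m and y of block_center in the frame of block_rest_seat between -0.015 and 0.015 m and z of block_center in the frame of block_rest_seat between -0.006 and 0.007 m and angle between the x axis of block_center and the y axis of block_rest_seat, either way round below 0.15 rad and contact force between the fingers and block below 0.1 N and linear speed of each of block, sleeve below 0.02 m/s and angle between block_center's own z axis and vertical between 0.22 and 0.38 rad and x of sleeve_center in the frame of sleeve_rest_seat between -0.006 and 0.011 m and y of sleeve_center in the frame of sleeve_rest_seat between -0.015 and 0.015 m and z of sleeve_center in the frame of sleeve_rest_seat between -0.006 and 0.007 m and angle between the x axis of sleeve_center and the y axis of sleeve_rest_seat, either way round below 0.15 rad and contact force between the fingers and sleeve below 0.1 N), for 0.2 s.
At the end, for the whole second after the job is handed in: Block and sleeve lie on their own rests, straight within 0.15 rad, within about 10 mm of the cleats and 15 mm of the middle; bottle and can stand upright (0.06 rad) on the floors of their own recesses, within 12 mm of centre; all released and at rest (all of step 2 and horizontal distance between bottle_center and bottle_seat_hole0 below 0.012 m and z of bottle_center in the frame of bottle_seat_hole0 below 0.1185 m and angle between each of bottle_center, can_center's own z axis and vertical below 0.06 rad and contact force between the fingers and bottle below 0.1 N and linear speed of each of bottle, can below 0.02 m/s and horizontal distance between can_center and can_seat_hole0 below 0.012 m and z of can_center in the frame of can_seat_hole0 below 0.0935 m and contact force between the fingers and can below 0.1 N); the robot touches nothing.
It fails at once if The bottle or the can is knocked over (angle between any of bottle_center, can_center's own z axis and vertical above 0.6 rad).
It also fails if it takes over 144 s, if anything falls off the work surface, if the arm or the gripper's body presses on something with over 40 N, if the wrist force passes 120 N, or if a joint passes its speed limit or range.

## Working session

There is one attempt and no reset: what is moved stays moved. The work goes in short steps, Python scripts to look and compute and a shell command to move; the robot and the scene stay as the last step left them, time stands still between calls to the robot, and variables do not carry over. Pictures are saved under pics/ and viewed, and the job is handed in when it is done.

```bash
ls -la; mkdir -p pics; cat > h.py <<'E'
import numpy as np, cv2, json
from scipy.spatial.transform import Rotation as R
from plant import r
def snap(n):
    st=r.get_state(); s=r.snapshot(n); s['st']=st
    if n=='wrist':
        T=np.eye(4);T[:3,:3]=R.from_quat(st['eef_rot']).as_matrix();T[:3,3]=st['tool_pos']
        s['wfc']=T@s['tool_from_camera']
    else: s['wfc']=np.linalg.inv(s['camera_from_world'])
    return s
def save(s,name): cv2.imwrite('pics/'+name,s['img'][:,:,::-1])
def cloud(s):
    z=s['range_z'];h,w=z.shape;u,v=np.meshgrid(np.arange(w),np.arange(h));K=s['mtx']
    p=np.stack([(u-K[0,2])/K[0,0]*z,(v-K[1,2])/K[1,1]*z,z],-1)
    P=p@s['wfc'][:3,:3].T+s['wfc'][:3,3]; P[z==0]=np.nan
    return P
def onplane(s,uv,h):
    uv=np.atleast_2d(uv).astype(float);K=s['mtx']
    d=np.c_[(uv[:,0]-K[0,2])/K[0,0],(uv[:,1]-K[1,2])/K[1,1],np.ones(len(uv))]@s['wfc'][:3,:3].T
    o=s['wfc'][:3,3]; t=(h-o[2])/d[:,2]; return o+d*t[:,None]
def proj(s,P):
    P=np.atleast_2d(P);C=np.linalg.inv(s['wfc']);c=P@C[:3,:3].T+C[:3,3];K=s['mtx']
    return np.c_[c[:,0]/c[:,2]*K[0,0]+K[0,2],c[:,1]/c[:,2]*K[1,1]+K[1,2]]
def st():
    s=r.get_state();Rm=R.from_quat(s['eef_rot']).as_matrix()
    print('t',round(s['clock'],2),'pos',np.round(s['tool_pos'],4),'x',np.round(Rm[:,0],3),'y',np.round(Rm[:,1],3),'F',np.round(s['contact_force'],1),'op',round(s['opening']*88.1,1));return s,Rm
E
python3 - <<'E'
from h import *
for n in ['scene','top','wrist']:
    s=snap(n);save(s,n+'0.png');np.savez('pics/'+n+'0.npz',**{k:v for k,v in s.items() if k!='st'})
    print(n,np.round(s['wfc'],3).tolist(),s['mtx'].tolist())
st()
E
```

```text
total 12
drwxr-xr-x  3 agent agent 4096 Dec  7 15:05 .
drwxr-xr-x 23 root  root  4096 Dec  7 15:05 ..
drwxr-xr-x  2 agent agent 4096 Dec  7 15:05 pics
scene [[-0.887, -0.282, 0.366, -0.049], [-0.462, 0.566, -0.683, 0.991], [-0.014, -0.775, -0.632, 1.021], [0.0, 0.0, 0.0, 1.0]] [[512.2403124960675, 0.0, 283.61948196254497], [0.0, 512.2403124960675, 205.8101636100167], [0.0, 0.0, 1.0]]
top [[-0.018, -0.992, 0.121, 0.334], [-1.0, 0.019, 0.011, -0.017], [-0.013, -0.121, -0.993, 1.282], [0.0, 0.0, 0.0, 1.0]] [[488.08658538503346, 0.0, 290.4535257350081], [0.0, 488.08658538503346, 203.60224582657517], [0.0, 0.0, 1.0]]
wrist [[0.274, -0.927, -0.256, 0.236], [-0.962, -0.264, -0.072, -0.581], [-0.001, 0.266, -0.964, 0.385], [0.0, 0.0, 0.0, 1.0]] [[327.23687515444703, 0.0, 273.317530885026], [0.0, 327.23687515444703, 208.97557941748133], [0.0, 0.0, 1.0]]
t 0.15 pos [ 0.1712 -0.6006  0.2381] x [ 0.274 -0.962 -0.001] y [-0.     0.001 -1.   ] F [-0.3 -0.5 -0.5] op 88.2
```

View pics/scene0.png

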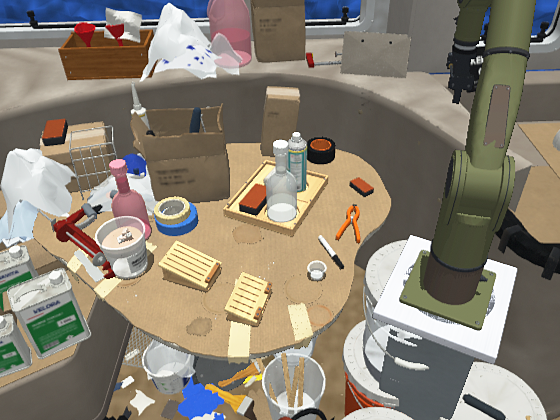

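View pics/top0.png

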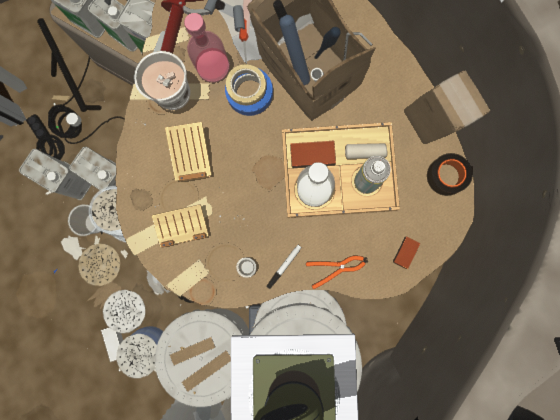

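View pics/wrist0.png

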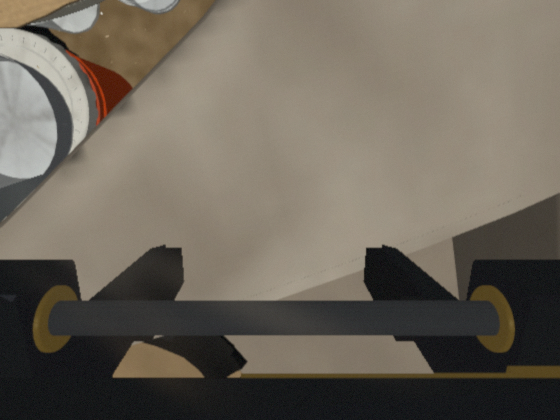

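Top view: the tray is at about (285–398, 125–215), with the bottle at (316,185), the can at (372,175), the block at (313,154) and the sleeve at (366,152). The rests are at (188,152) and (181,225). Red-brown block candidates are the tray block at top (313,154), a small one on the table at top (406,252), and one on the carton at scene (55,132). The tray one fits because it is on the deck and larger. I'll enlarge the view and measure.

```bash
python3 - <<'E'
from h import *
s=dict(np.load('pics/top0.npz'));P=cloud(s)
im=s['img'][:,:,::-1]
c1=cv2.resize(im[110:230,270:410],None,fx=4,fy=4,interpolation=cv2.INTER_CUBIC)
cv2.imwrite('pics/ctray.png',c1)
c2=cv2.resize(im[110:260,120:260],None,fx=4,fy=4,interpolation=cv2.INTER_CUBIC)
cv2.imwrite('pics/crests.png',c2)
def q(u,v): return np.round(np.nanmedian(P[v-1:v+2,u-1:u+2].reshape(-1,3),0),3)
for n,u,v in [('block',313,154),('sleeve',366,152),('cap',318,170),('can',376,161),('small',406,252),('table',240,200),('r1',188,152),('r2',181,225),('bowl',451,174),('carton',455,105),('box',315,60)]: print(n,q(u,v))
Z=P[...,2]
print('heights tray crop');
E
```

```text
block [ 0.611 -0.064  0.05 ]
sleeve [ 0.612 -0.2    0.058]
cap [ 0.529 -0.066  0.263]
can [ 0.559 -0.2    0.2  ]
small [ 0.357 -0.298  0.022]
table [0.502 0.13  0.001]
r1 [0.625 0.26  0.042]
r2 [0.436 0.277 0.038]
bowl [ 0.561 -0.432  0.001]
carton [ 0.673 -0.373  0.237]
box [ 0.885 -0.078  0.005]
heights tray crop
```

View pics/ctray.png

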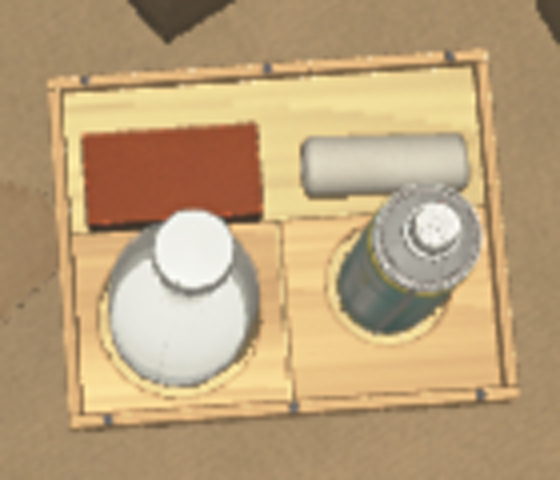

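View pics/crests.png

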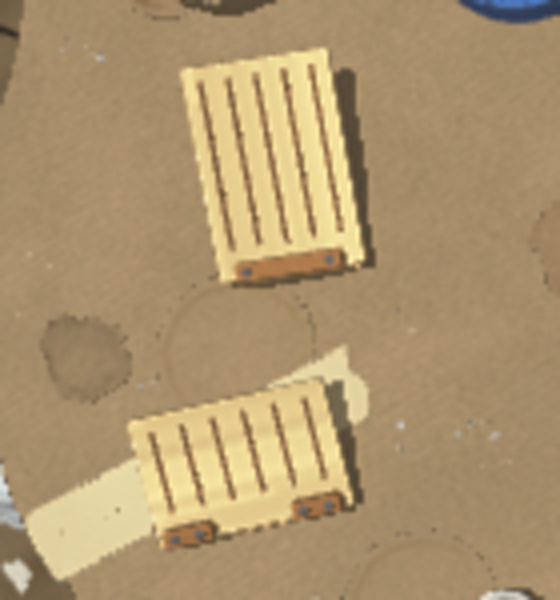

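The crops confirm the target block at top (313,154), which lies on the deck behind the bottle. The long rest is at (188,152) with its cleat at the near end. The short rest is at (181,225) with its two cleats near. Next I'll measure poses and build a height map for free space.

```bash
python3 - <<'E'
from h import *
s=dict(np.load('pics/top0.npz'));P=cloud(s);im=s['img']
hsv=cv2.cvtColor(im,cv2.COLOR_RGB2HSV)
# tray corners from crop
c=np.array([[48,82],[488,52],[518,398],[73,428]])/4+[270,110]
T=onplane(s,c,0.032);print('tray corners',np.round(T[:,:2],4).tolist(),'ctr',np.round(T.mean(0),4))
e=T[0]-T[3];f=T[1]-T[2];g=T[0]-T[1];k=T[3]-T[2]
print([np.linalg.norm(a) for a in(e,f,g,k)],[np.degrees(np.arctan2(a[1],a[0])) for a in(e,f,g,k)])
# block
def rect(mask,h,name):
    n,l,stt,ce=cv2.connectedComponentsWithStats(mask.astype(np.uint8))
    i=1+np.argmax(stt[1:,4]); v,u=np.where(l==i)
    X=onplane(s,np.c_[u,v],h)[:,:2].astype(np.float32)
    r_=cv2.minAreaRect(X*1000);print(name,stt[i].tolist(),r_)
m=(hsv[...,0]<12)&(hsv[...,1]>120);roi=np.zeros_like(m);roi[135:172,285:340]=1
rect(m&roi,0.05,'block')
Z=P[...,2]
roi=np.zeros_like(m);roi[135:172,342:395]=1
v,u=np.where(roi&(Z>0.036)&(Z<0.07)&(hsv[...,1]<80));X=P[v,u];
r_=cv2.minAreaRect((X[:,:2]*1000).astype(np.float32));print('sleeve',r_,len(u),np.median(X,0),X[:,2].max())
t=X[X[:,2]>0.056];print('ridge',t.mean(0), len(t))
# cap
roi=np.zeros_like(m);roi[150:200,295:345]=1
v,u=np.where(roi&(Z>0.253)&(Z<0.27));X=onplane(s,np.c_[u,v],0.261)
print('cap',cv2.minEnclosingCircle((X[:,:2]*1000).astype(np.float32)),X.mean(0),len(u))
roi=np.zeros_like(m);roi[145:190,350:395]=1
v,u=np.where(roi&(Z>0.203)&(Z<0.225));X=onplane(s,np.c_[u,v],0.211)
print('button',cv2.minEnclosingCircle((X[:,:2]*1000).astype(np.float32)),X.mean(0),len(u),np.nanmax(Z[roi]))
v,u=np.where(roi&(Z>0.15)&(Z<0.225));X=P[v,u];print('canring',cv2.minEnclosingCircle((X[:,:2]*1000).astype(np.float32)),X.mean(0))
# heightmap
s2=dict(np.load('pics/scene0.npz'));A=np.r_[P.reshape(-1,3),cloud(s2).reshape(-1,3)];A=A[np.isfinite(A).all(1)]
H=np.zeros((60,70))
ix=((A[:,0]-0.25)/0.01).astype(int);iy=((0.3-A[:,1])/0.01).astype(int)
ok=(ix>=0)&(ix<60)&(iy>=0)&(iy<70)&(A[:,2]>-.05)&(A[:,2]<.6)&(A[:,0]>.25)&(A[:,1]<.3)
np.maximum.at(H,(ix[ok],iy[ok]),A[ok,2])
big=cv2.resize(np.clip(H/0.3*255,0,255).astype(np.uint8)[::-1],None,fx=10,fy=10,interpolation=cv2.INTER_NEAREST)
col=cv2.applyColorMap(big,cv2.COLORMAP_JET)
for i in range(0,60,10):cv2.putText(col,'x%.2f'%(0.25+i*.01),(0,600-i*10-2),0,.4,(255,255,255))
for i in range(0,70,10):cv2.putText(col,'y%.1f'%(0.3-i*.01),(i*10,12),0,.4,(255,255,255))
cv2.imwrite('pics/hm.png',col)
E
```

```text
tray corners [[0.6802, 0.0148], [0.6941, -0.2744], [0.4654, -0.2838], [0.4516, 0.0023]] ctr [ 0.5728 -0.1353  0.032 ]
[np.float64(0.22891288694610906), np.float64(0.22889124255402327), np.float64(0.2895226608130541), np.float64(0.2864457600148199)] [np.float64(3.1143522611157635), np.float64(2.344173015632632), np.float64(92.76496583916237), np.float64(92.76967863297219)]
block [291, 141, 45, 26, 953] ((613.1448974609375, -63.410884857177734), (60.579368591308594, 111.6688461303711), 2.654404640197754)
sleeve ((619.3444213867188, -200.46551513671875), (36.14248275756836, 103.91073608398438), 1.2222912311553955) 560 [ 0.61617098 -0.19720727  0.05671527] 0.06547306775269557
ridge [ 0.61847078 -0.20184726  0.05953599] 312
cap ((524.6841430664062, -65.99398803710938), 22.064725875854492) [ 0.52462271 -0.06594522  0.261     ] 328
button ((544.0479736328125, -203.57542419433594), 13.33420467376709) [ 0.54423336 -0.20341665  0.211     ] 109 0.21627241409442566
canring ((544.7825317382812, -203.62071228027344), 32.70628356933594) [ 0.54082033 -0.2004932   0.18504152]
```

View pics/hm.png

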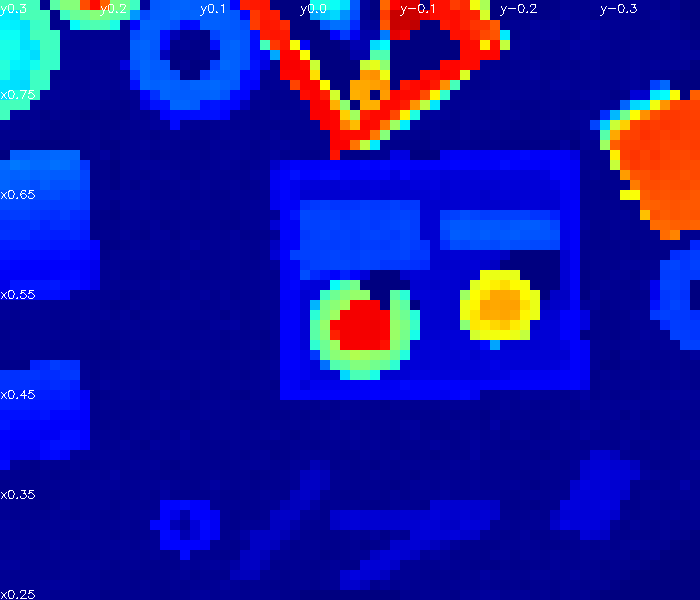

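```bash
cat > to.py <<'E'
import sys
from h import *
# usage: to.py x y z [yawdeg of tool x]  -> turn about tool y first, then shift total in tool axes (after turn)
a=[float(v) for v in sys.argv[1:]]
s,Rm=st()
yaw=np.degrees(np.arctan2(Rm[1,0],Rm[0,0]))
Rn=Rm
print('yaw',round(yaw,1),'tilt vec to level (tool axes)',np.round(Rm.T@np.cross(Rm[:,1],[0,0,-1]),4))
if len(a)>3:
    d=(a[3]-yaw+180)%360-180
    print('turn about tool y: %.4f rad'%(-np.radians(d)))
    Rn=R.from_euler('z',d,degrees=True).as_matrix()@Rm
print('shift mm tool',np.round(Rn.T@(np.array(a[:3])-s['tool_pos'])*1000,1))
E
python3 - <<'E'
from h import *
A=np.r_[cloud(dict(np.load('pics/top0.npz'))).reshape(-1,3),cloud(dict(np.load('pics/scene0.npz'))).reshape(-1,3)]
A=A[np.isfinite(A).all(1)]
for y in np.arange(0.05,-0.2,-0.02):
    m=(abs(A[:,1]-y)<.01)&(A[:,0]>.6)&(A[:,0]<.9)
    print(round(y,2),[(round(A[m&(A[:,2]>a)&(A[:,2]<=b),0].min(),3) if (m&(A[:,2]>a)&(A[:,2]<=b)).any() else None) for a,b in [(.07,.1),(.1,.15),(.15,.2),(.2,.25),(.25,.3),(.3,.4)]], A[m,2].max().round(3))
E
python3 to.py 0.5246 -0.066 0.33 -90
```

```text
0.05 [np.float64(0.828), np.float64(0.827), np.float64(0.829), np.float64(0.827), np.float64(0.841), None] 0.263
0.03 [np.float64(0.798), np.float64(0.804), np.float64(0.804), np.float64(0.802), np.float64(0.811), None] 0.257
0.01 [np.float64(0.78), np.float64(0.775), np.float64(0.769), np.float64(0.766), np.float64(0.771), None] 0.266
-0.01 [np.float64(0.749), np.float64(0.742), np.float64(0.747), np.float64(0.741), np.float64(0.73), None] 0.265
-0.03 [np.float64(0.717), np.float64(0.72), np.float64(0.723), np.float64(0.706), np.float64(0.698), None] 0.265
-0.05 [np.float64(0.707), np.float64(0.703), np.float64(0.708), np.float64(0.701), np.float64(0.701), None] 0.264
-0.07 [np.float64(0.706), np.float64(0.706), np.float64(0.71), np.float64(0.712), np.float64(0.715), None] 0.262
-0.09 [np.float64(0.717), np.float64(0.717), np.float64(0.72), np.float64(0.726), np.float64(0.731), None] 0.279
-0.11 [np.float64(0.73), np.float64(0.729), np.float64(0.735), np.float64(0.741), np.float64(0.748), None] 0.282
-0.13 [np.float64(0.743), np.float64(0.743), np.float64(0.749), np.float64(0.754), np.float64(0.761), None] 0.27
-0.15 [np.float64(0.758), np.float64(0.759), np.float64(0.764), np.float64(0.768), np.float64(0.773), None] 0.262
-0.17 [np.float64(0.775), np.float64(0.777), np.float64(0.779), np.float64(0.781), np.float64(0.784), None] 0.261
-0.19 [np.float64(0.792), np.float64(0.791), np.float64(0.792), np.float64(0.793), np.float64(0.793), None] 0.262
t 0.15 pos [ 0.1712 -0.6006  0.2381] x [ 0.274 -0.962 -0.001] y [-0.     0.001 -1.   ] F [-0.3 -0.5 -0.5] op 88.2
yaw -74.1 tilt vec to level (tool axes) [ 0.0001  0.     -0.0014]
turn about tool y: 0.2778 rad
shift mm tool [-534.7  -91.2  353.4]
```

```bash
python3 - <<'E'
from h import *
s=dict(np.load('pics/wrist0.npz'));z=s['range_z'];print('tfc',np.round(s['tool_from_camera'],3).tolist())
s2=dict(s);s2['wfc']=s['tool_from_camera'];P=cloud(s2)
for v in (265,300,320,345,370,390,410):
    print(v,[(u,np.round(P[v,u]*1000).tolist()) for u in (5,40,75,120,170,220,280,340,375,430,490,540) if z[v,u]>0 and z[v,u]<.22])
E
```

```text
tfc [[1.0, -0.001, 0.0, -0.001], [-0.0, -0.265, 0.964, -0.147], [-0.001, -0.964, -0.265, 0.068], [0.0, 0.0, 0.0, 1.0]]
265 [(5, [-66.0, -74.0, 33.0]), (40, [-57.0, -74.0, 33.0]), (75, [-53.0, -69.0, 31.0]), (120, [-100.0, 47.0, -23.0]), (170, [-45.0, -19.0, 7.0]), (220, [-35.0, 44.0, -22.0]), (280, [4.0, 44.0, -22.0]), (340, [42.0, 45.0, -22.0]), (375, [44.0, -16.0, 6.0]), (490, [52.0, -74.0, 33.0]), (540, [64.0, -75.0, 34.0])]
300 [(5, [-54.0, -89.0, 33.0]), (40, [-52.0, -83.0, 29.0]), (75, [-49.0, -77.0, 26.0]), (120, [-37.0, -79.0, 26.0]), (170, [-25.0, -78.0, 26.0]), (220, [-13.0, -78.0, 26.0]), (280, [1.0, -76.0, 25.0]), (340, [15.0, -78.0, 26.0]), (375, [24.0, -77.0, 25.0]), (430, [37.0, -78.0, 26.0]), (490, [50.0, -79.0, 26.0]), (540, [52.0, -89.0, 33.0])]
320 [(5, [-55.0, -89.0, 28.0]), (40, [-51.0, -86.0, 26.0]), (75, [-45.0, -83.0, 24.0]), (120, [-35.0, -83.0, 24.0]), (170, [-24.0, -83.0, 24.0]), (220, [-13.0, -83.0, 24.0]), (280, [1.0, -83.0, 24.0]), (340, [14.0, -84.0, 25.0]), (375, [22.0, -84.0, 24.0]), (430, [34.0, -84.0, 24.0]), (490, [48.0, -83.0, 24.0]), (540, [54.0,
[... 366 characters left out ...]
5, [-47.0, -101.0, 22.0]), (40, [-40.0, -102.0, 23.0]), (75, [-35.0, -101.0, 22.0]), (120, [-27.0, -101.0, 23.0]), (170, [-19.0, -101.0, 23.0]), (220, [-10.0, -102.0, 23.0]), (280, [0.0, -101.0, 23.0]), (340, [11.0, -102.0, 23.0]), (375, [17.0, -101.0, 22.0]), (430, [27.0, -101.0, 22.0]), (490, [36.0, -102.0, 23.0]), (540, [45.0, -101.0, 22.0])]
410 [(5, [-44.0, -105.0, 22.0]), (40, [-38.0, -105.0, 23.0]), (75, [-33.0, -104.0, 22.0]), (120, [-25.0, -106.0, 23.0]), (170, [-17.0, -106.0, 23.0]), (220, [-9.0, -106.0, 23.0]), (280, [0.0, -105.0, 23.0]), (340, [10.0, -106.0, 23.0]), (375, [15.0, -106.0, 24.0]), (430, [24.0, -105.0, 22.0]), (490, [34.0, -105.0, 22.0]), (540, [41.0, -106.0, 23.0])]
```

```bash
python3 -m inch '[[0,0,0,0,0.11,0],[0,-35,0,0,0.11,0],[0,-35,0,0,0.058,0],[0,-21,0,0,0,0]]' 88 20
```

```text
clock: 0.48
tool_pos: [0.1719, -0.6018, 0.3327]
eef_rot: [0.5, -0.5, 0.502, -0.499]
contact_force: [-0.3, -0.4, 0.9]
opening: 0.998
```

```bash
python3 -m inch '[[-33,0,20,0,0,0],[-33,0,20,0,0,0],[-33,0,20,0,0,0],[-33,0,20,0,0,0],[-33,0,20,0,0,0],[-33,0,20,0,0,0],[-33,0,20,0,0,0],[-33,0,20,0,0,0]]'; python3 to.py 0.5246 -0.066 0.33 -90
```

```text
clock: 1.15
tool_pos: [0.3319, -0.3352, 0.3297]
eef_rot: [-0.5, 0.5, -0.5, 0.5]
contact_force: [0.8, -0.7, 0.3]
opening: 1.0
t 1.15 pos [ 0.3319 -0.3352  0.3297] x [-0. -1. -0.] y [-0.  0. -1.] F [ 0.8 -0.7  0.3] op 88.1
yaw -90.0 tilt vec to level (tool axes) [ 0.0001 -0.     -0.0001]
turn about tool y: -0.0004 rad
shift mm tool [-269.2   -0.3  192.7]
```

```bash
python3 -m inch '[[-33.6,0,24,0,0,0],[-33.6,0,24,0,0,0],[-33.6,0,24,0,0,0],[-33.6,0,24,0,0,0],[-33.6,0,24,0,0,0],[-33.6,0,24,0,0,0],[-33.6,0,24,0,0,0],[-33.6,0,24,0,0,0],[0,0,0,0,0,0],[0,0,0,0,0,0]]'; python3 to.py 0.5246 -0.066 0.229 -90
python3 - <<'E'
from h import *
s=snap('wrist');save(s,'w1.png')
print(proj(s,[0.5246,-0.066,.261]))
E
```

```text
clock: 1.98
tool_pos: [0.5244, -0.0653, 0.3293]
eef_rot: [-0.501, 0.499, -0.498, 0.502]
contact_force: [-0.4, -0.6, -0.7]
opening: 0.997
t 1.98 pos [ 0.5244 -0.0653  0.3293] x [ 0.006 -1.    -0.001] y [-0.     0.001 -1.   ] F [-0.4 -0.6 -0.7] op 87.8
yaw -89.7 tilt vec to level (tool axes) [ 0.0002 -0.     -0.0012]
turn about tool y: 0.0057 rad
shift mm tool [  0.9 100.3   0.3]
[[275.29217214 219.79632823]]
```

View pics/w1.png

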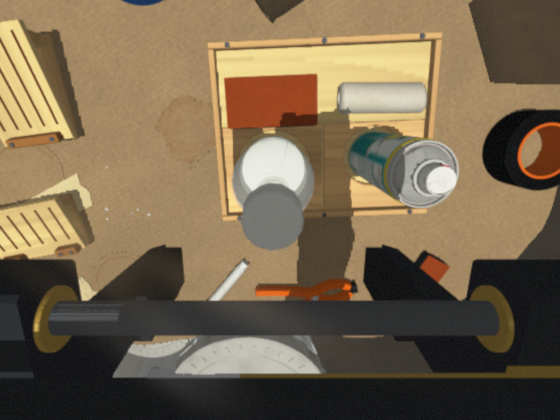

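The wrist view shows the cap at (272,217), close to the predicted (275,220), so the alignment is good. Descending to grip.

```bash
python3 -m inch '[[0.5,30,0,0,0,0],[0.5,30,0,0,0,0],[0,25,0,0,0,0],[0,15,0,0,0,0],[0,0,0,0,0,0]]' && python3 -m inch '[[0,0,0,0,0,0],[0,0,0,0,0,0],[0,0,0,0,0,0],[0,0,0,0,0,0],[0,0,0,0,0,0],[0,0,0,0,0,0]]' 0 15
```

```text
clock: 2.45
tool_pos: [0.5202, -0.0716, 0.2268]
eef_rot: [-0.501, 0.502, -0.499, 0.497]
contact_force: [-0.9, -0.8, 0.6]
opening: 0.998
clock: 2.95
tool_pos: [0.5239, -0.0693, 0.2303]
eef_rot: [0.5, -0.5, 0.5, -0.5]
contact_force: [-0.3, 0.7, 0.5]
opening: 0.568
```

```bash
python3 -m inch '[[0,0,0,0,0,0],[0,0,0,0,0,0],[0,0,0,0,0,0],[0,0,0,0,0,0]]'; python3 -m inch '[[0,-5,0,0,0,0],[0,-10,0,0,0,0],[0,0,0,0,0,0]]';python3 to.py 0.5246 -0.066 0.33 -90
```

```text
clock: 3.28
tool_pos: [0.5239, -0.0691, 0.23]
eef_rot: [-0.5, 0.5, -0.5, 0.5]
contact_force: [1.4, 1.6, 2.9]
opening: 0.485
clock: 3.53
tool_pos: [0.524, -0.0695, 0.2458]
eef_rot: [0.5, -0.5, 0.501, -0.5]
contact_force: [-0.9, 0.6, -2.3]
opening: 0.481
t 3.53 pos [ 0.524  -0.0695  0.2458] x [-0. -1.  0.] y [ 0.002 -0.    -1.   ] F [-0.9  0.6 -2.3] op 42.4
yaw -90.0 tilt vec to level (tool axes) [-0.0015 -0.      0.0004]
turn about tool y: -0.0004 rad
shift mm tool [ -3.5 -84.2   0.7]
```

```bash
python3 -m inch '[[0,-15,0,0,0,0],[0,-20,0,0,0,0],[0,-20,-10,0,0,0],[0,-10,-20,0,0,0],[0,0,-25,0,0,0],[0,0,-25,0,0,0],[10,0,-15,0,0,0],[20,0,-9,0,0,0],[28,0,0,0,0,0],[30,0,0,0,0,0],[30,0,0,0,0,0],[30,0,0,0,0,0]]';  python3 -m inch '[[30,0,0,0,0,0],[30,0,0,0,0,0],[30,0,5,0,0,0],[25,0,5,0,0,0],[20,0,5,0,0,0],[12,0,5,0,0,0],[0,0,0,0,0,0],[0,0,0,0,0,0]]'; python3 to.py 0.44 -0.365 0.226 -90
python3 - <<'E'
from h import *
s=snap('scene');save(s,'s1.png')
E
```

```text
clock: 4.53
tool_pos: [0.4189, -0.2187, 0.3095]
eef_rot: [0.5, -0.5, 0.5, -0.5]
contact_force: [0.8, -0.3, -1.7]
opening: 0.483
clock: 5.2
tool_pos: [0.439, -0.3641, 0.3089]
eef_rot: [-0.5, 0.501, -0.5, 0.5]
contact_force: [-0.2, 0.8, -1.6]
opening: 0.484
t 5.2 pos [ 0.439  -0.3641  0.3089] x [-0.001 -1.    -0.001] y [-0.001  0.001 -1.   ] F [-0.2  0.8 -1.6] op 42.7
yaw -90.1 tilt vec to level (tool axes) [ 0.0012  0.     -0.0012]
turn about tool y: -0.0010 rad
shift mm tool [ 1.  82.9  1.1]
```

View pics/s1.png

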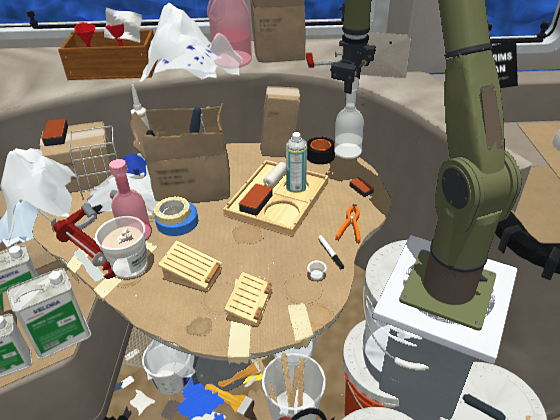

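```bash
python3 - <<'E'
from h import *
P=cloud(dict(np.load('pics/top0.npz'))).reshape(-1,3)
for c in [(0.44,-.365),(0.42,.10)]:
    for rr in (.05,.07,.09):
        m=np.hypot(P[:,0]-c[0],P[:,1]-c[1])<rr; print(c,rr,np.nanmin(P[m,2]),np.nanmax(P[m,2]),m.sum())
E
```

```text
(0.44, -0.365) 0.05 -0.009740368733105464 0.008185800178042602 1136
(0.44, -0.365) 0.07 -0.009740368733105464 0.02379302301510422 2217
(0.44, -0.365) 0.09 -0.009740368733105464 0.05520991521227958 3760
(0.42, 0.1) 0.05 -0.008958223058253001 0.010260156035298618 1130
(0.42, 0.1) 0.07 -0.008958223058253001 0.010260156035298618 2217
(0.42, 0.1) 0.09 -0.009155983285156433 0.037392417948026946 3654
```

Free and on the table. I'll lower the bottle, watching the force.

```bash
python3 -m inch '[[0,25,0,0,0,0],[0,25,0,0,0,0],[0,18,0,0,0,0],[0,8,0,0,0,0],[0,0,0,0,0,0],[0,0,0,0,0,0]]'; python3 -m inch '[[0,3,0,0,0,0],[0,0,0,0,0,0]]';python3 -m inch '[[0,2,0,0,0,0],[0,2,0,0,0,0],[0,0,0,0,0,0]]'
```

```text
clock: 5.75
tool_pos: [0.4396, -0.3636, 0.2342]
eef_rot: [-0.5, 0.5, -0.5, 0.5]
contact_force: [0.9, -0.7, -1.8]
opening: 0.482
clock: 5.92
tool_pos: [0.4401, -0.3645, 0.2316]
eef_rot: [0.5, -0.499, 0.501, -0.5]
contact_force: [-0.1, 0.1, -1.5]
opening: 0.488
clock: 6.17
tool_pos: [0.4394, -0.3643, 0.2266]
eef_rot: [-0.5, 0.5, -0.5, 0.5]
contact_force: [0.3, 0.5, -2.0]
opening: 0.484
```

```bash
python3 -m inch '[[0,1.5,0,0,0,0],[0,0,0,0,0,0]]'; python3 -m inch '[[0,1.5,0,0,0,0],[0,0,0,0,0,0]]'
```

```text
clock: 6.33
tool_pos: [0.4394, -0.3643, 0.2251]
eef_rot: [-0.5, 0.5, -0.5, 0.5]
contact_force: [-0.3, 0.1, -2.0]
opening: 0.488
clock: 6.5
tool_pos: [0.4402, -0.3646, 0.225]
eef_rot: [0.5, -0.499, 0.501, -0.5]
contact_force: [-1.5, 0.6, 6.3]
opening: 0.484
```

```bash
python3 -m inch '[[0,-0.8,0,0,0,0],[0,0,0,0,0,0],[0,0,0,0,0,0],[0,0,0,0,0,0],[0,0,0,0,0,0],[0,0,0,0,0,0],[0,0,0,0,0,0],[0,-10,0,0,0,0],[0,-20,0,0,0,0],[0,-25,0,0,0,0],[0,-30,0,0,0,0],[0,-5,0,0,0,0]]' 88; python3 - <<'E'
from h import *
s=snap('top');save(s,'t2.png');P=cloud(s)
m=(P[...,2]>.19)&(P[...,2]<.225)&(abs(P[...,0]-.544)<.06)&(abs(P[...,1]+.2035)<.06)
v,u=np.where(m);X=onplane(s,np.c_[u,v],.211);print(cv2.minEnclosingCircle((X[:,:2]*1000).astype(np.float32)))
E
python3 to.py 0.544 -0.2035 0.30 -90
```

```text
clock: 7.5
tool_pos: [0.4417, -0.3657, 0.32]
eef_rot: [0.499, -0.497, 0.503, -0.5]
contact_force: [0.5, -0.4, 0.1]
opening: 1.001
((541.0165405273438, -200.02320861816406), 19.858407974243164)
t 7.55 pos [ 0.4414 -0.3655  0.319 ] x [-0.    -1.     0.005] y [ 0.007 -0.005 -1.   ] F [ 1.2 -0.2 -0.1] op 88.1
yaw -90.0 tilt vec to level (tool axes) [-0.0068  0.      0.0048]
turn about tool y: -0.0004 rad
shift mm tool [-162.1   18.9  102.5]
```

View pics/t2.png

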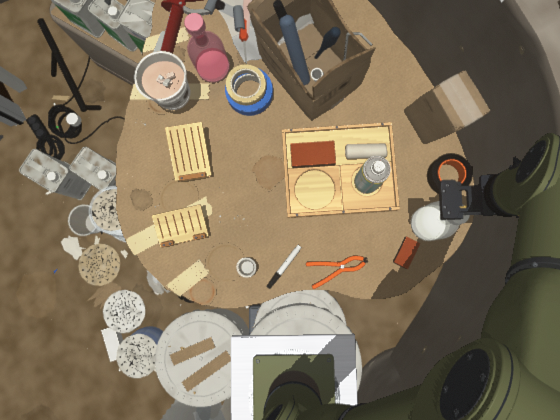

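The bottle stands upright at top (432,222), and its recess shows at (315,188). Next is the can.

```bash
python3 -m inch '[[-25,0,16,0,0,0],[-33,0,21,0,0,0],[-33,0,21,0,0,0],[-33,5,21,0,0,0],[-25,8,15,0,0,0],[-13,6,8,0,0,0],[0,0,0,0,0,0],[0,0,0,0,0,0]]'; python3 to.py 0.544 -0.2035 0.147 -90
python3 - <<'E'
from h import *
s=snap('wrist');save(s,'w2.png');print(proj(s,[[0.544,-.2035,.211],[.525,-.07,.02]]))
E
```

```text
clock: 8.22
tool_pos: [0.541, -0.2018, 0.2948]
eef_rot: [0.501, -0.5, 0.499, -0.5]
contact_force: [-1.2, -0.4, 1.3]
opening: 0.997
t 8.22 pos [ 0.541  -0.2018  0.2948] x [ 0.002 -1.    -0.   ] y [-0.002  0.    -1.   ] F [-1.2 -0.4  1.3] op 87.8
yaw -89.9 tilt vec to level (tool axes) [ 0.0021  0.     -0.0001]
turn about tool y: 0.0016 rad
shift mm tool [  1.7 147.8   3.3]
[[276.32272324 209.64923107]
 [173.09893547 184.26714504]]
```

View pics/w2.png

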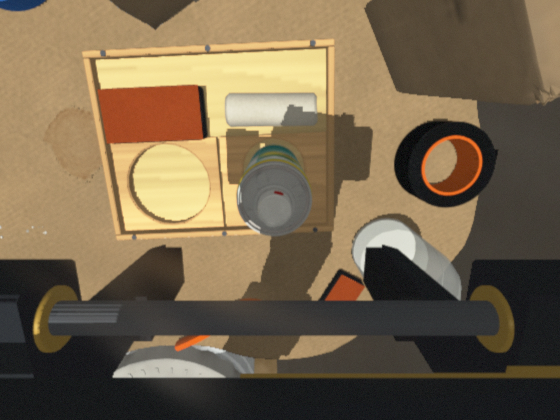

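```bash
python3 -m inch '[[1,25,2,0,0,0],[0.5,35,1,0,0,0],[0,35,0,0,0,0],[0,30,0,0,0,0],[0,15,0,0,0,0],[0,7,0,0,0,0],[0,0,0,0,0,0]]' && python3 -m inch '[[0,0,0,0,0,0],[0,0,0,0,0,0],[0,0,0,0,0,0],[0,0,0,0,0,0],[0,0,0,0,0,0],[0,0,0,0,0,0]]' 0 15;
```

```text
clock: 8.85
tool_pos: [0.5429, -0.2057, 0.1474]
eef_rot: [-0.5, 0.501, -0.5, 0.498]
contact_force: [0.2, -0.0, -0.4]
opening: 0.999
clock: 9.35
tool_pos: [0.5455, -0.2039, 0.1497]
eef_rot: [0.5, -0.499, 0.501, -0.5]
contact_force: [1.3, 1.4, 6.3]
opening: 0.731
```

```bash
python3 -m inch '[[0,-4,0,0,0,0],[0,0,0,0,0,0],[0,-12,0,0,0,0],[0,-20,0,0,0,0],[0,-25,0,0,0,0],[0,-20,0,0,0,0],[0,-8,0,0,0,0],[0,0,0,0,0,0]]' - 20; python3 to.py 0.42 0.10 0.147 -90
python3 - <<'E'
from h import *
s=snap('scene');save(s,'s3.png');s=snap('wrist');save(s,'w3.png')
E
```

```text
clock: 10.02
tool_pos: [0.5454, -0.2042, 0.239]
eef_rot: [0.499, -0.499, 0.501, -0.5]
contact_force: [0.5, 0.3, -2.1]
opening: 0.731
t 10.02 pos [ 0.5454 -0.2042  0.239 ] x [-0.    -1.     0.001] y [ 0.003 -0.001 -1.   ] F [ 0.5  0.3 -2.1] op 64.4
yaw -90.0 tilt vec to level (tool axes) [-0.0033 -0.      0.0012]
turn about tool y: -0.0004 rad
shift mm tool [-304.3   91.3 -125.7]
```

View pics/s3.png

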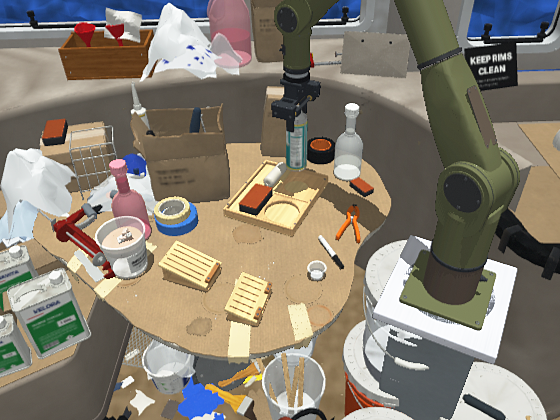

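View pics/w3.png

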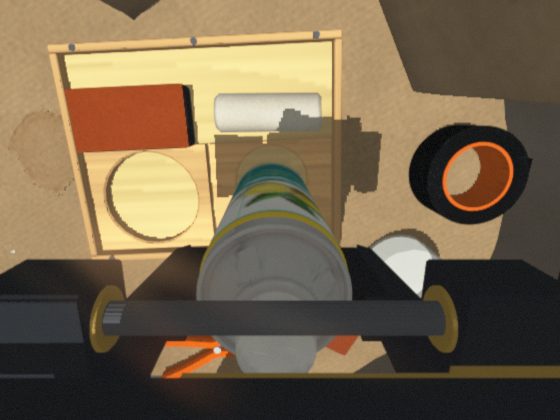

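The can hangs upright and the bottle stands. Carrying the can to the left-front free spot.

```bash
python3 -m inch '[[-20,0,-10,0,0,0],[-30,0,-14,0,0,0],[-30,0,-14,0,0,0],[-30,0,-14,0,0,0],[-30,0,-14,0,0,0],[-30,0,-14,0,0,0],[-30,0,-14,0,0,0],[-30,0,-14,0,0,0],[-30,0,-9,0,0,0],[-25,0,-6,0,0,0],[-15,0,-2,0,0,0],[-4,0,0,0,0,0]]'; python3 -m inch '[[0,0,0,0,0,0],[0,25,0,0,0,0],[0,30,0,0,0,0],[0,20,0,0,0,0],[0,11,0,0,0,0],[0,0,0,0,0,0],[0,0,0,0,0,0]]'; python3 to.py 0.42 0.10 0.147 -90
```

```text
clock: 11.12
tool_pos: [0.418, 0.1031, 0.2364]
eef_rot: [0.502, -0.499, 0.498, -0.501]
contact_force: [0.2, -0.1, -2.0]
opening: 0.727
clock: 11.7
tool_pos: [0.4194, 0.0985, 0.1509]
eef_rot: [-0.5, 0.501, -0.501, 0.499]
contact_force: [-0.4, -0.3, -2.1]
opening: 0.723
t 11.7 pos [0.4194 0.0985 0.1509] x [-0.002 -1.     0.002] y [-0.002 -0.002 -1.   ] F [-0.4 -0.3 -2.1] op 63.7
yaw -90.1 tilt vec to level (tool axes) [ 0.0019 -0.      0.0016]
turn about tool y: -0.0025 rad
shift mm tool [-1.5  3.9  0.6]
```

```bash
python3 -m inch '[[0,2,0,0,0,0],[0,2,0,0,0,0],[0,0,0,0,0,0]]'; python3 -m inch '[[0,1.5,0,0,0,0],[0,0,0,0,0,0]]';  python3 -m inch '[[0,1.2,0,0,0,0],[0,0,0,0,0,0]]'
```

```text
clock: 11.95
tool_pos: [0.42, 0.1, 0.1479]
eef_rot: [0.499, -0.5, 0.5, -0.5]
contact_force: [-0.6, -0.6, -2.3]
opening: 0.726
clock: 12.12
tool_pos: [0.4197, 0.1002, 0.1462]
eef_rot: [0.5, -0.5, 0.5, -0.5]
contact_force: [-0.1, 0.9, -2.9]
opening: 0.726
clock: 12.28
tool_pos: [0.4196, 0.1003, 0.1448]
eef_rot: [0.5, -0.5, 0.5, -0.5]
contact_force: [-0.2, -0.4, -1.8]
opening: 0.725
```

```bash
python3 -m inch '[[0,1,0,0,0,0],[0,0,0,0,0,0]]'; python3 -m inch '[[0,1,0,0,0,0],[0,0,0,0,0,0]]'
```

```text
clock: 12.45
tool_pos: [0.4197, 0.1003, 0.1438]
eef_rot: [0.5, -0.5, 0.5, -0.5]
contact_force: [-0.4, 0.3, -0.9]
opening: 0.728
clock: 12.62
tool_pos: [0.4202, 0.1007, 0.1436]
eef_rot: [-0.499, 0.5, -0.5, 0.501]
contact_force: [-1.1, 0.3, 8.9]
opening: 0.724
```

Contact at TCP z = 0.1437. Releasing and rising, then looking at the tray from above.

```bash
python3 -m inch '[[0,-0.8,0,0,0,0],[0,0,0,0,0,0],[0,0,0,0,0,0],[0,0,0,0,0,0],[0,0,0,0,0,0],[0,0,0,0,0,0],[0,-10,0,0,0,0],[0,-25,0,0,0,0],[0,-35,0,0,0,0],[0,-35,0,0,0,0],[0,-35,0,0,0,0],[0,-20,0,0,0,0]]' 88; python3 - <<'E'
from h import *
s=snap('top');save(s,'t4.png');np.savez('pics/top4.npz',**{k:v for k,v in s.items() if k!='st'})
s=snap('scene');save(s,'s4.png')
E
python3 to.py 0.58 -0.09 0.30 0
```

```text
clock: 13.62
tool_pos: [0.4204, 0.1005, 0.3069]
eef_rot: [-0.498, 0.499, -0.501, 0.501]
contact_force: [0.4, 0.7, 0.1]
opening: 0.997
t 13.72 pos [0.4215 0.1008 0.3067] x [-0.001 -1.    -0.002] y [ 0.007  0.002 -1.   ] F [ 0.6 -0.1  0.2] op 88.1
yaw -90.0 tilt vec to level (tool axes) [-0.0074  0.     -0.0023]
turn about tool y: -1.5714 rad
shift mm tool [ 158.5    4.9 -190.9]
```

View pics/t4.png

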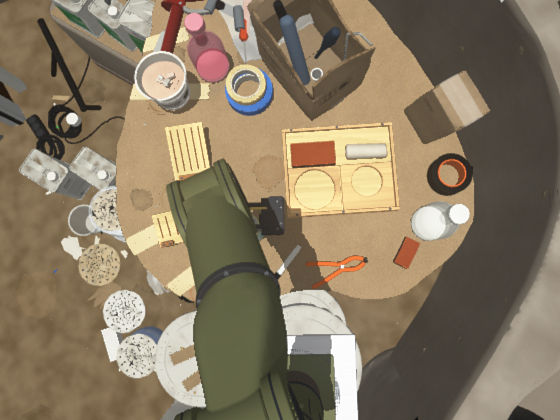

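View pics/s4.png

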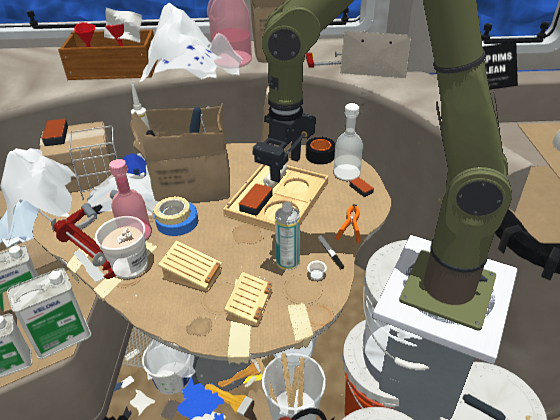

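```bash
python3 - <<'E'
from h import *
s=dict(np.load('pics/top4.npz'));P=cloud(s);Z=P[...,2]
m0=(P[...,0]>.46)&(P[...,0]<.59)&(P[...,1]<.0)&(P[...,1]>-.27)
for nm,y0 in (('bottle',-.069),('can',-.2035)):
    m=m0&(Z<.013)&(abs(P[...,1]-y0)<.06)
    n,l,stt,ce=cv2.connectedComponentsWithStats(m.astype(np.uint8));i=1+np.argmax(stt[1:,4])
    v,u=np.where(l==i);X=onplane(s,np.c_[u,v],.006);print(nm,cv2.minEnclosingCircle((X[:,:2]*1000).astype(np.float32)),X.mean(0),np.median(Z[l==i]),len(u))
im=s['img'];hsv=cv2.cvtColor(im,cv2.COLOR_RGB2HSV)
cv2.imwrite('pics/ct4.png',cv2.resize(im[115:225,275:410,::-1],None,fx=5,fy=5,interpolation=cv2.INTER_CUBIC))
# rests
s0=dict(np.load('pics/top0.npz'));P0=cloud(s0);K=s0['mtx']
rc={'block':np.array([[181,70],[326,48],[365,263],[220,283]])/4+[120,110],'sleeve':np.array([[128,423],[322,378],[356,506],[165,550]])/4+[120,110]}
for nm,c in rc.items():
    cc=c.mean(0);poly=((c-cc)*0.8+cc).astype(np.int32)
    m=np.zeros(s0['range_z'].shape,np.uint8);cv2.fillPoly(m,[poly],1)
    if nm=='block':m[int(c[:,1].max())-8:]=0
    X=P0[m>0];X=X[np.isfinite(X).all(1)]
    A=np.c_[X[:,:2],np.ones(len(X))];w=np.linalg.lstsq(A,X[:,2],rcond=None)[0]
    sl=np.hypot(*w[:2]);print(nm,'plane',w,'slope',np.arctan(sl),'uphill yaw deg',np.degrees(np.arctan2(w[1],w[0])))
    n=np.array([-w[0],-w[1],1]);n/=np.linalg.norm(n)
    d=np.c_[(c[:,0]-K[0,2])/K[0,0],(c[:,1]-K[1,2])/K[1,1],np.ones(4)]@s0['wfc'][:3,:3].T;o=s0['wfc'][:3,3]
    t=(-w[2]*n[2]/1-0)*0
    # plane: n.(p)=n2*w2
    t=(n[2]*w[2]-o@n)/(d@n);C=o+d*t[:,None];print(np.round(C,4).tolist())
    print('lens',[round(np.linalg.norm(C[i]-C[(i+1)%4])*1000) for i in range(4)],'yaw sides',[np.degrees(np.arctan2(*(C[a]-C[b])[1::-1])) for a,b in((0,3),(1,2),(0,1),(3,2))])
E
```

```text
bottle ((526.9425659179688, -66.79103088378906), 53.74540328979492) [ 0.52700645 -0.0675303   0.006     ] 0.006006263582150173 1236
can ((547.24365234375, -205.51235961914062), 40.285770416259766) [ 0.54678037 -0.2056912   0.006     ] 0.0062424211799405604 715
block plane [ 0.30518481  0.0402658  -0.15751549] slope 0.29862440528229167 uphill yaw deg 7.516139497932737
[[0.6856, 0.314, 0.0644], [0.6981, 0.2206, 0.0644], [0.5649, 0.2025, 0.023], [0.5535, 0.2976, 0.0234]]
lens [94, 141, 96, 139] yaw sides [np.float64(7.061522956085859), np.float64(7.752399050282435), np.float64(97.62002520377598), np.float64(96.84775704288171)]
sleeve plane [ 0.26780206  0.04790472 -0.09338104] slope 0.2656243012794055 uphill yaw deg 10.141863514431888
[[0.4601, 0.3497, 0.0466], [0.4865, 0.2256, 0.0477], [0.4057, 0.2077, 0.0252], [0.3797, 0.3311, 0.0242]]
lens [127, 86, 126, 85] yaw sides [np.float64(13.03475681111685), np.float64(12.495270665624961), np.float64(101.98602873325126), np.float64(101.8779898228469)]
```

View pics/ct4.png

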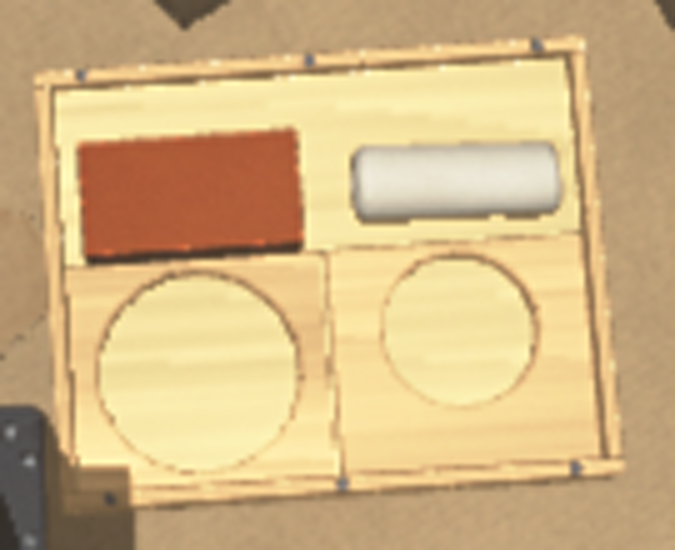

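```bash
python3 -c "
from h import *
print(np.round(r.get_state()['q'],2))"; python3 -m inch '[[0,0,0,0,-0.12,0],[0,0,0,0,-0.12,0],[0,0,0,0,-0.12,0],[0,0,0,0,-0.12,0],[0,0,0,0,-0.12,0],[0,0,0,0,-0.12,0],[0,0,0,0,-0.12,0],[0,0,0,0,-0.12,0],[0,0,0,0,-0.12,0],[0,0,0,0,-0.12,0],[0,0,0,0,-0.12,0],[0,0,0,0,-0.12,0]]';python3 -m inch '[[0,0,0,0,-0.12,0],[0,0,0,0,-0.058,0],[0,0,0,0,0,0]]'; python3 to.py 0.56 -0.085 0.25 2.7; python3 -c "
from h import *
print(np.round(r.get_state()['q'],2))"
```

```text
[-0.23  0.34 -0.15  2.02  0.07  0.78 -2.  ]
clock: 14.72
tool_pos: [0.4187, 0.0999, 0.3023]
eef_rot: [0.706, -0.045, 0.043, -0.706]
contact_force: [0.1, 0.3, 0.1]
opening: 0.998
clock: 14.97
tool_pos: [0.4188, 0.0998, 0.3023]
eef_rot: [0.707, 0.016, -0.018, -0.707]
contact_force: [0.3, 0.2, 0.1]
opening: 0.994
t 14.97 pos [0.4188 0.0998 0.3023] x [ 0.999  0.048 -0.003] y [-0.003 -0.    -1.   ] F [0.3 0.2 0.1] op 87.6
yaw 2.8 tilt vec to level (tool axes) [ 0.      0.     -0.0028]
turn about tool y: 0.0013 rad
shift mm tool [ 132.5   52.  -191.3]
[ 0.08  0.39 -0.6   2.01  0.29  0.83 -0.63]
```

```bash
python3 -m inch '[[16,0,-23,0,0,0],[22,0,-31,0,0,0],[22,5,-31,0,0,0],[22,10,-31,0,0,0],[22,10,-31,0,0,0],[18,10,-27,0,0,0],[10,5,-16,0,0,-0.05],[0,0,0,0,0,-0.1],[0,0,0,0,0,-0.05],[0,0,0,0,0,0],[0,0,0,0,0,0]]'; python3 to.py 0.61 -0.088 0.10
python3 - <<'E'
from h import *
s=snap('wrist');save(s,'w5.png')
P=cloud(s);hsv=cv2.cvtColor(s['img'],cv2.COLOR_RGB2HSV)
m=((hsv[...,0]<12)|(hsv[...,0]>174))&(hsv[...,1]>120)
n,l,stt,ce=cv2.connectedComponentsWithStats(m.astype(np.uint8));i=1+np.argmax(stt[1:,4]);v,u=np.where(l==i)
X=onplane(s,np.c_[u,v],.05)[:,:2];print(stt[i],cv2.minAreaRect((X*1000).astype(np.float32)),np.nanmedian(P[l==i],0))
E
```

```text
clock: 15.88
tool_pos: [0.5594, -0.0835, 0.263]
eef_rot: [-0.702, -0.086, -0.053, 0.705]
contact_force: [-0.3, -0.3, 0.0]
opening: 1.0
t 15.88 pos [ 0.5594 -0.0835  0.263 ] x [0.98  0.045 0.196] y [ 0.196  0.009 -0.981] F [-0.3 -0.3  0. ] op 88.1
yaw 2.6 tilt vec to level (tool axes) [-0.     -0.      0.1959]
shift mm tool [ 17.4 169.7  -6.8]
[ 257  111   55  103 5291] ((612.619140625, -61.20695114135742), (60.41865539550781, 113.64631652832031), 2.7929837703704834) [ 0.61097642 -0.05655215  0.05252926]
```

View pics/w5.png

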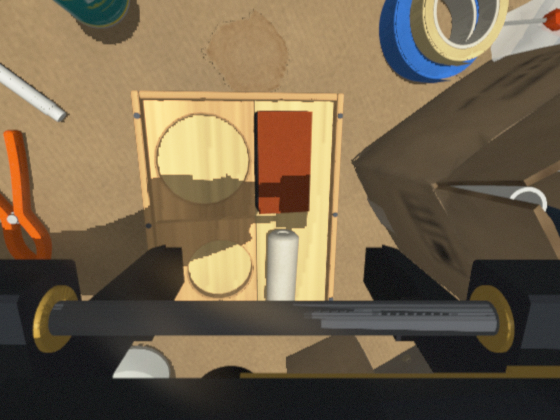

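```bash
python3 -m inch '[[0,0,0,0,0,0.046],[0,0,0,0,0,0],[0,0,0,0,0,0]]'; python3 to.py 0.610 -0.087 0.10;  python3 to.py 0.610 -0.087 0.031
```

```text
clock: 16.18
tool_pos: [0.5618, -0.0827, 0.2637]
eef_rot: [-0.703, -0.072, -0.038, 0.706]
contact_force: [0.2, -0.4, -0.2]
opening: 0.998
t 16.18 pos [ 0.5618 -0.0827  0.2637] x [0.987 0.046 0.155] y [ 0.155  0.008 -0.988] F [ 0.2 -0.4 -0.2] op 87.9
yaw 2.7 tilt vec to level (tool axes) [-0.0008 -0.      0.1551]
shift mm tool [ 22.  169.1  -6.7]
t 16.18 pos [ 0.5618 -0.0827  0.2637] x [0.987 0.046 0.155] y [ 0.155  0.008 -0.988] F [ 0.2 -0.4 -0.2] op 87.9
yaw 2.7 tilt vec to level (tool axes) [-0.0008 -0.      0.1551]
shift mm tool [ 11.3 237.3  -6.8]
```

```bash
python3 -m inch '[[4,28,-1.5,0,0,0],[4,35,-1.5,0,0,0],[4,35,-1.5,0,0,0],[4,35,-1.2,0,0,0],[4,25,-1,0,0,0],[2,11,0,0,0,0],[0,0,0,0,0,0],[0,0,0,0,0,0]]'; python3 to.py 0.610 -0.087 0.031
python3 - <<'E'
from h import *
s=snap('wrist');save(s,'w6.png');s=snap('scene');save(s,'s6.png')
E
```

```text
clock: 16.85
tool_pos: [0.6084, -0.0874, 0.1003]
eef_rot: [-0.703, -0.071, -0.038, 0.706]
contact_force: [-0.1, -0.3, -0.3]
opening: 0.999
t 16.85 pos [ 0.6084 -0.0874  0.1003] x [0.987 0.047 0.154] y [ 0.153  0.008 -0.988] F [-0.1 -0.3 -0.3] op 88.0
yaw 2.7 tilt vec to level (tool axes) [-0.0002  0.      0.1536]
shift mm tool [-9.1 68.8  0.3]
```

View pics/w6.png

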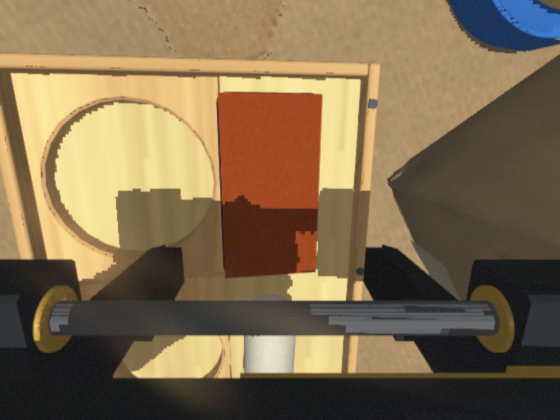

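View pics/s6.png

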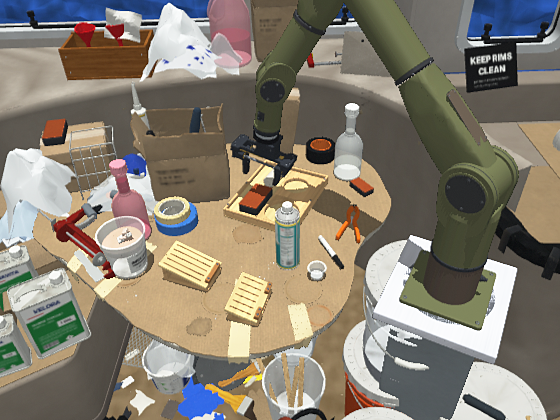

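The fingers straddle the block, the gripper body has gone past the box corner without contact, and the force is about 0. Continuing down.

```bash
python3 -m inch '[[-2.7,20,0,0,0,0],[-2.7,20,0,0,0,0],[-1.3,12,0,0,0,0],[0,0,0,0,0,0],[0,0,0,0,0,0]]'; python3 to.py 0.610 -0.087 0.031
```

```text
clock: 17.37
tool_pos: [0.61, -0.0878, 0.0488]
eef_rot: [-0.704, -0.071, -0.038, 0.706]
contact_force: [0.9, -0.3, 0.8]
opening: 0.998
t 17.37 pos [ 0.61   -0.0878  0.0488] x [0.987 0.046 0.155] y [ 0.155  0.007 -0.988] F [ 0.9 -0.3  0.8] op 87.9
yaw 2.7 tilt vec to level (tool axes) [0.0002 0.     0.1547]
shift mm tool [-2.7 17.6  0.8]
```

```bash
python3 -m inch '[[-1.5,9,0.8,0,0,0],[-1.2,8.6,0,0,0,0],[0,0,0,0,0,0],[0,0,0,0,0,0]]'; python3 -m inch '[[0,0,0,0,0,0],[0,0,0,0,0,0],[0,0,0,0,0,0],[0,0,0,0,0,0],[0,0,0,0,0,0],[0,0,0,0,0,0],[0,0,0,0,0,0]]' 0 20;python3 to.py 0.610 -0.087 0.031
```

```text
clock: 17.7
tool_pos: [0.6094, -0.087, 0.0295]
eef_rot: [-0.704, -0.071, -0.038, 0.706]
contact_force: [-0.2, -0.3, 0.1]
opening: 0.997
clock: 18.28
tool_pos: [0.6103, -0.087, 0.0302]
eef_rot: [-0.704, -0.071, -0.038, 0.706]
contact_force: [1.6, -0.7, 2.9]
opening: 0.728
t 18.28 pos [ 0.6103 -0.087   0.0302] x [0.987 0.046 0.155] y [ 0.155  0.007 -0.988] F [ 1.6 -0.7  2.9] op 64.1
yaw 2.7 tilt vec to level (tool axes) [ 1.000e-04 -0.000e+00  1.548e-01]
shift mm tool [-0.1 -0.8  0. ]
```

```bash
python3 -m inch '[[0,0,0,0,0,0],[0,0,0,0,0,0],[0,-5,0,0,0,0],[0,-8,0,0,0,0],[-5,-15,0,0,0,0],[-10,-20,0,0,0,0],[-10,-25,0,0,0,0],[-10,-20,0,0,0,0],[0,-5,0,0,0,0],[0,0,0,0,0,0]]';python3 to.py 0.610 -0.087 0.031
python3 - <<'E'
from h import *
s=snap('wrist');save(s,'w7.png');s=snap('scene');save(s,'s7.png')
E
```

```text
clock: 19.12
tool_pos: [0.5601, -0.0897, 0.1227]
eef_rot: [-0.704, -0.071, -0.039, 0.706]
contact_force: [-0.0, 0.4, -1.5]
opening: 0.731
t 19.12 pos [ 0.5601 -0.0897  0.1227] x [0.987 0.046 0.155] y [ 0.155  0.007 -0.988] F [-0.   0.4 -1.5] op 64.4
yaw 2.7 tilt vec to level (tool axes) [ 0.0005 -0.      0.1549]
shift mm tool [35.2 98.3  0.4]
```

View pics/w7.png

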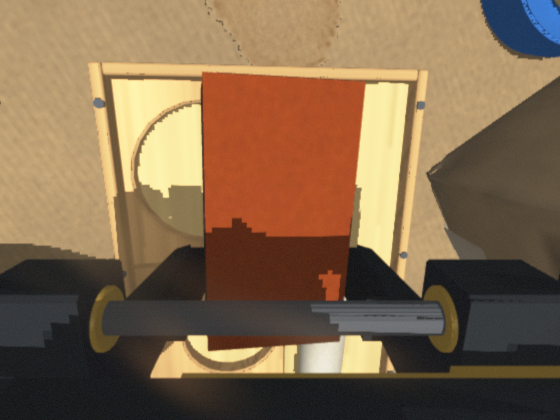

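View pics/s7.png

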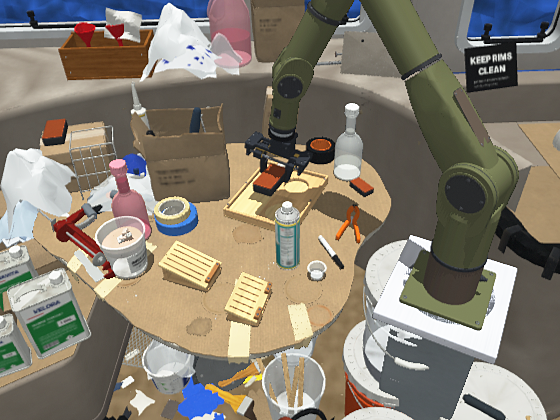

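The block is held. I'll measure its pose in the tool frame from the red top face.

```bash
cat > blk.py <<'E'
from h import *
s=snap('wrist');s2=dict(s);s2['wfc']=s['tool_from_camera'];P=cloud(s2)
hsv=cv2.cvtColor(s['img'],cv2.COLOR_RGB2HSV)
m=((hsv[...,0]<14)|(hsv[...,0]>172))&(hsv[...,1]>110)&(s['range_z']<.22)&(s['range_z']>0)
m=cv2.erode(m.astype(np.uint8),np.ones((3,3)))
n,l,stt,ce=cv2.connectedComponentsWithStats(m);i=1+np.argmax(stt[1:,4]);X=P[l==i]*1000
# top plane robust : y_tool = a x + b z + c
for k in range(6):
    A=np.c_[X[:,0],X[:,2],np.ones(len(X))];w=np.linalg.lstsq(A,X[:,1],rcond=None)[0];res=A@w-X[:,1];X=X[abs(res)<max(2,2*res.std())]
n=np.array([w[0],-1,w[1]]);n/=np.linalg.norm(n)
print('bbox',stt[i],'top plane y=%.3f x+%.3f z+%.1f'%tuple(w),'normal(tool)',n.round(3),'res',res.std())
rc=cv2.minAreaRect(X[:,[0,2]].astype(np.float32));print('rect (tool x,z)',rc)
print('x ext',np.percentile(X[:,0],[1,99]),'z ext',np.percentile(X[:,2],[1,99]))
Rm=R.from_quat(s['st']['eef_rot']).as_matrix();print('normal world',(Rm@n).round(3))
E
python3 blk.py
```

```text
bbox [  203    73   162   227 31917] top plane y=0.156 x+0.003 z+-22.6 normal(tool) [ 0.154 -0.988  0.003] res 0.6082227248507733
rect (tool x,z) ((2.5540904998779297, 37.7760124206543), (90.97772216796875, 59.07402801513672), 88.00289154052734)
x ext [-26.18716249  31.47415502] z ext [-4.72843417 82.52221664]
normal world [0.    0.003 1.   ]
```

The block stayed level while the gripper is tilted 0.155, so it is held by its edges. I'll set it flat on the free table between the tray and the rests and re-grip it square.

```bash
python3 -m inch '[[0,-10,0,-0.0186,0.1186,0],[0,0,0,-0.0186,0.1186,0],[0,0,0,-0.0186,0.1186,0],[0,0,0,-0.0186,0.1186,0],[0,0,0,-0.0186,0.1186,0],[0,0,0,-0.0186,0.1186,0],[0,0,0,-0.0186,0.1186,0],[0,0,0,-0.0186,0.1186,0],[0,0,0,-0.0186,0.1186,0],[0,0,0,-0.0186,0.1186,0],[0,0,0,-0.0186,0.1186,0],[0,0,0,-0.0186,0.1186,0]]';python3 -m inch '[[0,0,0,-0.0073,0.0465,0],[0,0,0,0,0,0],[0,0,0,0,0,0]]';python3 to.py 0.575 0.11 0.10
```

```text
clock: 20.27
tool_pos: [0.5587, -0.0886, 0.1298]
eef_rot: [0.576, -0.412, 0.495, -0.504]
contact_force: [-0.1, 1.0, -0.6]
opening: 0.728
clock: 20.52
tool_pos: [0.5586, -0.089, 0.13]
eef_rot: [0.568, -0.424, 0.505, -0.493]
contact_force: [0.7, 0.3, -1.7]
opening: 0.726
t 20.52 pos [ 0.5586 -0.089   0.13  ] x [ 0.131 -0.979  0.155] y [ 0.018 -0.154 -0.988] F [ 0.7  0.3 -1.7] op 64.0
yaw -82.4 tilt vec to level (tool axes) [0.0031 0.     0.1551]
shift mm tool [-197.3   -0.7   42.7]
```

```bash
python3 -m inch '[[-18,0,3,0,0,0],[-28,0,6,0,0,0],[-30,0,7,0,0,0],[-30,0,7,0,0,0],[-30,0,7,0,0,0],[-30,0,7,0,0,0],[-21,0,4,0,0,0],[-10,0,2,0,0,0],[0,0,0,0,0,0],[0,0,0,0,0,0]]';python3 to.py 0.575 0.11 0.016; python3 blk.py
```

```text
clock: 21.35
tool_pos: [0.5756, 0.1079, 0.1004]
eef_rot: [0.567, -0.424, 0.506, -0.493]
contact_force: [0.1, -1.3, -1.2]
opening: 0.726
t 21.35 pos [0.5756 0.1079 0.1004] x [ 0.129 -0.979  0.156] y [ 0.018 -0.155 -0.988] F [ 0.1 -1.3 -1.2] op 63.9
yaw -82.5 tilt vec to level (tool axes) [0.0025 0.     0.1563]
shift mm tool [-15.3  83.   -0.1]
bbox [  203    73   162   227 31883] top plane y=0.155 x+0.003 z+-22.6 normal(tool) [ 0.154 -0.988  0.003] res 0.6075982221439282
rect (tool x,z) ((2.933523178100586, 36.80577850341797), (90.5535888671875, 59.09722137451172), 88.19795989990234)
x ext [-25.84386801  31.77291487] z ext [-5.87295807 81.12453748]
normal world [0.005 0.003 1.   ]
```

```bash
python3 -m inch '[[-4.6,25,0,0,0,0],[-5.5,30,0,0,0,0],[-3.5,18,0,0,0,0],[-1.5,8,0,0,0,0],[0,0,0,0,0,0],[0,0,0,0,0,0]]';python3 -m inch '[[-0.4,2.5,0,0,0,0],[0,0,0,0,0,0]]'; python3 -m inch '[[-0.3,2,0,0,0,0],[0,0,0,0,0,0]]'
```

```text
clock: 21.9
tool_pos: [0.5759, 0.1098, 0.0188]
eef_rot: [0.566, -0.424, 0.507, -0.493]
contact_force: [-0.1, 0.8, -0.7]
opening: 0.726
clock: 22.07
tool_pos: [0.5763, 0.1112, 0.0167]
eef_rot: [0.566, -0.424, 0.507, -0.494]
contact_force: [-0.2, -0.0, -0.8]
opening: 0.723
clock: 22.23
tool_pos: [0.5757, 0.1116, 0.0141]
eef_rot: [0.566, -0.424, 0.506, -0.494]
contact_force: [0.3, -0.3, -0.7]
opening: 0.724
```

```bash
python3 -m inch '[[-0.3,1.8,0,0,0,0],[0,0,0,0,0,0]]'; python3 -m inch '[[-0.2,1.3,0,0,0,0],[0,0,0,0,0,0]]'
```

```text
clock: 22.4
tool_pos: [0.5753, 0.1116, 0.0118]
eef_rot: [0.567, -0.424, 0.506, -0.493]
contact_force: [-0.1, -0.3, -1.0]
opening: 0.724
clock: 22.57
tool_pos: [0.5754, 0.1116, 0.0103]
eef_rot: [0.567, -0.424, 0.506, -0.493]
contact_force: [-0.3, -0.0, -1.7]
opening: 0.723
```

```bash
python3 -m inch '[[0,0,0,0,0,0],[0,0,0,0,0,0],[0,0,0,0,0,0],[0,-3,0,0,0,0],[0,-10,0,0,0,0],[3,-20,0,0,0,0],[5,-30,0,0,0,0],[0,0,0,0,0,0.08],[0,0,0,0,0,0.076],[0,0,0,0,0,0],[0,0,0,0,0,0]]' 78; python3 to.py 0.6 0.11 0.1
python3 - <<'E'
from h import *
for n in ('top','wrist'):
    s=snap(n);save(s,n+'8.png')
    hsv=cv2.cvtColor(s['img'],cv2.COLOR_RGB2HSV);P=cloud(s)
    m=((hsv[...,0]<12)|(hsv[...,0]>174))&(hsv[...,1]>120)&(P[...,2]>.02)&(P[...,2]<.04)&(P[...,1]>.02)&(P[...,1]<.2)
    k,l,stt,ce=cv2.connectedComponentsWithStats(m.astype(np.uint8));i=1+np.argmax(stt[1:,4]);v,u=np.where(l==i)
    X=onplane(s,np.c_[u,v],.03)[:,:2];print(n,stt[i],cv2.minAreaRect((X*1000).astype(np.float32)))
E
```

```text
clock: 23.48
tool_pos: [0.5758, 0.1113, 0.0748]
eef_rot: [0.531, -0.467, 0.468, -0.53]
contact_force: [-0.6, -0.3, -0.4]
opening: 0.883
t 23.48 pos [0.5758 0.1113 0.0748] x [ 0.126 -0.992  0.001] y [-0.001 -0.001 -1.   ] F [-0.6 -0.3 -0.4] op 77.8
yaw -82.8 tilt vec to level (tool axes) [ 0.0008 -0.      0.0009]
shift mm tool [  4.3 -25.2  23.9]
top [245 170  14  13 130] ((561.1168823242188, 96.98387145996094), (28.552234649658203, 35.715843200683594), 6.062068462371826)
wrist [  225    90   109   190 18920] ((600.3930053710938, 115.59632873535156), (114.14952087402344, 60.662811279296875), 5.490087985992432)
```

View pics/wrist8.png

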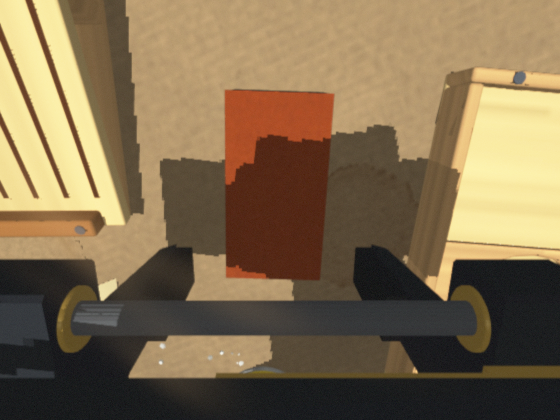

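View pics/top8.png

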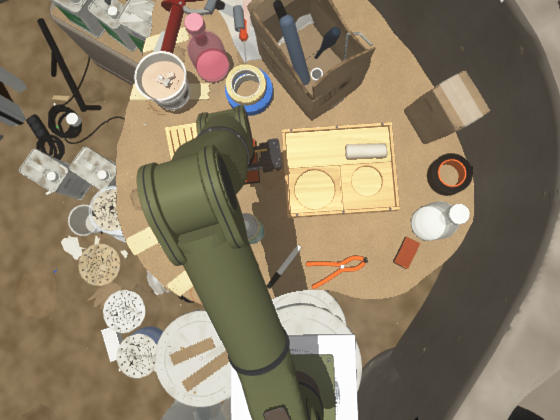

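The block sits at (0.6004, 0.1156), yaw 5.5°. Before gripping it, I'll take a close wrist look at the rests.

```bash
python3 -m inch '[[0,-35,-5,0,0.03,0],[0,-35,-10,0,0,0],[-20,-30,-15,0,0,0],[-30,-20,-15,0,0,0],[-30,-10,-15,0,0,0],[-30,0,-10,0,0,0],[-30,0,0,0,0,0],[-15,0,0,0,0,0],[0,0,0,0,0,0],[0,0,0,0,0,0]]'; python3 - <<'E'
from h import *
st();s=snap('wrist');save(s,'w9.png');np.savez('pics/w9.npz',**{k:v for k,v in s.items() if k!='st'})
E
```

```text
clock: 24.42
tool_pos: [0.489, 0.2625, 0.2037]
eef_rot: [0.526, -0.473, 0.473, -0.525]
contact_force: [0.2, 0.0, 0.1]
opening: 0.883
t 24.42 pos [0.489  0.2625 0.2037] x [ 0.105 -0.994  0.001] y [-0.002 -0.001 -1.   ] F [0.2 0.  0.1] op 77.8
```

View pics/w9.png

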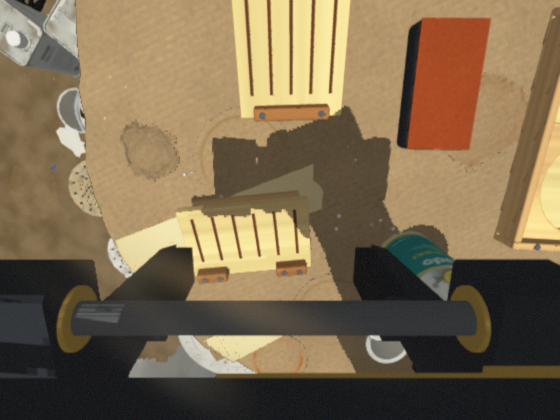

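```bash
python3 - <<'E'
from h import *
s=dict(np.load('pics/w9.npz'));im=s['img'][:,:,::-1]
cv2.imwrite('pics/c9a.png',cv2.resize(im[0:130,220:360],None,fx=5,fy=4.6,interpolation=cv2.INTER_CUBIC))
cv2.imwrite('pics/c9b.png',cv2.resize(im[185:290,165:325],None,fx=5,fy=5,interpolation=cv2.INTER_CUBIC))
E
```

```text
(no output)
```

View pics/c9a.png

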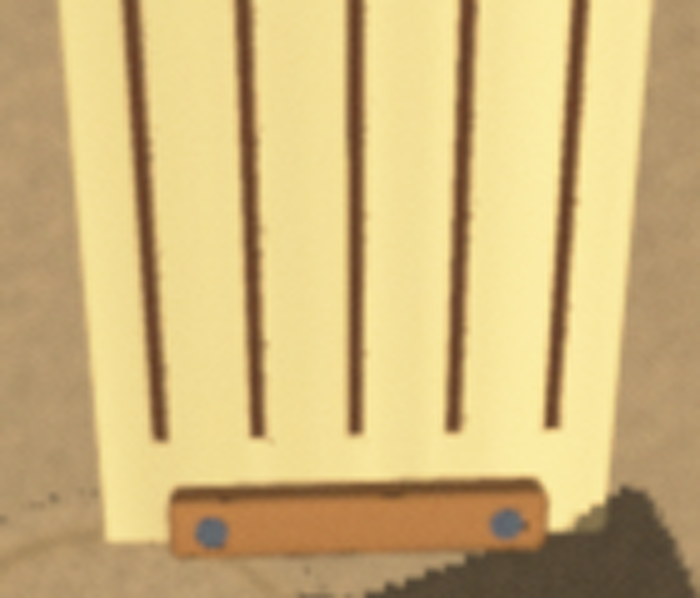

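View pics/c9b.png

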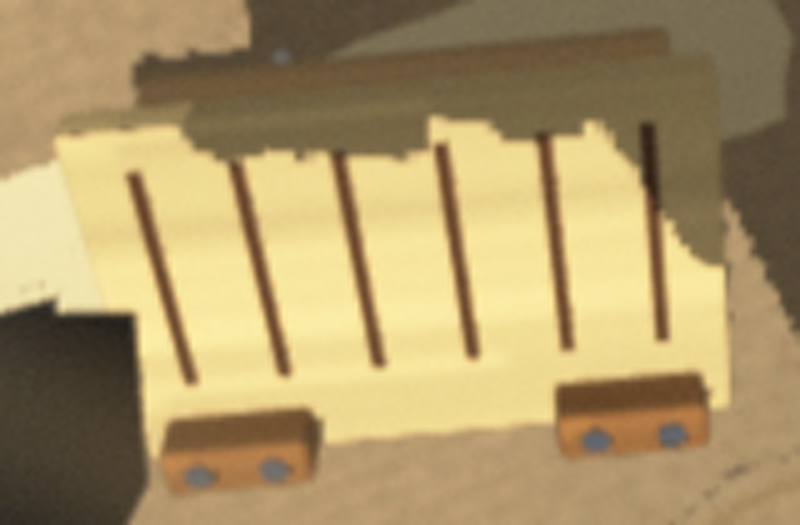

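```bash
cat > rests.py <<'E'
from h import *
s=dict(np.load('pics/w9.npz'));P=cloud(s);K=s['mtx'];o=s['wfc'][:3,3]
def ray(uv):
    uv=np.atleast_2d(uv).astype(float);return np.c_[(uv[:,0]-K[0,2])/K[0,0],(uv[:,1]-K[1,2])/K[1,1],np.ones(len(uv))]@s['wfc'][:3,:3].T
def fit(poly):
    m=np.zeros(P.shape[:2],np.uint8);cv2.fillPoly(m,[np.array(poly,np.int32)],1);X=P[m>0];X=X[np.isfinite(X).all(1)]
    for k in range(5):
        A=np.c_[X[:,:2],np.ones(len(X))];w=np.linalg.lstsq(A,X[:,2],rcond=None)[0];res=A@w-X[:,2];X=X[abs(res)<max(.002,2*res.std())]
    print('plane',w.round(4),'slope',np.arctan(np.hypot(*w[:2])).round(4),'yaw',np.degrees(np.arctan2(w[1],w[0])).round(2),'res',res.std().round(5));return w
def hit(w,uv):
    d=ray(uv);n=np.array([-w[0],-w[1],1]);t=(w[2]-o@n)/(d@n);return o+d*t[:,None]
print('BLOCK');wb=fit([(240,5),(340,5),(336,90),(246,92)])
f=lambda a:np.array(a,float)/[5,4.6]+[220,0]
F=hit(wb,f([(175,490),(540,483)]));L=hit(wb,f([(62,0),(105,540)]));Rr=hit(wb,f([(653,0),(608,530)]));G=hit(wb,f([(355,0),(355,430)]))
print('face',F.round(4).tolist(),'w',np.linalg.norm(F[1]-F[0]));print('L',L.round(4).tolist(),'R',Rr.round(4).tolist(),'G',G.round(4).tolist())
yaws=[np.degrees(np.arctan2(*(a[0]-a[1])[1::-1])) for a in(L,Rr,G)]+[np.degrees(np.arctan2(*(F[0]-F[1])[1::-1]))-90];print('yaws',np.round(yaws,2))
def seat(mid,yaw,along,off,sl=.3):
    c=np.cos(np.radians(yaw));sn=np.sin(np.radians(yaw));u=np.array([c*np.cos(sl),sn*np.cos(sl),np.sin(sl)]);n=np.array([-c*np.sin(sl),-sn*np.sin(sl),np.cos(sl)]);return mid+u*along+n*off
yb=np.mean(yaws[:3]);print('block seat',seat(F.mean(0),yb,.0575,.015).round(4),'yaw',yb)
print('SLEEVE');ws=fit([(190,225),(220,225),(240,222),(305,240),(305,255),(205,262)])
g=lambda a:np.array(a,float)/5+[165,185]
F=hit(ws,g([(172,425),(312,410),(558,385),(700,377)]));print(F.round(4).tolist(),np.linalg.norm(np.diff(F,axis=0),axis=1))
G=hit(ws,g([(132,175),(190,380),(545,135),(567,347),(440,145),(474,355),(338,155),(377,364)])).reshape(4,2,3)
yaws=[np.degrees(np.arctan2(*(a[0]-a[1])[1::-1])) for a in G]+[np.degrees(np.arctan2(*(F[0]-F[3])[1::-1]))-90];print('yaws',np.round(yaws,2))
ysl=np.mean(yaws);print('sleeve seat',seat((F[0]+F[3])/2,ysl,.0205,.0206).round(4),'inner',seat((F[1]+F[2])/2,ysl,.0205,.0206).round(4),ysl)
E
python3 rests.py
```

```text
BLOCK
plane [ 0.3065  0.0407 -0.1564] slope 0.2998 yaw 7.56 res 0.00077
face [[0.5649, 0.2882, 0.0285], [0.5734, 0.2201, 0.0283]] w 0.06866254928582477
L [[0.6435, 0.3121, 0.0535], [0.5537, 0.3008, 0.0255]] R [[0.6536, 0.2178, 0.0528], [0.5657, 0.2053, 0.0253]] G [[0.6485, 0.2654, 0.0532], [0.5797, 0.2561, 0.0317]]
yaws [7.16 8.09 7.75 7.13]
block seat [0.6192 0.2609 0.0597] yaw 7.667201884538042
SLEEVE
plane [ 0.3066  0.0631 -0.1131] slope 0.3034 yaw 11.63 res 0.00061
[[0.3906, 0.3329, 0.0277], [0.3974, 0.3031, 0.0279], [0.4088, 0.251, 0.0282], [0.4136, 0.2209, 0.0277]] [0.03063032 0.05331202 0.03048819]
yaws [11.73 11.25 12.02 11.19 11.6 ]
sleeve seat [0.4154 0.2796 0.0535] inner [0.4163 0.2797 0.0538] 11.557118888825302
```

Wrist view: the block rest's cleat is at (291,112) and the sleeve rest's cleats are at (212,276) and (291,268). The plane fits give the 0.30 slope and cleat sizes that match the description. Next I'll pick the block square.

```bash
python3 to.py 0.600 0.1156 0.20 -84.5;python3 to.py 0.600 0.1156 0.009 -84.5
```

```text
t 24.47 pos [0.4896 0.2605 0.2037] x [ 0.102 -0.995  0.001] y [-0.002 -0.002 -1.   ] F [0.6 0.5 0.9] op 77.9
yaw -84.2 tilt vec to level (tool axes) [ 0.0024 -0.      0.0014]
turn about tool y: 0.0060 rad
shift mm tool [154.8   3.7  96. ]
t 24.47 pos [0.4896 0.2605 0.2037] x [ 0.102 -0.995  0.001] y [-0.002 -0.002 -1.   ] F [0.6 0.5 0.9] op 77.9
yaw -84.2 tilt vec to level (tool axes) [ 0.0024 -0.      0.0014]
turn about tool y: 0.0060 rad
shift mm tool [154.6 194.7  96.4]
```

```bash
python3 -m inch '[[15,0,14,0,0.025,0],[27,0,20,0,0,0],[30,0,22,0,0,0],[30,5,22,0,0,0],[26,15,19,0,0,0],[7,20,4,0,0,0],[0,20,0,0,0,0],[0,0,0,0,0,0],[0,0,0,0,0,0]]' 88; python3 to.py 0.600 0.1156 0.009 -84.5
```

```text
clock: 25.22
tool_pos: [0.6004, 0.1323, 0.143]
eef_rot: [0.52, -0.482, 0.48, -0.517]
contact_force: [0.7, -0.3, 0.3]
opening: 0.999
t 25.22 pos [0.6004 0.1323 0.143 ] x [ 0.074 -0.997  0.001] y [-0.005 -0.001 -1.   ] F [ 0.7 -0.3  0.3] op 88.0
yaw -85.8 tilt vec to level (tool axes) [0.0049 0.     0.0009]
turn about tool y: -0.0224 rad
shift mm tool [ 16.5 134.1  -1.3]
```

```bash
python3 -m inch '[[16,15,0,0,-0.022,0],[0,30,0,0.003,0,0],[0,30,0,0,0,0],[0,25,0,0,0,0],[0,15,0,0,0,0],[0,10,0,0,0,0],[0,4,0,0,0,0],[0,0,0,0,0,0],[0,0,0,0,0,0]]'; python3 to.py 0.600 0.1156 0.009 -84.5
```

```text
clock: 25.97
tool_pos: [0.6036, 0.1181, 0.0162]
eef_rot: [-0.523, 0.474, -0.476, 0.525]
contact_force: [-0.2, 0.5, 0.3]
opening: 0.995
t 25.97 pos [0.6036 0.1181 0.0162] x [ 0.097 -0.995 -0.   ] y [ 0.003  0.001 -1.   ] F [-0.2  0.5  0.3] op 87.7
yaw -84.4 tilt vec to level (tool axes) [-0.0035 -0.     -0.0005]
turn about tool y: 0.0014 rad
shift mm tool [ 2.1  7.2 -3.9]
```

```bash
python3 -m inch '[[2,5,-3,0,0,0],[0,2.5,0,0,0,0],[0,0,0,0,0,0]]'; python3 -m inch '[[0,0,0,0,0,0],[0,0,0,0,0,0],[0,0,0,0,0,0],[0,0,0,0,0,0],[0,0,0,0,0,0],[0,0,0,0,0,0],[0,0,0,0,0,0],[0,0,0,0,0,0]]' 0 20; python3 -m inch '[[0,-10,0,0,0,0],[0,-25,0,0,0,0],[0,-35,0,0,0,0],[0,-30,0,0,0,0],[0,-20,0,0,0,0],[0,0,0,0,0,0],[0,0,0,0,0,0]]'; python3 blk.py; python3 to.py 0.6 0.26 0.13 -82.4
```

```text
clock: 26.22
tool_pos: [0.5996, 0.1153, 0.0075]
eef_rot: [-0.523, 0.475, -0.475, 0.524]
contact_force: [0.1, -1.1, -0.5]
opening: 1.001
clock: 26.88
tool_pos: [0.6, 0.1156, 0.0075]
eef_rot: [-0.523, 0.475, -0.475, 0.524]
contact_force: [0.0, -0.2, 1.2]
opening: 0.701
clock: 27.47
tool_pos: [0.6003, 0.1157, 0.1288]
eef_rot: [-0.522, 0.474, -0.476, 0.525]
contact_force: [-0.5, -0.1, -1.5]
opening: 0.702
bbox [  194   148   160   152 21933] top plane y=-0.001 x+0.001 z+-24.9 normal(tool) [-0.001 -1.     0.001] res 0.5929149565319133
rect (tool x,z) ((-0.6285934448242188, 25.597885131835938), (59.67930603027344, 63.20283508300781), 0.02615579403936863)
x ext [-29.56530204  28.34463454] z ext [-4.47560681 56.37840252]
normal world [-0.003 -0.     1.   ]
t 27.52 pos [0.5992 0.1155 0.1274] x [ 0.097 -0.995 -0.001] y [ 0.001  0.001 -1.   ] F [ 0.3  0.  -1.2] op 61.7
yaw -84.4 tilt vec to level (tool axes) [-0.0009  0.     -0.0005]
turn about tool y: -0.0354 rad
shift mm tool [-143.1   -2.5   19.9]
```

```bash
python3 -m inch '[[-12,0,2,0,-0.035,0],[-25,0,3,0,0,0],[-30,0,3,0,0,0],[-30,0,3,0.05,0,0],[-25,0,2,0.1,0,0],[-14,0,1,0.1,0,0],[-7,0,0,0.05,0,0],[0,0,0,0,0,0],[0,0,0,0,0,0]]'; python3 to.py 0.612 0.260 0.092 -82.4
```

```text
clock: 28.27
tool_pos: [0.5935, 0.2601, 0.1262]
eef_rot: [-0.448, 0.391, -0.529, 0.605]
contact_force: [1.2, -0.5, -0.5]
opening: 0.702
t 28.27 pos [0.5935 0.2601 0.1262] x [ 0.135 -0.991  0.001] y [ 0.29   0.039 -0.956] F [ 1.2 -0.5 -0.5] op 61.9
yaw -82.2 tilt vec to level (tool axes) [-0.2928 -0.      0.0009]
turn about tool y: 0.0027 rad
shift mm tool [ 2.5 38.   7.6]
```

```bash
python3 -m inch '[[2.5,15,4,0.006,0,0],[0,15,4,0,0,0],[0,8,0,0,0,0],[0,0,0,0,0,0],[0,0,0,0,0,0]]'; python3 to.py 0.624 0.2617 0.0522 -82.4
```

```text
clock: 28.68
tool_pos: [0.6148, 0.258, 0.0933]
eef_rot: [-0.444, 0.39, -0.532, 0.606]
contact_force: [0.2, -0.3, -0.4]
opening: 0.703
t 28.68 pos [0.6148 0.258  0.0933] x [ 0.13  -0.991  0.   ] y [ 0.299  0.039 -0.954] F [ 0.2 -0.3 -0.4] op 62.0
yaw -82.5 tilt vec to level (tool axes) [-3.014e-01  0.000e+00  2.000e-04]
turn about tool y: -0.0020 rad
shift mm tool [-2.4 42.1 -3.2]
```

```bash
python3 -m inch '[[-2.4,12,-3,0,0,0],[0,12,0,0,0,0],[0,10,0,0,0,0],[0,4,0,0,0,0],[0,0,0,0,0,0],[0,0,0,0,0,0]]'; python3 to.py 0.624 0.2617 0.0522
python3 - <<'E'
from h import *
s=snap('scene');save(s,'s10.png');cv2.imwrite('pics/s10c.png',cv2.resize(s['img'][200:330,120:300,::-1],None,fx=4,fy=4,interpolation=cv2.INTER_CUBIC))
s=snap('wrist');save(s,'w10.png')
E
```

```text
clock: 29.18
tool_pos: [0.6225, 0.2625, 0.0563]
eef_rot: [-0.444, 0.389, -0.532, 0.607]
contact_force: [-0.8, -0.2, -1.3]
opening: 0.704
t 29.18 pos [0.6225 0.2625 0.0563] x [ 0.132 -0.991 -0.   ] y [ 0.299  0.04  -0.953] F [-0.8 -0.2 -1.3] op 62.0
yaw -82.4 tilt vec to level (tool axes) [-0.3021 -0.     -0.    ]
shift mm tool [1.  4.3 0. ]
```

View pics/s10c.png

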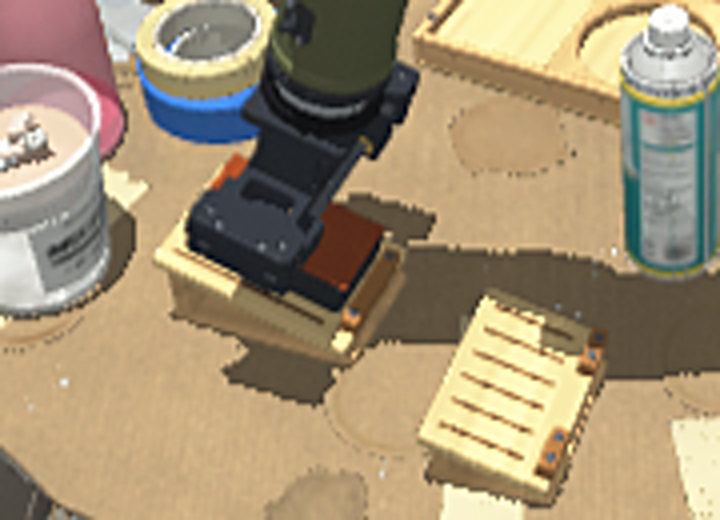

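View pics/w10.png

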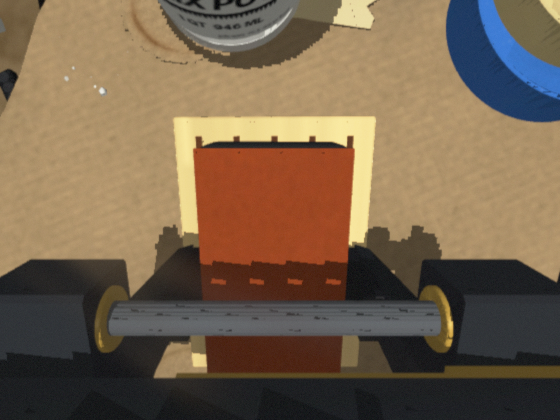

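The block is centred (about 21 px margin each side) and just above the rest, with its end near the cleat. I'll lower it to contact.

```bash
python3 -m inch '[[0,2,0,0,0,0],[0,0,0,0,0,0]]'; python3 -m inch '[[0,1.5,0,0,0,0],[0,0,0,0,0,0]]';python3 -m inch '[[0,1.3,0,0,0,0],[0,0,0,0,0,0]]'
```

```text
clock: 29.45
tool_pos: [0.6234, 0.2629, 0.0551]
eef_rot: [-0.444, 0.389, -0.532, 0.607]
contact_force: [0.2, -0.1, 0.1]
opening: 0.705
clock: 29.62
tool_pos: [0.6237, 0.2628, 0.0534]
eef_rot: [-0.444, 0.389, -0.532, 0.607]
contact_force: [-0.2, 0.2, -0.7]
opening: 0.703
clock: 29.78
tool_pos: [0.6242, 0.2629, 0.0522]
eef_rot: [-0.444, 0.389, -0.532, 0.607]
contact_force: [-1.1, 0.9, 0.3]
opening: 0.702
```

```bash
python3 -m inch '[[0,1.2,0,0,0,0],[0,0,0,0,0,0]]'; python3 -m inch '[[0,1.0,0,0,0,0],[0,0,0,0,0,0]]'
```

```text
clock: 29.95
tool_pos: [0.6243, 0.2629, 0.052]
eef_rot: [-0.444, 0.389, -0.532, 0.607]
contact_force: [-3.3, -0.5, 7.3]
opening: 0.703
clock: 30.12
tool_pos: [0.6243, 0.263, 0.0519]
eef_rot: [-0.444, 0.389, -0.532, 0.607]
contact_force: [-7.6, -1.3, 15.6]
opening: 0.7
```

In contact with the slope. I'll ease off and slide downhill to the cleat.

```bash
python3 -m inch '[[0,-1.6,0,0,0,0],[0,0,-1.5,0,0,0],[0,0,0,0,0,0]]'; python3 -m inch '[[0,0,-1.5,0,0,0],[0,0,0,0,0,0]]'; python3 -m inch '[[0,0,-1.5,0,0,0],[0,0,0,0,0,0]]'
```

```text
clock: 30.37
tool_pos: [0.6229, 0.2628, 0.0515]
eef_rot: [-0.444, 0.389, -0.532, 0.607]
contact_force: [-2.3, -0.4, 4.7]
opening: 0.701
clock: 30.53
tool_pos: [0.6225, 0.2628, 0.0513]
eef_rot: [-0.443, 0.389, -0.532, 0.608]
contact_force: [0.1, -0.2, 5.3]
opening: 0.7
clock: 30.7
tool_pos: [0.6223, 0.2628, 0.0513]
eef_rot: [-0.442, 0.388, -0.532, 0.608]
contact_force: [4.2, 0.7, 4.9]
opening: 0.699
```

The block is against the cleat. Releasing.

```bash
python3 -m inch '[[0,0,1.8,0,0,0],[0,0,0,0,0,0],[0,0,0,0,0,0]]'; python3 -m inch '[[0,0,0,0,0,0],[0,0,0,0,0,0],[0,0,0,0,0,0],[0,0,0,0,0,0],[0,-5,0,0,0,0],[0,-15,0,0,0,0],[0,-25,0,0,0,0],[0,-35,0,0,0,0],[0,-30,0,0,0,0],[0,0,0,0,0,0]]' 76;python3 - <<'E'
from h import *
st();s=snap('wrist');save(s,'w11.png')
P=cloud(s);hsv=cv2.cvtColor(s['img'],cv2.COLOR_RGB2HSV)
m=((hsv[...,0]<14)|(hsv[...,0]>172))&(hsv[...,1]>110)&(P[...,1]>.2)&(P[...,1]<.33)&(P[...,0]>.5)&(P[...,0]<.72)&(P[...,2]>.03)
k,l,stt,ce=cv2.connectedComponentsWithStats(m.astype(np.uint8));i=1+np.argmax(stt[1:,4]);X=P[l==i]
A=np.c_[X[:,:2],np.ones(len(X))];w=np.linalg.lstsq(A,X[:,2],rcond=None)[0];print('slope',np.arctan(np.hypot(*w[:2])),np.degrees(np.arctan2(w[1],w[0])),cv2.minAreaRect((X[:,:2]*1000).astype(np.float32)),stt[i])
E
```

```text
clock: 30.95
tool_pos: [0.6223, 0.2628, 0.0513]
eef_rot: [-0.444, 0.389, -0.532, 0.608]
contact_force: [0.8, 0.1, 6.0]
opening: 0.704
clock: 31.78
tool_pos: [0.5897, 0.2589, 0.1611]
eef_rot: [-0.441, 0.388, -0.532, 0.609]
contact_force: [-0.3, -0.1, 0.4]
opening: 0.86
t 31.78 pos [0.5897 0.2589 0.1611] x [ 0.132 -0.991 -0.003] y [ 0.306  0.044 -0.951] F [-0.3 -0.1  0.4] op 75.8
slope 0.31155645067615173 -8.24255636816474 ((619.3801879882812, 264.8739013671875), (126.53608703613281, 69.10365295410156), 8.083206176757812) [  230   131    87   154 11893]
```

View pics/w11.png

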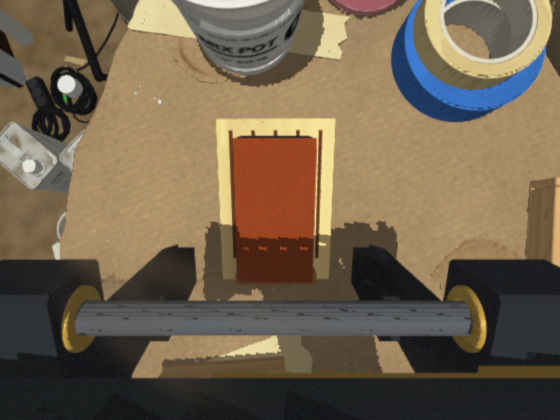

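The block lies straight and centred on its rest, against the cleat: red face at (232–316, 137–283) with even margins. On to the sleeve.

```bash
python3 -m inch '[[0,-20,-5,-0.1,0,0],[10,-25,-5,-0.1,0,0],[25,-10,-5,-0.104,0,0],[33,0,-3,0,0,0],[33,0,0,0,0,0],[33,0,0,0,0,0],[33,0,0,0,0,0],[33,0,0,0,0,0],[33,0,0,0,0,0],[20,0,0,0,0,0],[0,0,0,0,0,0]]' 88; python3 to.py 0.56 -0.17 0.2 2.7
```

```text
clock: 32.75
tool_pos: [0.593, -0.0034, 0.2025]
eef_rot: [-0.528, 0.465, -0.472, 0.532]
contact_force: [0.0, -0.3, -0.1]
opening: 0.998
t 32.75 pos [ 0.593  -0.0034  0.2025] x [ 0.122 -0.992  0.004] y [ 0.012 -0.003 -1.   ] F [ 0.  -0.3 -0.1] op 87.9
yaw -83.0 tilt vec to level (tool axes) [-0.0113  0.      0.0041]
turn about tool y: -1.4953 rad
shift mm tool [ -40.8    0.5 -164.8]
```

```bash
python3 -m inch '[[30,0,-12,0,0,0],[33,0,-12,0,0,0],[33,0,-11,0,0,0],[33,0,-10,0,0,0],[22,0,-8,0,-0.1,0],[11,0,0,0,-0.12,0],[0,0,0,0,-0.12,0],[0,0,0,0,-0.12,0],[0,0,0,0,-0.12,0],[0,0,0,0,-0.12,0],[0,0,0,0,-0.12,0],[0,0,0,0,-0.12,0]]';python3 -m inch '[[0,0,0,0,-0.12,0],[0,0,0,0,-0.12,0],[0,0,0,0,-0.12,0],[0,0,0,0,-0.12,0],[0,0,0,0,-0.07,0],[0,0,0,0,0,0],[0,0,0,0,0,0]]'; python3 to.py 0.60 -0.20 0.15 2.7
```

```text
clock: 33.75
tool_pos: [0.5629, -0.1618, 0.2018]
eef_rot: [-0.684, 0.168, -0.176, 0.688]
contact_force: [-1.1, 0.5, 0.2]
opening: 1.0
clock: 34.33
tool_pos: [0.5629, -0.1624, 0.202]
eef_rot: [-0.706, -0.022, 0.013, 0.708]
contact_force: [-0.1, 0.0, -0.1]
opening: 1.0
t 34.33 pos [ 0.5629 -0.1624  0.202 ] x [0.999 0.05  0.012] y [ 0.012  0.003 -1.   ] F [-0.1  0.  -0.1] op 88.1
yaw 2.9 tilt vec to level (tool axes) [-0.0028 -0.      0.0122]
turn about tool y: 0.0027 rad
shift mm tool [ 34.6  52.3 -39.5]
```

```bash
python3 -m inch '[[20,15,-38,0,0,0.012],[20,20,-35,0,0,0],[0,15,-20,0,0,0],[0,0,0,0,0,0],[0,0,0,0,0,0]]'; python3 - <<'E'
from h import *
def sl(s,n):
    hsv=cv2.cvtColor(s['img'],cv2.COLOR_RGB2HSV);P=cloud(s)
    m=(P[...,2]>.033)&(P[...,2]<.075)&(P[...,0]>.57)&(P[...,0]<.66)&(P[...,1]<-.13)&(P[...,1]>-.258)&(hsv[...,1]<75)
    k,l,stt,ce=cv2.connectedComponentsWithStats(m.astype(np.uint8));i=1+np.argmax(stt[1:,4]);v,u=np.where(l==i)
    X=onplane(s,np.c_[u,v],.0405)[:,:2];print(n,stt[i],cv2.minAreaRect((X*1000).astype(np.float32)))
sl(dict(np.load('pics/top4.npz')),'top')
s=snap('wrist');save(s,'w12.png');sl(s,'wrist');st()
E
```

```text
clock: 34.75
tool_pos: [0.6034, -0.2491, 0.1539]
eef_rot: [-0.706, -0.016, 0.017, 0.708]
contact_force: [0.0, 0.4, 1.0]
opening: 1.002
top [345 143  42  16 572] ((619.957763671875, -201.27099609375), (37.51005554199219, 106.4306869506836), 0.6164458990097046)
wrist [ 272   68   55  145 6690] ((618.7457275390625, -198.73516845703125), (37.676551818847656, 111.16158294677734), 0.4048060476779938)
t 34.8 pos [ 0.6044 -0.2472  0.1552] x [0.999 0.05  0.   ] y [ 0.     0.003 -1.   ] F [-0.5  0.5 -0.1] op 88.1
```

View pics/w12.png

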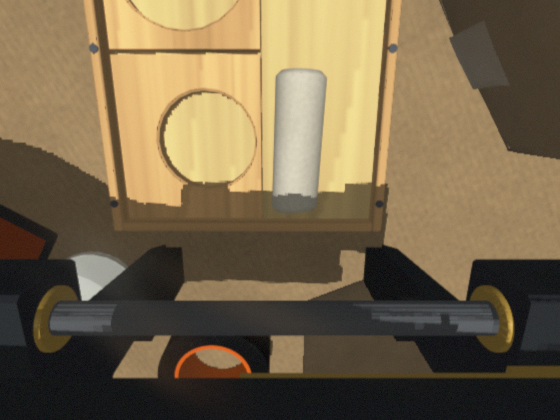

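The sleeve is at (299,140) in the view, which puts its centre at about (0.619, -0.200). Going over it and down.

```bash
python3 -m inch '[[4,0,10,0,0.04,0],[6,10,15,0,0,0],[4,20,15,0,0,0],[0,25,8,0,0,0],[0,10,0,0,0,0],[0,0,0,0,0,0],[0,0,0,0,0,0]]';python3 to.py 0.619 -0.200 0.026 0.5
```

```text
clock: 35.38
tool_pos: [0.6177, -0.2, 0.0914]
eef_rot: [-0.707, -0.004, 0.004, 0.707]
contact_force: [0.5, 0.2, 0.3]
opening: 0.998
t 35.38 pos [ 0.6177 -0.2     0.0914] x [1.    0.011 0.001] y [ 0.001  0.001 -1.   ] F [0.5 0.2 0.3] op 87.9
yaw 0.6 tilt vec to level (tool axes) [-0.0009  0.      0.0011]
turn about tool y: 0.0026 rad
shift mm tool [ 1.2 65.4 -0.1]
```

```bash
python3 -m inch '[[1,20,0,0,0,0],[0,22,0,0,0,0],[0,15,0,0,0,0],[0,8,0,0,0,0],[0,0,0,0,0,0]]';python3 -m inch '[[0,0,0,0,0,0],[0,0,0,0,0,0],[0,0,0,0,0,0],[0,0,0,0,0,0],[0,0,0,0,0,0],[0,0,0,0,0,0],[0,0,0,0,0,0],[0,0,0,0,0,0],[0,0,0,0,0,0],[0,0,0,0,0,0]]' 0 10; python3 to.py 0.619 -0.200 0.026
```

```text
clock: 35.8
tool_pos: [0.6179, -0.2004, 0.0248]
eef_rot: [-0.707, -0.003, 0.004, 0.708]
contact_force: [0.1, -0.2, -0.3]
opening: 0.997
clock: 36.63
tool_pos: [0.6188, -0.2, 0.0259]
eef_rot: [-0.707, -0.004, 0.003, 0.708]
contact_force: [-0.4, 0.7, 2.1]
opening: 0.462
t 36.63 pos [ 0.6188 -0.2     0.0259] x [1.    0.011 0.001] y [ 0.001  0.001 -1.   ] F [-0.4  0.7  2.1] op 40.7
yaw 0.6 tilt vec to level (tool axes) [-0.0013  0.      0.0013]
shift mm tool [ 0.2 -0.1 -0. ]
```

```bash
python3 -m inch '[[0,-8,0,0,0,0],[0,-20,0,0,0,0],[0,-30,0,0,0,0],[0,-35,0,0,0,0],[0,-25,0,0,0,0],[0,0,0,0,0,0]]' - 12; python3 - <<'E'
from h import *
s=snap('wrist');save(s,'w13.png');s2=dict(s);s2['wfc']=s['tool_from_camera'];P=cloud(s2)*1000
hsv=cv2.cvtColor(s['img'],cv2.COLOR_RGB2HSV)
m=(s['range_z']>0)&(P[...,1]>-60)&(P[...,1]<-10)&(hsv[...,1]<75)&(hsv[...,2]>90)&(abs(P[...,0])<25)
k,l,stt,ce=cv2.connectedComponentsWithStats(m.astype(np.uint8));i=1+np.argmax(stt[1:,4]);X=P[l==i];print(stt[i])
print('zmax',np.percentile(X[:,2],[1,99]))
for z in range(0,60,10):
    q=X[abs(X[:,2]-z)<4]
    if len(q)>5: print(z,'x mid',np.percentile(q[:,0],[2,98]).mean().round(1),'top y',np.percentile(q[:,1],2).round(1))
E
python3 to.py 0.42 0.28 0.12 11.6
```

```text
clock: 37.13
tool_pos: [0.6223, -0.2007, 0.1501]
eef_rot: [0.707, 0.008, 0.0, -0.707]
contact_force: [0.8, 0.1, -0.6]
opening: 0.463
[  227   154    94   146 12675]
zmax [-0.86427448 54.59581515]
0 x mid -0.7 top y -35.8
10 x mid -0.7 top y -35.9
20 x mid -0.5 top y -35.8
30 x mid -0.6 top y -35.8
40 x mid -0.7 top y -35.7
50 x mid -0.7 top y -35.5
t 37.18 pos [ 0.6207 -0.2005  0.1473] x [1.    0.011 0.008] y [ 0.008  0.    -1.   ] F [-0.1 -0.3 -0.7] op 40.8
yaw 0.6 tilt vec to level (tool axes) [ 0.0001 -0.      0.0075]
turn about tool y: -0.1917 rad
shift mm tool [-100.2   26.5  511.1]
```

View pics/w13.png

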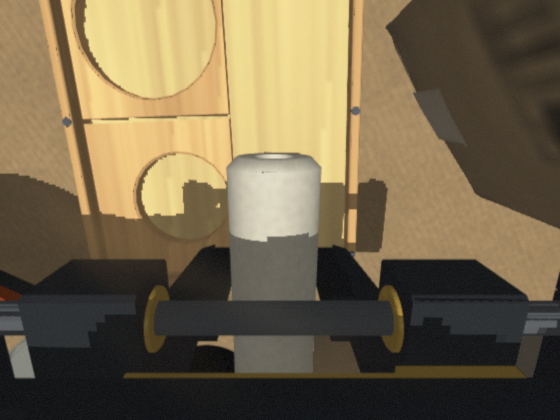

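The sleeve is held square, with its centre about 2 mm off along its length. Carrying it high over to its rest.

```bash
python3 -m inch '[[0,-30,0,0,-0.1,0],[0,-35,0,0,-0.092,0],[0,-30,10,0,0,0],[-4,-20,28,0,0,0],[-7,0,36,0,0,0],[-7,0,36,0,0,0],[-7,0,36,0,0,0],[-7,0,36,0,0,0],[-7,0,36,0,0,0],[-7,0,36,0,0,0],[-7,0,36,0,0,0],[-7,0,36,0,0,0]]';python3 -m inch '[[-7,0,36,0,0,0],[-7,0,36,0,0,0],[-7,0,36,0,0,0],[-7,0,36,0,0,0],[-5,0,25,0,0,0],[-3,0,10,0,0,0],[0,0,0,0,0,0],[0,0,0,0,0,0]]'; python3 to.py 0.42 0.277 0.14 11.6
```

```text
clock: 38.18
tool_pos: [0.4922, 0.1079, 0.2582]
eef_rot: [-0.703, -0.071, 0.072, 0.704]
contact_force: [0.7, 0.3, -1.2]
opening: 0.462
clock: 38.85
tool_pos: [0.4227, 0.2735, 0.2585]
eef_rot: [0.704, 0.072, -0.072, -0.703]
contact_force: [-0.2, -0.3, -0.0]
opening: 0.461
t 38.85 pos [0.4227 0.2735 0.2585] x [0.979 0.201 0.   ] y [ 0.    -0.001 -1.   ] F [-0.2 -0.3 -0. ] op 40.6
yaw 11.6 tilt vec to level (tool axes) [0.001  0.     0.0001]
turn about tool y: 0.0004 rad
shift mm tool [ -1.9 118.5   4.1]
```

```bash
python3 -m inch '[[0,30,3,0,0,0],[0,35,0,0,0,0],[0,30,0,0,0,-0.1],[0,15,0,0,0,-0.1],[0,0,0,0,0,-0.1],[0,0,0,0,0,0],[0,0,0,0,0,0]]';  python3 to.py 0.4093 0.2768 0.0876; python3 to.py 0.4238 0.2798 0.0398; python3 - <<'E'
from h import *
s=snap('scene');cv2.imwrite('pics/s14c.png',cv2.resize(s['img'][200:330,160:320,::-1],None,fx=4,fy=4,interpolation=cv2.INTER_CUBIC))
E
```

```text
clock: 39.43
tool_pos: [0.4281, 0.275, 0.1537]
eef_rot: [-0.695, -0.156, -0.016, 0.702]
contact_force: [0.9, 0.7, 0.1]
opening: 0.461
t 39.43 pos [0.4281 0.275  0.1537] x [0.951 0.195 0.241] y [ 0.239  0.034 -0.97 ] F [0.9 0.7 0.1] op 40.6
yaw 11.6 tilt vec to level (tool axes) [0.0147 0.     0.2411]
shift mm tool [-33.5  59.7   6.5]
t 39.43 pos [0.4281 0.275  0.1537] x [0.951 0.195 0.241] y [ 0.239  0.034 -0.97 ] F [0.9 0.7 0.1] op 40.6
yaw 11.6 tilt vec to level (tool axes) [0.0147 0.     0.2411]
shift mm tool [-30.6 109.6   7.3]
```

View pics/s14c.png

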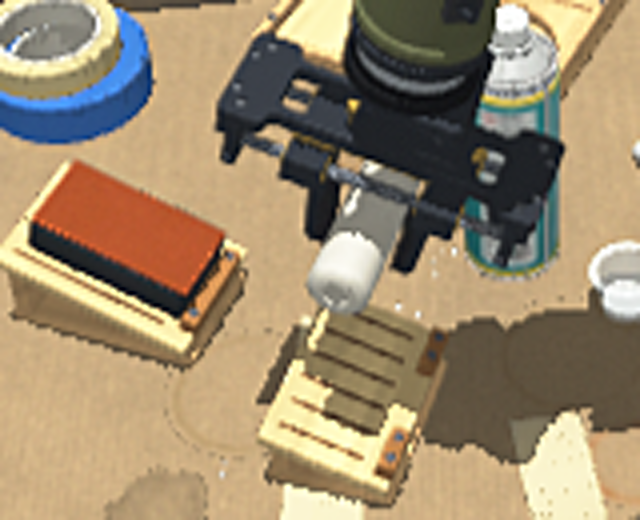

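```bash
python3 -m inch '[[0,0,0,0,0,0]]' | head -2; python3 -c "
from h import *
s,_=st();print(np.round(s['q'],3))"
```

```text
clock: 39.57
tool_pos: [0.43, 0.2761, 0.1544]
t 39.57 pos [0.43   0.2761 0.1544] x [0.951 0.19  0.243] y [ 0.24   0.039 -0.97 ] F [-0.3 -0.1 -0. ] op 41.1
[-0.803  0.641  0.088  2.208  0.738  0.119 -1.267]
```

The last joint in the pitch chain is near its limit, so the tilt stops at 0.24. That is fine for a round sleeve and the fingers still clear the board. Continuing.

```bash
python3 to.py 0.411 0.2775 0.088; python3 -m inch '[[-8,14,2,0,0,0],[-10,18,0,0,0,0],[-10,18,0,0,0,0],[-6,10,0,0,0,0],[0,0,0,0,0,0],[0,0,0,0,0,0]]'; python3 to.py 0.4231 0.2794 0.0395
```

```text
t 39.57 pos [0.43   0.2761 0.1544] x [0.951 0.19  0.243] y [ 0.24   0.039 -0.97 ] F [-0.3 -0.1 -0. ] op 41.1
yaw 11.3 tilt vec to level (tool axes) [ 0.0083 -0.      0.2427]
shift mm tool [-33.9  59.9   5.6]
clock: 40.07
tool_pos: [0.4162, 0.2695, 0.1221]
eef_rot: [0.701, 0.148, 0.01, -0.698]
contact_force: [0.0, 0.6, -0.8]
opening: 0.463
t 40.07 pos [0.4162 0.2695 0.1221] x [0.956 0.192 0.221] y [ 0.221  0.017 -0.975] F [ 0.   0.6 -0.8] op 40.8
yaw 11.4 tilt vec to level (tool axes) [0.026  0.     0.2206]
shift mm tool [-9.7 82.3 10.5]
```

```bash
python3 -c "
from h import *
s,_=st();print(np.round(s['q'],3))"; python3 -m inch '[[0,0,0,0,0,0.06],[0,8,0,0,0,0],[0,8,0,0,0,0],[0,0,0,0,0,0]]'; python3 -c "
from h import *
s,_=st();print(np.round(s['q'],3))"
```

```text
t 40.07 pos [0.4162 0.2695 0.1221] x [0.956 0.192 0.221] y [ 0.221  0.017 -0.975] F [ 0.   0.6 -0.8] op 40.8
[-0.819  0.705  0.095  2.247  1.359  0.079 -1.908]
clock: 40.4
tool_pos: [0.4231, 0.2702, 0.1046]
eef_rot: [0.703, 0.141, 0.004, -0.697]
contact_force: [0.0, 0.5, -0.1]
opening: 0.465
t 40.4 pos [0.4231 0.2702 0.1046] x [0.96  0.192 0.201] y [ 0.203  0.011 -0.979] F [ 0.   0.5 -0.1] op 41.0
[-0.79   0.744  0.074  2.221  1.333  0.081 -1.871]
```

```bash
python3 -m inch '[[0,0,0,0.03,0,0.06],[0,0,0,0,0,0],[0,0,0,0,0,0]]'; python3 to.py 0.4231 0.2794 0.0395;python3 -c "
from h import *
s,_=st();print(np.round(s['q'],3))"
```

```text
clock: 40.65
tool_pos: [0.4253, 0.2697, 0.1033]
eef_rot: [-0.7, -0.129, 0.006, 0.703]
contact_force: [-0.2, 0.1, 0.1]
opening: 0.464
t 40.65 pos [0.4253 0.2697 0.1033] x [0.966 0.19  0.173] y [ 0.172  0.021 -0.985] F [-0.2  0.1  0.1] op 40.9
yaw 11.1 tilt vec to level (tool axes) [ 0.0125 -0.      0.1731]
shift mm tool [-11.4  62.6  10.7]
t 40.65 pos [0.4253 0.2697 0.1033] x [0.966 0.19  0.173] y [ 0.172  0.021 -0.985] F [-0.2  0.1  0.1] op 40.9
[-0.652  0.741 -0.109  2.192  1.206  0.185 -1.723]
```

```bash
python3 to.py 0.4221 0.2792 0.070; python3 -m inch '[[-3,10,5,0.012,0.008,0],[-3,14,5,0,0,0],[-2,8,0,0,0,0],[0,0,0,0,0,0],[0,0,0,0,0,0]]'; python3 to.py 0.4221 0.2792 0.042 11.6
```

```text
t 40.65 pos [0.4253 0.2697 0.1033] x [0.966 0.19  0.173] y [ 0.172  0.021 -0.985] F [-0.2  0.1  0.1] op 40.9
yaw 11.1 tilt vec to level (tool axes) [ 0.0125 -0.      0.1731]
shift mm tool [-7.1 32.4 10.3]
clock: 41.07
tool_pos: [0.4216, 0.2769, 0.0792]
eef_rot: [-0.696, -0.13, 0.005, 0.706]
contact_force: [0.8, -0.4, -0.3]
opening: 0.465
t 41.07 pos [0.4216 0.2769 0.0792] x [0.966 0.188 0.175] y [ 0.173  0.03  -0.984] F [ 0.8 -0.4 -0.3] op 40.9
yaw 11.0 tilt vec to level (tool axes) [ 0.0036 -0.      0.1754]
turn about tool y: -0.0105 rad
shift mm tool [-5.6 36.8  2.3]
```

```bash
python3 -m inch '[[-2,8,2,0,-0.01,0],[-2,8,0,0,0,0],[-1,8,0,0,0,0],[0,0,0,0,0,0],[0,0,0,0,0,0]]'; python3 to.py 0.4221 0.2792 0.042 11.6;python3 -c "
from h import *
s,_=st();print(np.round(s['q'],3))
s=snap('wrist');save(s,'w15.png')
s=snap('scene');cv2.imwrite('pics/s15c.png',cv2.resize(s['img'][200:330,160:320,::-1],None,fx=4,fy=4,interpolation=cv2.INTER_CUBIC))"
```

```text
clock: 41.48
tool_pos: [0.4207, 0.2784, 0.0546]
eef_rot: [-0.696, -0.132, 0.008, 0.705]
contact_force: [0.3, -0.3, -0.7]
opening: 0.462
t 41.48 pos [0.4207 0.2784 0.0546] x [0.965 0.196 0.174] y [ 0.172  0.03  -0.985] F [ 0.3 -0.3 -0.7] op 40.7
yaw 11.5 tilt vec to level (tool axes) [ 0.0045 -0.      0.1745]
turn about tool y: -0.0022 rad
shift mm tool [-0.7 12.7  0.6]
t 41.48 pos [0.4207 0.2784 0.0546] x [0.965 0.196 0.174] y [ 0.172  0.03  -0.985] F [ 0.3 -0.3 -0.7] op 40.7
[-0.623  0.849 -0.183  2.207  1.81   0.237 -2.334]
```

View pics/w15.png

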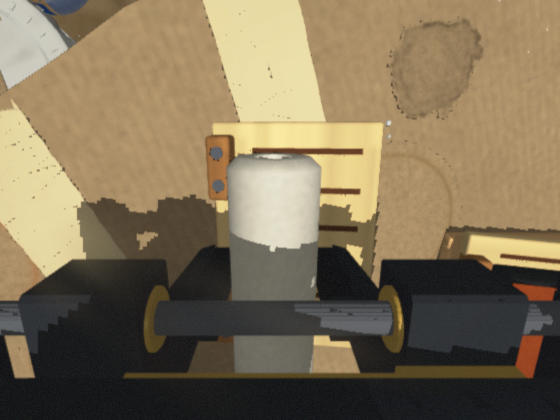

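View pics/s15c.png

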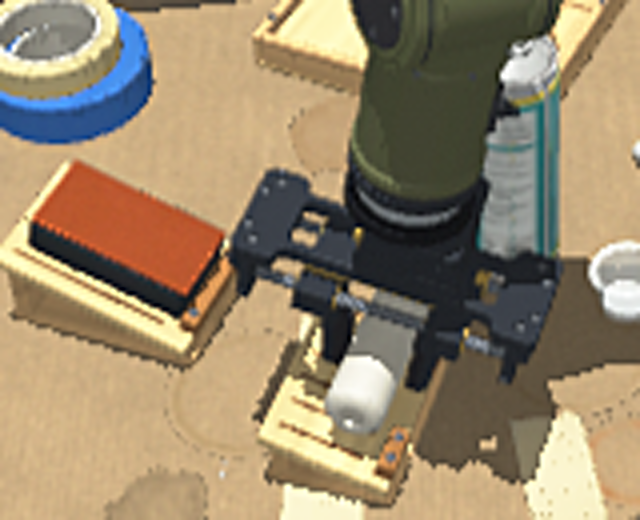

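The can looks shifted compared with the earlier view. Checking that before anything else.

```bash
python3 -c "
from h import *
s=snap('scene');save(s,'s16.png');cv2.imwrite('pics/s16c.png',cv2.resize(s['img'][150:300,230:360,::-1],None,fx=4,fy=4,interpolation=cv2.INTER_CUBIC))
s=snap('top');save(s,'t16.png')
st()"
```

```text
t 41.68 pos [0.4209 0.279  0.055 ] x [0.965 0.197 0.176] y [ 0.173  0.031 -0.984] F [ 0.2 -1.1 -0.2] op 40.7
```

View pics/s16c.png

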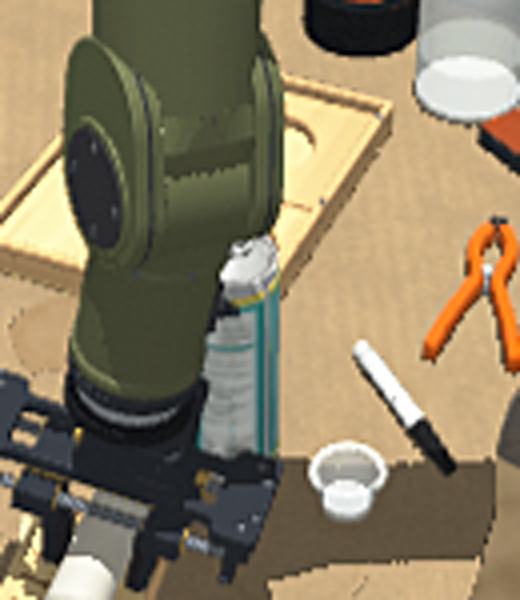

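View pics/t16.png

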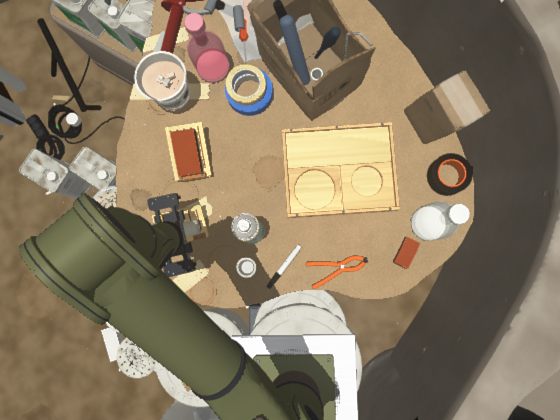

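False alarm: the can's edges are unmoved at crop x≈275–278, and the arm only hides its button. The top view shows it upright at (245,225). I'll lower the sleeve.

```bash
python3 -m inch '[[-0.5,5,0,0,0,0],[0,4,0,0,0,0],[0,0,0,0,0,0]]';python3 -m inch '[[0,1.5,0,0,0,0],[0,0,0,0,0,0]]';python3 -m inch '[[0,1.3,0,0,0,0],[0,0,0,0,0,0]]'
```

```text
clock: 41.93
tool_pos: [0.4217, 0.279, 0.0447]
eef_rot: [-0.696, -0.132, 0.009, 0.706]
contact_force: [1.8, -0.6, -0.8]
opening: 0.462
clock: 42.1
tool_pos: [0.422, 0.279, 0.0436]
eef_rot: [-0.696, -0.132, 0.009, 0.706]
contact_force: [0.8, 0.4, -0.6]
opening: 0.461
clock: 42.27
tool_pos: [0.4223, 0.2792, 0.0425]
eef_rot: [-0.696, -0.132, 0.009, 0.706]
contact_force: [-0.3, -0.8, -0.2]
opening: 0.463
```

```bash
python3 -m inch '[[0,1.3,0,0,0,0],[0,0,0,0,0,0]]';python3 -m inch '[[0,1.2,0,0,0,0],[0,0,0,0,0,0]]';python3 -m inch '[[0,1,0,0,0,0],[0,0,0,0,0,0]]'
```

```text
clock: 42.43
tool_pos: [0.4225, 0.2792, 0.0412]
eef_rot: [-0.696, -0.132, 0.009, 0.706]
contact_force: [-0.7, -0.1, -0.3]
opening: 0.464
clock: 42.6
tool_pos: [0.4227, 0.2793, 0.0401]
eef_rot: [-0.696, -0.132, 0.009, 0.706]
contact_force: [0.6, 0.5, -0.8]
opening: 0.463
clock: 42.77
tool_pos: [0.4228, 0.2794, 0.0392]
eef_rot: [-0.696, -0.133, 0.009, 0.706]
contact_force: [0.6, 0.3, 0.5]
opening: 0.465
```

```bash
python3 -m inch '[[0,0.9,0,0,0,0],[0,0,0,0,0,0]]';python3 -m inch '[[0,0.8,0,0,0,0],[0,0,0,0,0,0]]'
```

```text
clock: 42.93
tool_pos: [0.4228, 0.2794, 0.0389]
eef_rot: [-0.696, -0.133, 0.009, 0.706]
contact_force: [-2.6, -1.1, 7.0]
opening: 0.457
clock: 43.1
tool_pos: [0.4225, 0.2794, 0.0384]
eef_rot: [-0.696, -0.133, 0.009, 0.706]
contact_force: [-3.7, -2.0, 11.4]
opening: 0.46
```

```bash
python3 -m inch '[[0,-1.6,0,0,0,0],[-1.5,0.2,0,0,0,0],[0,0,0,0,0,0]]';python3 -m inch '[[-1.2,0.15,0,0,0,0],[0,0,0,0,0,0]]';python3 -m inch '[[-1,0.12,0,0,0,0],[0,0,0,0,0,0]]'
```

```text
clock: 43.35
tool_pos: [0.4212, 0.279, 0.0386]
eef_rot: [-0.696, -0.132, 0.009, 0.706]
contact_force: [-0.4, -0.8, -0.5]
opening: 0.465
clock: 43.52
tool_pos: [0.42, 0.2787, 0.038]
eef_rot: [-0.696, -0.132, 0.009, 0.706]
contact_force: [-1.2, -0.5, -0.5]
opening: 0.461
clock: 43.68
tool_pos: [0.4198, 0.2787, 0.0379]
eef_rot: [-0.696, -0.133, 0.008, 0.706]
contact_force: [0.1, 0.7, 0.9]
opening: 0.46
```

```bash
python3 -m inch '[[0,0,0,0,0,0],[0,0,0,0,0,0],[0,0,0,0,0,0],[0,0,0,0,0,0]]' 54; python3 -m inch '[[0,-3,0,0,0,0],[0,-8,0,0,0,0],[0,-15,0,0,0,0],[0,-20,0,0,0,0],[0,-25,0,0,0,0],[0,-30,0,0,0,0],[0,-30,0,0,0,0],[0,-20,0,0,0,0],[0,0,0,0,0,0]]'; python3 -c "
from h import *
st();s=snap('wrist');save(s,'w17.png')
s=snap('scene');cv2.imwrite('pics/s17c.png',cv2.resize(s['img'][200:330,160:320,::-1],None,fx=4,fy=4,interpolation=cv2.INTER_CUBIC))"
```

```text
clock: 44.02
tool_pos: [0.4192, 0.2786, 0.038]
eef_rot: [-0.696, -0.132, 0.009, 0.706]
contact_force: [-0.3, 1.0, -0.4]
opening: 0.611
clock: 44.77
tool_pos: [0.4025, 0.2757, 0.1554]
eef_rot: [-0.695, -0.136, 0.004, 0.706]
contact_force: [0.3, 0.7, -0.4]
opening: 0.612
t 44.77 pos [0.4025 0.2757 0.1554] x [0.963 0.195 0.186] y [ 0.183  0.033 -0.983] F [ 0.3  0.7 -0.4] op 53.9
```

View pics/s17c.png

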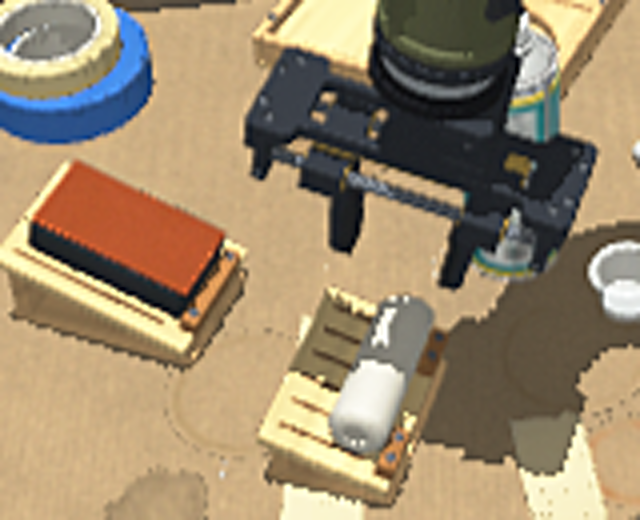

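View pics/w17.png

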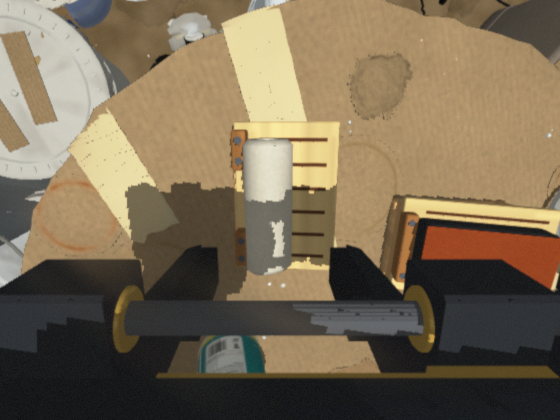

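```bash
cat > slv.py <<'E'
from h import *
import sys
s=snap('wrist');P=cloud(s);hsv=cv2.cvtColor(s['img'],cv2.COLOR_RGB2HSV)
sy,sx=np.sin(np.radians(11.6)),np.cos(np.radians(11.6))
D=P-np.array([.4156,.2797,.0525]);u=D[...,0]*sx+D[...,1]*sy;v=-D[...,0]*sy+D[...,1]*sx
pl=(.3066*P[...,0]+.0631*P[...,1]-.1131)
m=(abs(u)<.03)&(abs(v)<.075)&(P[...,2]-pl>.018)&(hsv[...,1]<75)
k,l,stt,ce=cv2.connectedComponentsWithStats(m.astype(np.uint8));i=1+np.argmax(stt[1:,4]);X=P[l==i];print(stt[i])
print('v ext',np.percentile(v[l==i],[0.5,99.5]).round(4),'mid',np.percentile(v[l==i],[.5,99.5]).mean().round(4))
r_=(P[...,2]-pl)
for a in np.arange(-.045,.05,.015):
    q=(l==i)&(abs(v-a)<.006)
    if q.sum()>5:
        t=q&(P[...,2]>np.percentile(P[...,2][q],80)); print(round(a,3),'u of top',np.median(u[t]).round(4),'z top',np.percentile(P[...,2][q],97).round(4))
E
python3 slv.py; python3 rests.py | tail -3
```

```text
[  267   246   293   127 22232]
v ext [-0.0094  0.0334] mid 0.012
-0.015 u of top 0.0087 z top 0.219
0.0 u of top 0.0063 z top 0.2333
0.015 u of top 0.0211 z top 0.2511
0.03 u of top 0.0207 z top 0.251
[[0.3906, 0.3329, 0.0277], [0.3974, 0.3031, 0.0279], [0.4088, 0.251, 0.0282], [0.4136, 0.2209, 0.0277]] [0.03063032 0.05331202 0.03048819]
yaws [11.73 11.25 12.02 11.19 11.6 ]
sleeve seat [0.4154 0.2796 0.0535] inner [0.4163 0.2797 0.0538] 11.557118888825302
```

Gripper pixels got into the mask, so I'll limit the height and remeasure.

```bash
sed -i "s/&(hsv\[...,1\]<75)/\&(hsv[...,1]<75)\&(P[...,2]<.09)/" slv.py; python3 slv.py; python3 - <<'E'
from h import *
s=snap('top');save(s,'t18.png');hsv=cv2.cvtColor(s['img'],cv2.COLOR_RGB2HSV)
# block on rest, check: ray onto top-face plane
P=cloud(s)
m=((hsv[...,0]<12)|(hsv[...,0]>174))&(hsv[...,1]>120)&(P[...,0]>.52)&(P[...,0]<.72)&(P[...,1]>.18)&(P[...,1]<.34)
k,l,stt,ce=cv2.connectedComponentsWithStats(m.astype(np.uint8));i=1+np.argmax(stt[1:,4]);v,u=np.where(l==i)
y=np.radians(7.6);c=np.array([.619,.261,.0588]);n=np.array([-np.cos(y)*np.sin(.3),-np.sin(y)*np.sin(.3),np.cos(.3)]);U=np.array([np.cos(y)*np.cos(.3),np.sin(y)*np.cos(.3),np.sin(.3)]);V=np.array([-np.sin(y),np.cos(y),0])
p0=c+n*.015;K=s['mtx'];d=np.c_[(u-K[0,2])/K[0,0],(v-K[1,2])/K[1,1],np.ones(len(u))]@s['wfc'][:3,:3].T;o=s['wfc'][:3,3]
t=((p0-o)@n)/(d@n);Q=o+d*t[:,None]-p0
print(cv2.minAreaRect(np.c_[Q@U,Q@V].astype(np.float32)*1000),stt[i])
X=P[l==i];A=np.c_[X[:,:2],np.ones(len(X))];w=np.linalg.lstsq(A,X[:,2],rcond=None)[0];print(w,np.arctan(np.hypot(*w[:2])))
E
```

```text
[ 244  137   51  138 6432]
v ext [-0.0493  0.0528] mid 0.0017
-0.045 u of top -0.003 z top 0.0737
-0.03 u of top -0.0016 z top 0.0737
-0.015 u of top -0.0015 z top 0.0736
0.0 u of top -0.0013 z top 0.0737
0.015 u of top -0.0012 z top 0.0735
0.03 u of top -0.0004 z top 0.0736
0.045 u of top 0.0003 z top 0.0734
((1.7350120544433594, -2.4856529235839844), (113.7093276977539, 61.00491714477539), 0.05931389331817627) [ 170  129   32   48 1062]
[ 0.30815891  0.03920302 -0.12674575] 0.3011917781015698
```

Both are confirmed. The sleeve's centre is 1.7 mm off the middle and against both cleats. The block is within 2 mm along and 2.5 mm across, slope 0.301. Next come the can and the bottle.

```bash
python3 -m inch '[[0,-30,0,0,0,0.09],[10,-30,0,0,0,0.09],[15,-20,-10,0,0,0],[15,-20,-20,0,0,0],[15,0,-30,0,0,0],[15,0,-33,0,0,0],[15,0,-33,0,0,0],[10,0,-33,0,0,0],[0,0,-20,0,0,0],[0,0,0,0,0,0]]' 88; python3 to.py 0.50 0.1 0.27 -90; python3 -c "
from h import *
print(np.round(r.get_state()['q'],3))"
```

```text
clock: 45.85
tool_pos: [0.525, 0.1076, 0.2387]
eef_rot: [0.71, 0.091, -0.037, -0.698]
contact_force: [0.6, 0.1, -0.1]
opening: 1.001
t 45.85 pos [0.525  0.1076 0.2387] x [0.981 0.181 0.075] y [ 0.078 -0.01  -0.997] F [ 0.6  0.1 -0.1] op 88.2
yaw 10.5 tilt vec to level (tool axes) [0.0236 0.     0.0747]
turn about tool y: 1.7533 rad
shift mm tool [ 10.  -30.1 -25.7]
[ 0.1    0.607 -0.658  1.89   0.592  0.771 -0.708]
```

```bash
python3 -m inch '[[0,-20,0,0.0236,0,0.0747],[0,-20,0,0,0.12,0],[0,0,0,0,0.12,0],[0,0,0,0,0.12,0],[0,0,0,0,0.12,0],[0,0,0,0,0.12,0],[0,0,0,0,0.12,0],[0,0,0,0,0.12,0],[0,0,0,0,0.12,0],[0,0,0,0,0.12,0],[0,0,0,0,0.12,0],[0,0,0,0,0.12,0]]'; python3 -m inch '[[0,0,0,0,0.12,0],[0,0,0,0,0.12,0],[0,0,0,0,0.12,0],[0,0,0,0,0.07,0],[25,0,-8,0,0,0],[33,0,-10,0,0,0],[33,0,-10,0,0,0],[33,0,-10,0,0,0],[33,0,-10,0,0,0],[33,0,-5,0,0,0],[33,0,0,0,0,0],[15,0,0,0,0,0]]';python3 -m inch '[[0,0,0,0,0,0],[0,0,0,0,0,0]]' ; python3 - <<'E'
from h import *
s=snap('wrist');save(s,'w19.png');np.savez('pics/w19.npz',**{k:v for k,v in s.items() if k!='st'})
P=cloud(s);print(proj(s,[[.526,-.068,.02],[.546,-.205,.02]]));st()
# recess floor
for nm,c,rr in (('bottle',(.526,-.068),.053),('can',(.546,-.205),.0405)):
    m=(np.hypot(P[...,0]-c[0],P[...,1]-c[1])<rr+.012)&(P[...,2]<.0145)&(P[...,2]>-.01)
    k,l,stt,ce=cv2.connectedComponentsWithStats(m.astype(np.uint8));i=1+np.argmax(stt[1:,4]);X=P[l==i]
    v,u=np.where(l==i);Q=onplane(s,np.c_[u,v],.006);print(nm,stt[i],cv2.minEnclosingCircle((Q[:,:2]*1000).astype(np.float32)),Q.mean(0),np.median(X[:,2]))
E
```

```text
clock: 46.85
tool_pos: [0.5215, 0.1153, 0.2796]
eef_rot: [-0.595, 0.38, -0.379, 0.598]
contact_force: [0.0, -0.5, 0.6]
opening: 0.997
clock: 47.85
tool_pos: [0.4708, -0.1283, 0.2783]
eef_rot: [-0.501, 0.499, -0.498, 0.503]
contact_force: [1.1, -0.3, -0.3]
opening: 0.996
clock: 48.02
tool_pos: [0.4717, -0.1238, 0.2785]
eef_rot: [-0.501, 0.498, -0.496, 0.504]
contact_force: [0.2, 1.1, -1.0]
opening: 0.998
[[229.22994301 129.8816497 ]
 [343.8756518  113.85916123]]
t 48.07 pos [ 0.4719 -0.1225  0.2787] x [ 0.014 -1.    -0.006] y [ 0.001  0.006 -1.   ] F [-0.6 -0.3  0.8] op 88.2
bottle [ 184   85   86   89 5957] ((524.6929321289062, -62.77855682373047), 54.07655715942383) [ 0.52603219 -0.06293622  0.006     ] 0.007265537196636862
can [ 307   80   67   70 3614] ((544.420166015625, -203.27102661132812), 41.14718246459961) [ 0.54528744 -0.20319789  0.006     ] 0.007358498035959227
```

View pics/w19.png

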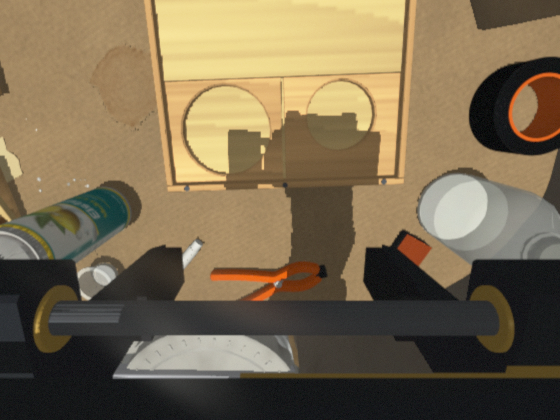

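The recess centres agree across views to about 3 mm: bottle ≈ (0.5255, -0.066), can ≈ (0.5455, -0.204). Fetching the can.

```bash
python3 to.py 0.4202 0.1007 0.26 -90; python3 -m inch '[[-25,0,-6,0,0.014,0],[-35,0,-8,0,0,0],[-35,0,-9,0,0,0],[-35,5,-9,0,0,0],[-35,5,-9,0,0,0],[-35,5,-8,0,0,0],[-18,4,-3,0,0,0],[-5,0,0,0,0,0],[0,0,0,0,0,0],[0,0,0,0,0,0]]'; python3 to.py 0.4202 0.1007 0.1437 -90; python3 - <<'E'
from h import *
s=snap('wrist');save(s,'w20.png');print(proj(s,[.4202,.1007,.205]))
E
```

```text
t 48.07 pos [ 0.4719 -0.1225  0.2787] x [ 0.014 -1.    -0.006] y [ 0.001  0.006 -1.   ] F [-0.6 -0.3  0.8] op 88.2
yaw -89.2 tilt vec to level (tool axes) [-0.0015 -0.     -0.0063]
turn about tool y: 0.0137 rad
shift mm tool [-223.1   20.   -51.7]
clock: 48.9
tool_pos: [0.42, 0.0991, 0.2614]
eef_rot: [-0.498, 0.501, -0.5, 0.502]
contact_force: [0.2, 0.1, 0.2]
opening: 0.998
t 48.9 pos [0.42   0.0991 0.2614] x [-0.001 -1.    -0.005] y [ 0.002  0.005 -1.   ] F [0.2 0.1 0.2] op 87.9
yaw -90.0 tilt vec to level (tool axes) [-0.0024 -0.     -0.0048]
turn about tool y: -0.0008 rad
shift mm tool [-1.100e+00  1.177e+02 -1.000e-01]
[[272.07276357 225.44425606]]
```

View pics/w20.png

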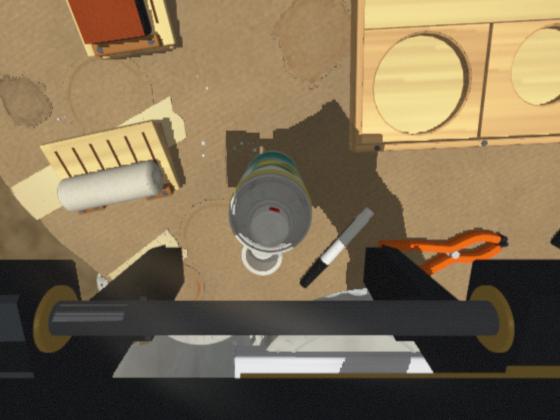

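The can's button is at (270,226), as predicted. Gripping.

```bash
python3 -m inch '[[-1,20,0,-0.0024,0,-0.005],[0,30,0,0,0,0],[0,30,0,0,0,0],[0,22,0,0,0,0],[0,10,0,0,0,0],[0,4,0,0,0,0],[0,0,0,0,0,0],[0,0,0,0,0,0]]'; python3 to.py 0.4202 0.1007 0.1437; python3 -m inch '[[0,0,0,0,0,0],[0,0,0,0,0,0],[0,0,0,0,0,0],[0,0,0,0,0,0],[0,0,0,0,0,0],[0,0,0,0,0,0]]' 0 20; python3 -m inch '[[0,-8,0,0,0,0],[0,-20,0,0,0,0],[0,-30,0,0,0,0],[0,-30,0,0,0,0],[0,-8,0,0,0,0],[0,0,0,0,0,0],[0,0,0,0,0,0]]'; python3 to.py 0.5455 -0.2043 0.24 -90
```

```text
clock: 49.62
tool_pos: [0.4207, 0.0994, 0.1459]
eef_rot: [0.499, -0.501, 0.501, -0.499]
contact_force: [0.1, 0.2, -0.6]
opening: 1.001
t 49.62 pos [0.4207 0.0994 0.1459] x [-0.004 -1.    -0.   ] y [ 0.001  0.    -1.   ] F [ 0.1  0.2 -0.6] op 88.2
yaw -90.2 tilt vec to level (tool axes) [-0.001  -0.     -0.0002]
shift mm tool [-1.3  2.2 -0.5]
clock: 50.12
tool_pos: [0.4207, 0.1005, 0.1459]
eef_rot: [0.499, -0.5, 0.501, -0.5]
contact_force: [0.1, 0.8, 6.1]
opening: 0.723
clock: 50.7
tool_pos: [0.4197, 0.0997, 0.2411]
eef_rot: [-0.499, 0.501, -0.501, 0.499]
contact_force: [-0.4, 0.3, -2.4]
opening: 0.726
t 50.7 pos [0.4197 0.0997 0.2411] x [-0.002 -1.     0.   ] y [-0. -0. -1.] F [-0.4  0.3 -2.4] op 63.9
yaw -90.1 tilt vec to level (tool axes) [ 0.0002 -0.      0.0001]
turn about tool y: -0.0023 rad
shift mm tool [304.    1.1 125.8]
```

```bash
python3 -m inch '[[15,0,6,0,0,0],[30,0,12,0,0,0],[30,0,12,0,0,0],[30,0,12,0,0,0],[30,0,12,0,0,0],[30,0,12,0,0,0],[30,0,12,0,0,0],[30,0,12,0,0,0],[30,0,12,0,0,0],[27,0,12,0,0,0],[15,0,8,0,0,0],[7,0,4,0,0,0]]'; python3 -m inch '[[0,0,0,0,0,0],[0,0,0,0,0,0],[0,0,0,0,0,0]]'; python3 to.py 0.5455 -0.2043 0.18 -90; python3 - <<'E'
from h import *
s=snap('top');save(s,'t21.png');cv2.imwrite('pics/t21c.png',cv2.resize(s['img'][115:225,275:410,::-1],None,fx=5,fy=5,interpolation=cv2.INTER_CUBIC))
s=snap('wrist');save(s,'w21.png')
E
```

```text
clock: 51.7
tool_pos: [0.5446, -0.2075, 0.2385]
eef_rot: [-0.499, 0.502, -0.501, 0.497]
contact_force: [0.5, 0.2, -2.3]
opening: 0.725
clock: 51.95
tool_pos: [0.5447, -0.2017, 0.2405]
eef_rot: [-0.5, 0.501, -0.499, 0.5]
contact_force: [-0.3, 0.6, -2.7]
opening: 0.725
t 51.95 pos [ 0.5447 -0.2017  0.2405] x [ 0.001 -1.    -0.002] y [-0.002  0.002 -1.   ] F [-0.3  0.6 -2.7] op 63.9
yaw -90.0 tilt vec to level (tool axes) [ 0.0021 -0.     -0.0022]
turn about tool y: 0.0007 rad
shift mm tool [ 2.7 60.5  0.9]
```

View pics/w21.png

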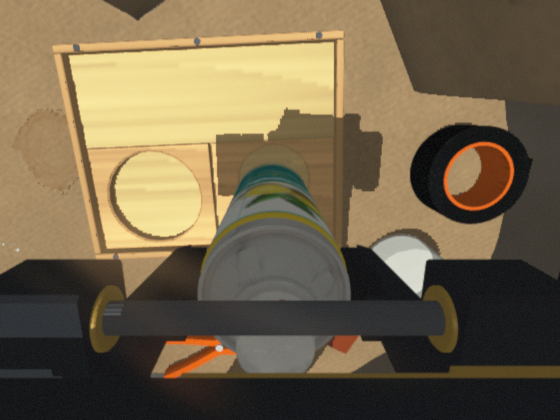

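```bash
python3 -m inch '[[1.5,20,0.5,0,0,0],[0.5,25,0,0,0,0],[0,15,0,0,0,0],[0,6,0,0,0,0],[0,0,0,0,0,0],[0,0,0,0,0,0]]'; python3 to.py 0.5455 -0.2043 0.152 -90
```

```text
clock: 52.55
tool_pos: [0.5464, -0.2055, 0.1759]
eef_rot: [0.499, -0.5, 0.5, -0.5]
contact_force: [0.5, 0.3, -2.1]
opening: 0.727
t 52.55 pos [ 0.5464 -0.2055  0.1759] x [-0.001 -1.    -0.   ] y [ 0.001  0.    -1.   ] F [ 0.5  0.3 -2.1] op 64.0
yaw -90.1 tilt vec to level (tool axes) [-0.0008 -0.     -0.0004]
turn about tool y: -0.0010 rad
shift mm tool [-1.2 23.9 -0.9]
```

```bash
python3 -m inch '[[-1,6,-0.8,0,0,0],[0,6,0,0,0,0],[0,0,0,0,0,0]]'; python3 -m inch '[[0,4,0,0,0,0],[0,4,0,0,0,0],[0,0,0,0,0,0]]'; python3 -m inch '[[0,1.5,0,0,0,0],[0,0,0,0,0,0]]'; python3 -m inch '[[0,1.2,0,0,0,0],[0,0,0,0,0,0]]'
```

```text
clock: 52.8
tool_pos: [0.5448, -0.2048, 0.1628]
eef_rot: [-0.5, 0.501, -0.5, 0.5]
contact_force: [0.3, -0.8, -2.1]
opening: 0.724
clock: 53.05
tool_pos: [0.5448, -0.205, 0.1546]
eef_rot: [-0.5, 0.501, -0.5, 0.499]
contact_force: [0.6, 0.4, -2.4]
opening: 0.726
clock: 53.22
tool_pos: [0.5452, -0.2051, 0.1536]
eef_rot: [-0.499, 0.501, -0.5, 0.5]
contact_force: [-0.3, 0.8, -2.3]
opening: 0.724
clock: 53.38
tool_pos: [0.5452, -0.2051, 0.1526]
eef_rot: [-0.499, 0.501, -0.5, 0.5]
contact_force: [-1.5, 0.4, -2.1]
opening: 0.723
```

```bash
python3 -m inch '[[0,1,0,0,0,0],[0,0,0,0,0,0]]'; python3 -m inch '[[0,0.9,0,0,0,0],[0,0,0,0,0,0]]'
```

```text
clock: 53.55
tool_pos: [0.5457, -0.2051, 0.1521]
eef_rot: [0.499, -0.5, 0.501, -0.5]
contact_force: [-0.5, 0.7, 0.3]
opening: 0.725
clock: 53.72
tool_pos: [0.5463, -0.205, 0.152]
eef_rot: [0.499, -0.5, 0.501, -0.5]
contact_force: [-0.9, 0.7, 6.7]
opening: 0.726
```

The can is on the recess floor at TCP z = 0.152, as expected. Releasing, then on to the bottle.

```bash
python3 -m inch '[[0,-0.6,0,0,0,0],[0,0,0,0,0,0],[0,0,0,0,0,0],[0,0,0,0,0,0],[0,0,0,0,0,0],[0,0,0,0,0,0],[0,-10,0,0,0,0],[0,-25,0,0,0,0],[0,-35,0,0,0,0],[0,-35,0,0,0,0],[0,-35,0,0,0,0],[0,-25,0,0,0,0]]' 88; python3 to.py 0.4402 -0.3646 0.33 -90
```

```text
clock: 54.72
tool_pos: [0.546, -0.2052, 0.3205]
eef_rot: [0.499, -0.499, 0.502, -0.5]
contact_force: [-0.2, -0.7, 0.1]
opening: 1.001
t 54.72 pos [ 0.546  -0.2052  0.3205] x [-0.002 -1.     0.001] y [ 0.004 -0.001 -1.   ] F [-0.2 -0.7  0.1] op 88.2
yaw -90.1 tilt vec to level (tool axes) [-0.0043  0.      0.0006]
turn about tool y: -0.0019 rad
shift mm tool [ 159.4   -9.9 -105.7]
```

```bash
python3 -m inch '[[20,-8,-13,-0.004,0,0],[33,0,-22,0,0,0],[33,0,-22,0,0,0],[33,0,-22,0,0,0],[25,0,-17,0,0,0],[15,0,-10,0,0,0],[0,0,0,0,0,0],[0,0,0,0,0,0],[0,0,0,0,0,0]]'; python3 to.py 0.4402 -0.3646 0.225 -90; python3 - <<'E'
from h import *
s=snap('wrist');save(s,'w22.png');print(proj(s,[.4402,-.3646,.255]))
s=snap('top');save(s,'t22.png');cv2.imwrite('pics/t22c.png',cv2.resize(s['img'][115:225,275:410,::-1],None,fx=5,fy=5,interpolation=cv2.INTER_CUBIC))
E
```

```text
clock: 55.47
tool_pos: [0.4399, -0.3624, 0.3251]
eef_rot: [-0.5, 0.501, -0.499, 0.5]
contact_force: [0.1, 0.6, -0.0]
opening: 0.997
t 55.47 pos [ 0.4399 -0.3624  0.3251] x [ 0.    -1.    -0.001] y [-0.003  0.001 -1.   ] F [ 0.1  0.6 -0. ] op 87.9
yaw -90.0 tilt vec to level (tool axes) [ 0.0026  0.     -0.0013]
turn about tool y: 0.0000 rad
shift mm tool [  2.3 100.1   0.5]
[[277.3489002  218.73652219]]
```

View pics/w22.png

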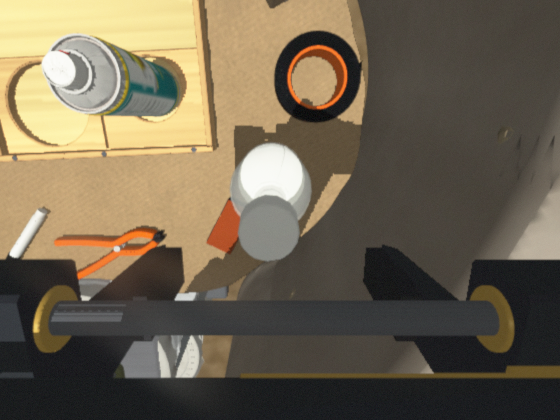

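View pics/t22c.png

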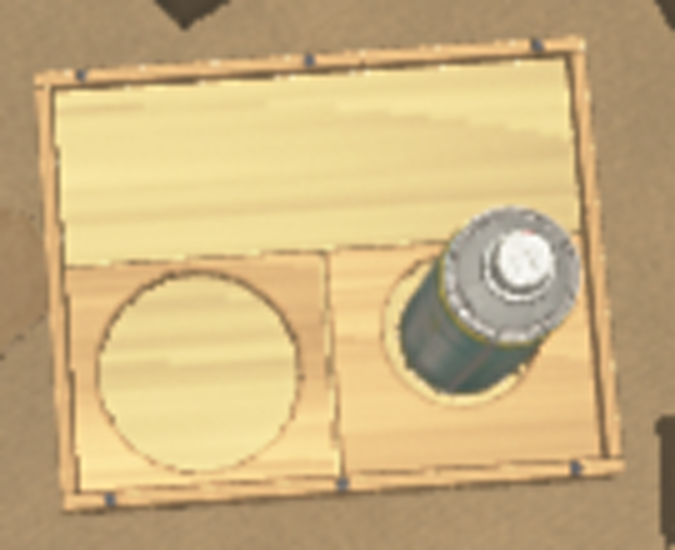

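The can stands in its recess with clear margins all round. The bottle's cap appears at about (269,228), so I'll measure it properly.

```bash
python3 -m inch '[[0,0,0,0,0,0],[0,0,0,0,0,0]]'; python3 - <<'E'
from h import *
s=snap('wrist');P=cloud(s);st()
m=(P[...,2]>.245)&(P[...,2]<.268)&(np.hypot(P[...,0]-.44,P[...,1]+.3646)<.045)
k,l,stt,ce=cv2.connectedComponentsWithStats(m.astype(np.uint8));i=1+np.argmax(stt[1:,4]);v,u=np.where(l==i)
Q=onplane(s,np.c_[u,v],.255);print(stt[i],ce[i],cv2.minEnclosingCircle((Q[:,:2]*1000).astype(np.float32)),np.median(P[l==i],0))
s=snap('top');P=cloud(s)
m=(P[...,2]>.245)&(P[...,2]<.268)&(np.hypot(P[...,0]-.44,P[...,1]+.3646)<.045)
print('top n',m.sum())
E
```

```text
clock: 55.73
tool_pos: [0.4397, -0.3628, 0.3247]
eef_rot: [-0.501, 0.501, -0.499, 0.499]
contact_force: [-0.3, 0.7, -0.2]
opening: 1.0
t 55.78 pos [ 0.4395 -0.3631  0.3247] x [-0.    -1.    -0.001] y [-0.004  0.001 -1.   ] F [-0.4 -0.3  0.1] op 87.8
[ 237  198   62   63 2967] [267.73104146 229.52544658] ((431.8231201171875, -358.4577331542969), 23.00339126586914) [ 0.43254727 -0.3584894   0.25666329]
top n 84
```

```bash
python3 - <<'E'
from h import *
for n in ('top','scene'):
    s=snap(n);save(s,n+'23.png');P=cloud(s)
    m=(P[...,2]>.235)&(P[...,2]<.262)&(np.hypot(P[...,0]-.436,P[...,1]+.36)<.045)
    v,u=np.where(m);print(n,m.sum(),u.min(),u.max(),v.min(),v.max(),P[m].mean(0).round(4))
    c=s['img'][180:250,390:490,::-1] if n=='top' else s['img'][80:200,310:390,::-1]
    cv2.imwrite('pics/%s23c.png'%n,cv2.resize(c,None,fx=5,fy=5,interpolation=cv2.INTER_CUBIC))
E
```

```text
top 98 448 468 204 224 [ 0.4182 -0.3613  0.2528]
scene 166 344 358 103 115 [ 0.4272 -0.3497  0.2512]
```

View pics/top23c.png

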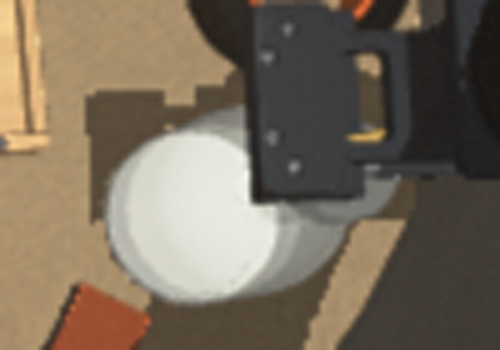

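View pics/scene23c.png

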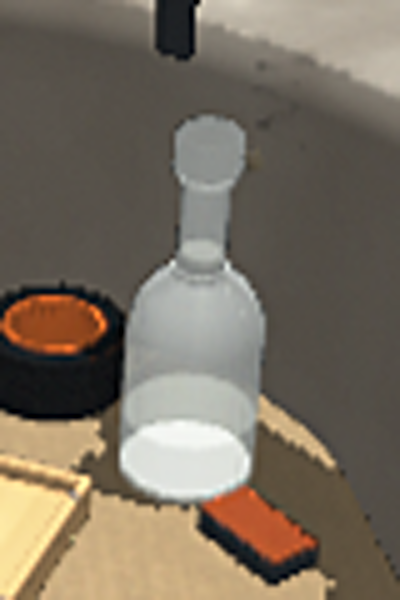

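```bash
python3 - <<'E'
from h import *
s=snap('top');b=onplane(s,[[390+192/5,180+217/5]],0.003)[0];print('base top',b)
s2=snap('scene');b2=onplane(s2,[[310+186/5,80+460/5]],0.003)[0];print('base scene',b2)
for c in (b[:2],b2[:2],(.44,-.3646),(.432,-.3585)):
    print(c,'scene px base/cap',proj(s2,[[*c,.003],[*c,.255]]).round(1).tolist(),'top cap',proj(s,[*c,.255]).round(1))
print('obs scene base',310+186/5,80+460/5,'cap top ellipse centre',310+210/5,80+130/5)
E
```

```text
base top [ 0.43046468 -0.36373383  0.003     ]
base scene [ 0.43043286 -0.36602742  0.003     ]
[ 0.43046468 -0.36373383] scene px base/cap [[346.9, 172.3], [352.1, 105.9]] top cap [[460.4 213.7]]
[ 0.43043286 -0.36602742] scene px base/cap [[347.2, 172.0], [352.4, 105.6]] top cap [[461.5 213.7]]
(0.44, -0.3646) scene px base/cap [[344.4, 171.5], [349.4, 105.1]] top cap [[460.6 209.2]]
(0.432, -0.3585) scene px base/cap [[345.9, 173.0], [351.1, 106.5]] top cap [[457.9 213.1]]
obs scene base 347.2 172.0 cap top ellipse centre 352.0 106.0
```

The bottle is upright at about (0.4315, -0.3625): all views agree on its base, and the cap projects consistently. Re-aiming there.

```bash
python3 -m inch '[[-0.5,10,-8,0.003,0,-0.001],[0,25,0,0,0,0],[0,30,0,0,0,0],[0,20,0,0,0,0],[0,10,0,0,0,0],[0,4,0,0,0,0],[0,0,0,0,0,0],[0,0,0,0,0,0]]'; python3 to.py 0.4315 -0.3625 0.225 -90
```

```text
clock: 56.7
tool_pos: [0.4315, -0.3639, 0.2266]
eef_rot: [0.5, -0.5, 0.501, -0.499]
contact_force: [0.2, -0.2, -0.2]
opening: 1.0
t 56.7 pos [ 0.4315 -0.3639  0.2266] x [-0.002 -1.     0.002] y [ 0.001 -0.002 -1.   ] F [ 0.2 -0.2 -0.2] op 88.1
yaw -90.1 tilt vec to level (tool axes) [-0.0008  0.      0.0017]
turn about tool y: -0.0021 rad
shift mm tool [-1.4  1.6 -0. ]
```

```bash
python3 -m inch '[[-1,0,0,0,0,0],[0,0,0,0,0,0],[0,0,0,0,0,0],[0,0,0,0,0,0],[0,0,0,0,0,0],[0,0,0,0,0,0],[0,0,0,0,0,0],[0,0,0,0,0,0],[0,0,0,0,0,0],[0,0,0,0,0,0],[0,0,0,0,0,0]]' 0 15; python3 -m inch '[[0,-5,0,0,0,0],[0,-15,0,0,0,0],[0,-25,0,0,0,0],[0,-25,0,0,0,0],[0,-12,0,0,0,0],[0,0,0,0,0,0],[0,0,0,0,0,0]]'; python3 to.py 0.42 -0.066 0.31 -90;python3 - <<'E'
from h import *
s=snap('scene');save(s,'s24.png')
E
```

```text
clock: 57.62
tool_pos: [0.4309, -0.3624, 0.2258]
eef_rot: [-0.5, 0.5, -0.5, 0.499]
contact_force: [0.3, 0.8, 1.2]
opening: 0.485
clock: 58.2
tool_pos: [0.4308, -0.3626, 0.3079]
eef_rot: [0.5, -0.5, 0.501, -0.499]
contact_force: [0.3, 0.2, -1.8]
opening: 0.483
t 58.2 pos [ 0.4308 -0.3626  0.3079] x [-0.002 -1.     0.001] y [-0.    -0.001 -1.   ] F [ 0.3  0.2 -1.8] op 42.6
yaw -90.1 tilt vec to level (tool axes) [0.0003 0.     0.0013]
turn about tool y: -0.0023 rad
shift mm tool [-296.6   -2.5  -10.8]
```

View pics/s24.png

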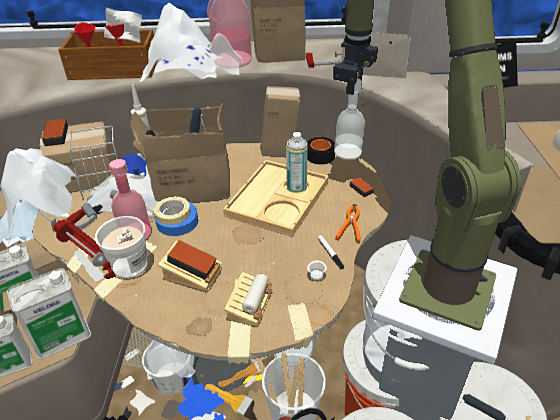

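The bottle is held upright, and the can, block and sleeve are in place. I'll carry the bottle along the front, then in over its recess.

```bash
python3 -m inch '[[-15,0,-3,0,0,0],[-25,0,-4,0,0,0],[-30,0,-3,0,0,0],[-30,0,0,0,0,0],[-30,0,0,0,0,0],[-30,0,0,0,0,0],[-30,0,0,0,0,0],[-30,0,0,0,0,0],[-30,0,0,0,0,0],[-25,0,0,0,0,0],[-15,0,10,0,0,0],[-5,0,20,0,0,0]]'; python3 -m inch '[[-1.5,0,25,0,0,0],[0,0,25,0,0,0],[0,0,17,0,0,0],[0,0,8,0,0,0],[0,0,0,0,0,0],[0,0,0,0,0,0],[0,0,0,0,0,0]]'; python3 to.py 0.5255 -0.066 0.245 -90
```

```text
clock: 59.25
tool_pos: [0.4485, -0.0644, 0.3063]
eef_rot: [0.502, -0.501, 0.498, -0.499]
contact_force: [-0.6, -0.1, -1.3]
opening: 0.486
clock: 59.83
tool_pos: [0.5246, -0.0663, 0.3068]
eef_rot: [-0.501, 0.501, -0.5, 0.498]
contact_force: [-0.3, -0.5, -0.8]
opening: 0.482
t 59.83 pos [ 0.5246 -0.0663  0.3068] x [-0.002 -1.     0.001] y [-0.004 -0.001 -1.   ] F [-0.3 -0.5 -0.8] op 42.5
yaw -90.1 tilt vec to level (tool axes) [ 0.0037 -0.      0.0009]
turn about tool y: -0.0021 rad
shift mm tool [-0.4 61.8  1.1]
```

```bash
python3 -m inch '[[0,15,1,0.002,0,0],[0,20,0,0,0,0],[0,13,0,0,0,0],[0,6,0,0,0,0],[0,0,0,0,0,0],[0,0,0,0,0,0]]'; python3 to.py 0.5255 -0.066 0.2318 -90; python3 - <<'E'
from h import *
s=snap('top');save(s,'t25.png');cv2.imwrite('pics/t25c.png',cv2.resize(s['img'][115:225,275:410,::-1],None,fx=5,fy=5,interpolation=cv2.INTER_CUBIC))
s=snap('scene');cv2.imwrite('pics/s25c.png',cv2.resize(s['img'][120:250,210:340,::-1],None,fx=4,fy=4,interpolation=cv2.INTER_CUBIC))
E
```

```text
clock: 60.33
tool_pos: [0.5271, -0.0662, 0.2538]
eef_rot: [0.499, -0.5, 0.501, -0.5]
contact_force: [0.7, -0.4, -1.0]
opening: 0.483
t 60.33 pos [ 0.5271 -0.0662  0.2538] x [-0.002 -1.     0.001] y [ 0.001 -0.001 -1.   ] F [ 0.7 -0.4 -1. ] op 42.5
yaw -90.1 tilt vec to level (tool axes) [-0.0011 -0.      0.0008]
turn about tool y: -0.0021 rad
shift mm tool [-0.2 22.  -1.6]
```

View pics/t25c.png

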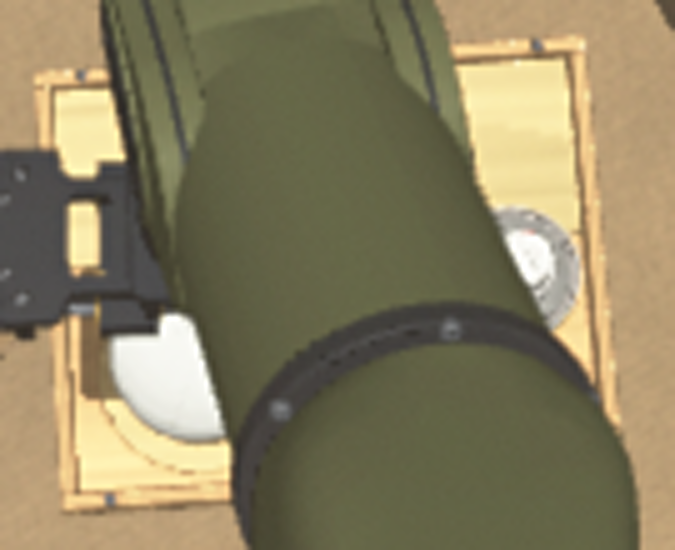

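View pics/s25c.png

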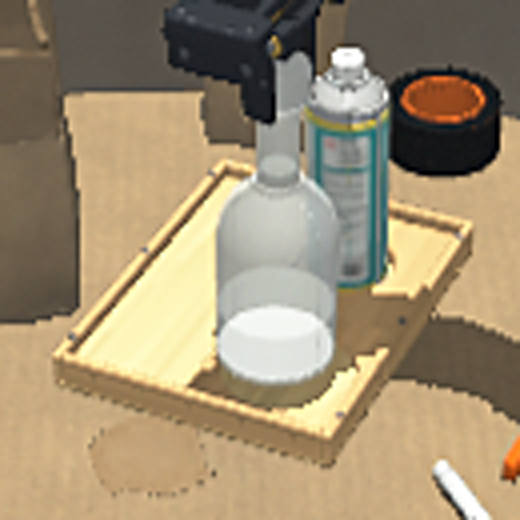

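```bash
python3 - <<'E'
from h import *
s=snap('top')
f=lambda x,y:[275+x/5,115+y/5]
print('bottle near edge, left edge',onplane(s,[f(195,441),f(107,355)],.028).round(4).tolist())
print('mouth near/left/right/far',onplane(s,[f(203,473),f(97,370),f(301,370),f(195,271)],.02).round(4).tolist())
s=snap('scene');g=lambda x,y:[210+x/4,120+y/4]
print('scene base L R bottom',onplane(s,[g(217,343),g(335,343),g(277,383)],.028).round(4).tolist())
st()
E
```

```text
bottle near edge, left edge [[0.4865, -0.0648, 0.028], [0.5325, -0.0202, 0.028]]
mouth near/left/right/far [[0.4707, -0.0689, 0.02], [0.5259, -0.0148, 0.02], [0.5238, -0.1214, 0.02], [0.5774, -0.0673, 0.02]]
scene base L R bottom [[0.579, -0.0545, 0.028], [0.498, -0.0949, 0.028], [0.5156, -0.0332, 0.028]]
t 60.53 pos [ 0.5279 -0.0661  0.2543] x [-0.002 -1.     0.001] y [ 0.003 -0.001 -1.   ] F [-0.2 -0.1 -0.7] op 42.7
```

By the top view's mouth edges, the recess centre is (0.524, -0.068), and the bottle's base is about 8 mm too far in +x. Shifting back before lowering.

```bash
python3 -m inch '[[1,0,-4,0,0,0],[0,0,-3.5,0,0,0],[0,0,0,0,0,0],[0,0,0,0,0,0],[0,0,0,0,0,0]]'; python3 - <<'E'
from h import *
st()
s=snap('top');cv2.imwrite('pics/t26c.png',cv2.resize(s['img'][165:225,275:345,::-1],None,fx=8,fy=8,interpolation=cv2.INTER_CUBIC))
s=snap('scene');cv2.imwrite('pics/s26c.png',cv2.resize(s['img'][170:230,240:310,::-1],None,fx=8,fy=8,interpolation=cv2.INTER_CUBIC))
print(proj(s,[[.524+.046*np.cos(a),-.068+.046*np.sin(a),.028] for a in np.arange(0,6.3,np.pi/2)]).round(1).tolist())
s=dict(np.load('pics/top4.npz'));f=lambda x,y:[275+x/5,115+y/5]
M=onplane(s,[f(460,407),f(383,333),f(539,333),f(460,254)],.02);print('can mouth',M.round(4).tolist())
E
```

```text
clock: 60.95
tool_pos: [0.5199, -0.0671, 0.2535]
eef_rot: [0.499, -0.5, 0.501, -0.5]
contact_force: [0.5, 0.0, -2.0]
opening: 0.483
t 60.95 pos [ 0.5199 -0.0671  0.2535] x [-0.002 -1.     0.001] y [ 0.001 -0.001 -1.   ] F [ 0.5  0.  -2. ] op 42.5
[[268.9, 204.1], [275.0, 217.1], [295.7, 212.7], [289.0, 199.9], [268.9, 204.1]]
can mouth [[0.5026, -0.2035, 0.02], [0.5425, -0.1648, 0.02], [0.5408, -0.2461, 0.02], [0.5836, -0.2065, 0.02]]
```

View pics/t26c.png

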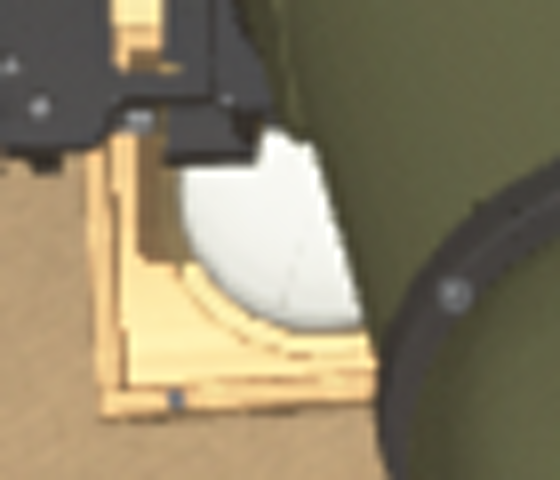

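View pics/s26c.png

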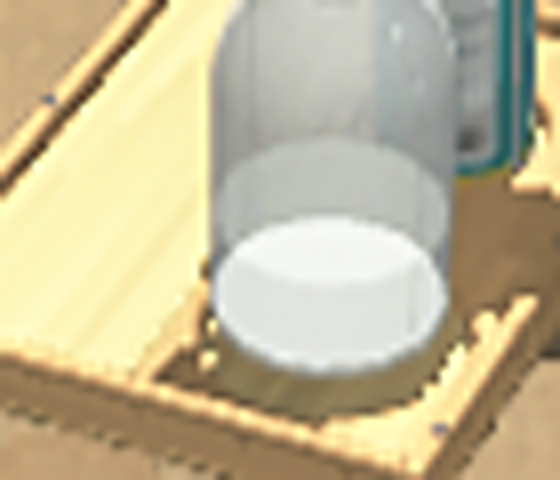

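The gaps now look even: about 7–8 mm at the near edge, and the scene ellipse centre at (281,207) is close to the predicted (282,208). Lowering.

```bash
python3 -m inch '[[0,5,0,0,0,0],[0,5,0,0,0,0],[0,0,0,0,0,0]]';python3 -m inch '[[0,4,0,0,0,0],[0,3,0,0,0,0],[0,0,0,0,0,0]]'; python3 -m inch '[[0,2,0,0,0,0],[0,0,0,0,0,0]]'; python3 -m inch '[[0,1.2,0,0,0,0],[0,0,0,0,0,0]]'; python3 -m inch '[[0,1,0,0,0,0],[0,0,0,0,0,0]]'
```

```text
clock: 61.3
tool_pos: [0.5215, -0.067, 0.2435]
eef_rot: [0.499, -0.499, 0.502, -0.501]
contact_force: [1.1, 0.2, 3.2]
opening: 0.483
clock: 61.55
tool_pos: [0.5262, -0.0667, 0.2396]
eef_rot: [0.496, -0.496, 0.504, -0.503]
contact_force: [4.9, -0.9, 15.8]
opening: 0.488
clock: 61.72
tool_pos: [0.527, -0.0667, 0.2382]
eef_rot: [0.495, -0.496, 0.505, -0.504]
contact_force: [4.4, -1.0, 19.2]
opening: 0.485
clock: 61.88
tool_pos: [0.5274, -0.0666, 0.2373]
eef_rot: [0.495, -0.496, 0.505, -0.504]
contact_force: [6.0, 0.3, 19.5]
opening: 0.485
clock: 62.05
tool_pos: [0.5276, -0.0666, 0.2364]
eef_rot: [0.495, -0.496, 0.505, -0.504]
contact_force: [5.1, 0.2, 19.1]
opening: 0.485
```

It's catching the rim on the front side. Backing up to look.

```bash
python3 -m inch '[[0,-8,0,0,0,0],[0,-8,0,0,0,0],[0,0,0,0,0,0],[0,0,0,0,0,0]]'; python3 to.py 0.527 -0.067 0.25 -90; python3 - <<'E'
from h import *
s=snap('scene');save(s,'s27.png');cv2.imwrite('pics/s27c.png',cv2.resize(s['img'][120:230,240:330,::-1],None,fx=6,fy=5,interpolation=cv2.INTER_CUBIC))
s=snap('top');cv2.imwrite('pics/t27c.png',cv2.resize(s['img'][165:225,275:345,::-1],None,fx=8,fy=8,interpolation=cv2.INTER_CUBIC))
E
```

```text
clock: 62.38
tool_pos: [0.5193, -0.0672, 0.2479]
eef_rot: [0.5, -0.5, 0.501, -0.499]
contact_force: [-0.8, -0.7, -1.7]
opening: 0.481
t 62.38 pos [ 0.5193 -0.0672  0.2479] x [-0.002 -1.     0.001] y [-0.    -0.001 -1.   ] F [-0.8 -0.7 -1.7] op 42.4
yaw -90.1 tilt vec to level (tool axes) [ 0.0001 -0.      0.0007]
turn about tool y: -0.0022 rad
shift mm tool [-0.2 -2.1  7.7]
```

View pics/s27c.png

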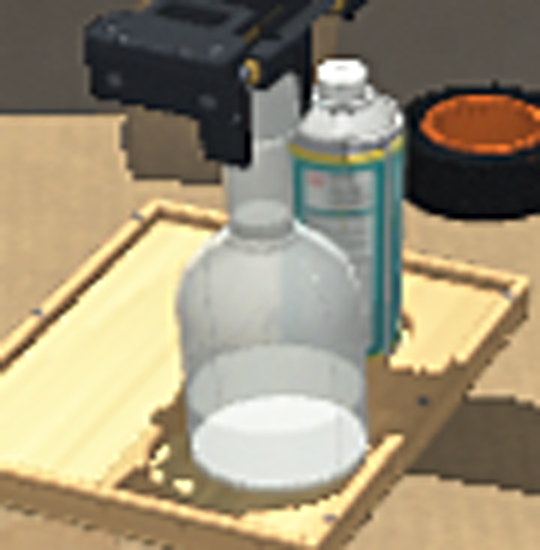

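View pics/t27c.png

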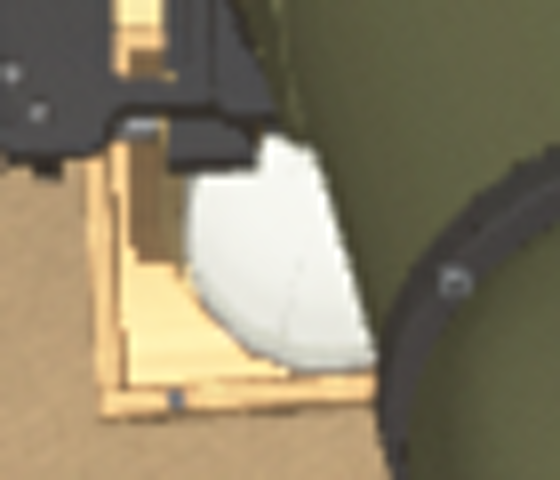

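```bash
python3 - <<'E'
from h import *
s=snap('wrist');save(s,'w27.png');s2=dict(s);s2['wfc']=s['tool_from_camera'];P=cloud(s2)*1000
m=(s['range_z']>0)&(abs(P[...,0])<17)&(P[...,2]>-25)&(P[...,2]<30)&(P[...,1]>-70)&(P[...,1]<40)
v,u=np.where(m);X=P[m];print(len(X),u.min(),u.max(),v.min(),v.max())
print(np.percentile(X[:,1],[1,10,25,50,75,90]).round(1))
t=X[X[:,1]<np.percentile(X[:,1],30)];print(t.mean(0))
E
```

```text
6917 229 320 211 343
[-37.6 -36.7 -36.1 -35.4 -31.5 -14.2]
[ -0.9292593  -36.59844238   3.82410248]
```

View pics/w27.png

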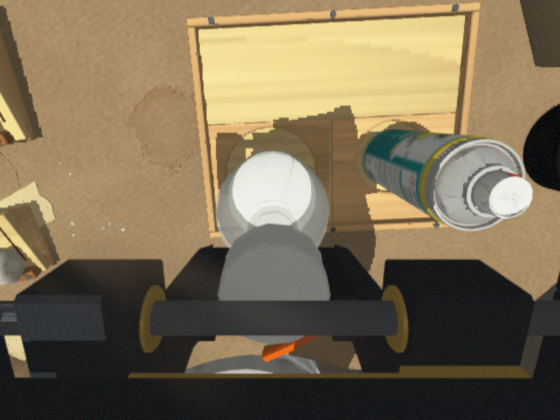

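The view shows that the contact shoved the bottle about 5 mm up in the grip and swung its base towards -x (tilt ≈ 0.055). My top-view correction was misleading: the white disc is inside the base, so the original x was right. I'll set the bottle down on the free table spot where the can stood, with the tool pitched to make the bottle vertical, and re-grip.

```bash
python3 -m inch '[[0,-15,0,0,0,0],[0,-25,0,0,0,0],[0,-25,0,0.02,0,0],[-10,0,-8,0.035,0,0],[-25,0,-15,0,0,0],[-25,0,-17,0,0,0],[-25,0,-17,0,0,0],[-25,0,-17,0,0,0],[-25,0,-14,0,0,0],[-20,0,-10,0,0,0],[-12,0,-4,0,0,0],[0,0,0,0,0,0]]'; python3 -m inch '[[0,0,0,0,0,0],[0,0,0,0,0,0],[0,0,0,0,0,0]]'; python3 to.py 0.42 0.10 0.23; python3 - <<'E'
from h import *
s=snap('scene');save(s,'s28.png');b=proj(s,[[.42,.1,.08],[.42,.1,.335]]);print(b)
cv2.imwrite('pics/s28c.png',cv2.resize(s['img'][120:280,230:350,::-1],None,fx=4,fy=4,interpolation=cv2.INTER_CUBIC))
E
```

```text
clock: 63.53
tool_pos: [0.4169, 0.103, 0.3074]
eef_rot: [-0.487, 0.485, -0.512, 0.515]
contact_force: [-0.1, -0.4, -1.7]
opening: 0.485
clock: 63.78
tool_pos: [0.4188, 0.0987, 0.3074]
eef_rot: [0.485, -0.487, 0.515, -0.512]
contact_force: [0.4, 0.2, -2.4]
opening: 0.482
t 63.78 pos [0.4188 0.0987 0.3074] x [-0.004 -1.     0.001] y [ 0.056 -0.002 -0.998] F [ 0.4  0.2 -2.4] op 42.5
yaw -90.3 tilt vec to level (tool axes) [-0.0559  0.      0.0013]
shift mm tool [-1.4 77.4 -3.2]
[[287.14217427 240.0544491 ]
 [286.0775105  161.21953491]]
```

View pics/s28c.png

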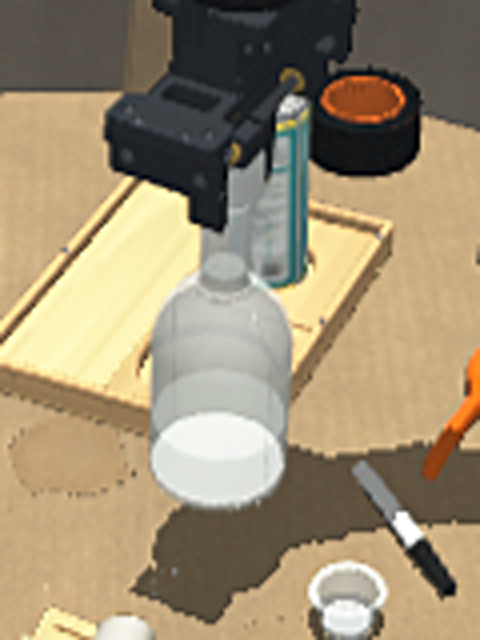

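```bash
python3 - <<'E'
from h import *
s=snap('scene')
for c,z in (((.519,-.067),.025),((.419,.0985),.083)):
    print(c,proj(s,[[*c,z],[*c,z+.125],[*c,z+.175],[*c,z+.255]]).round(1).tolist())
P=cloud(s)
m=(np.hypot(P[...,0]-.42,P[...,1]-.1)<.07)&(P[...,2]>.06)&(P[...,2]<.225)
X=P[m]
for z in np.arange(.07,.23,.015):
    q=X[abs(X[:,2]-z)<.006]
    if len(q)>8: print(z.round(3),len(q),q.mean(0).round(4))
s=snap('top');save(s,'t28.png');cv2.imwrite('pics/t28c.png',cv2.resize(s['img'][190:280,200:300,::-1],None,fx=6,fy=6,interpolation=cv2.INTER_CUBIC))
E
```

```text
(0.519, -0.067) [[283.5, 209.8], [282.9, 176.5], [282.6, 162.1], [282.1, 137.9]]
(0.419, 0.0985) [[287.7, 239.0], [287.3, 202.7], [287.1, 186.9], [286.7, 160.0]]
0.1 103 [0.4115 0.131  0.1002]
0.115 108 [0.4099 0.1313 0.1151]
0.13 110 [0.4112 0.1319 0.1301]
0.145 119 [0.4097 0.1316 0.1452]
0.16 120 [0.4083 0.1314 0.1601]
0.175 125 [0.4082 0.131  0.175 ]
0.19 128 [0.4082 0.131  0.1899]
0.205 148 [0.409  0.1304 0.2054]
0.22 192 [0.4113 0.1242 0.2196]
```

View pics/t28c.png

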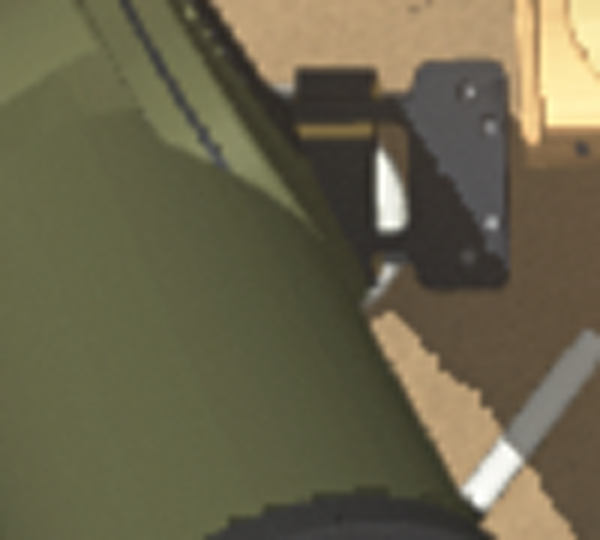

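Depth slices give a direct tilt reading. The bottle now leans 0.037 with its base towards +x, so I over-corrected. Turning back and re-measuring.

```bash
cat > tilt.py <<'E'
from h import *
import sys
cx,cy,z0,z1=[float(a) for a in sys.argv[1:5]]
s=snap('scene');P=cloud(s);o=s['wfc'][:2,3]
m=(np.hypot(P[...,0]-cx,P[...,1]-cy)<.065)&(P[...,2]>z0)&(P[...,2]<z1);X=P[m]
pts=[]
for z in np.arange(z0+.005,z1,.008):
    q=X[abs(X[:,2]-z)<.004]
    if len(q)<25: continue
    # fit circle of known radius .046 to slice
    from scipy.optimize import least_squares
    f=least_squares(lambda c:np.hypot(q[:,0]-c[0],q[:,1]-c[1])-float(sys.argv[5]),[cx,cy],loss='soft_l1',f_scale=.002)
    pts.append([z,*f.x])
pts=np.array(pts);a=np.polyfit(pts[:,0],pts[:,1],1);b=np.polyfit(pts[:,0],pts[:,2],1)
print('axis at z=%.3f:'%pts[0,0],np.polyval(a,pts[0,0]).round(4),np.polyval(b,pts[0,0]).round(4),'slope dx/dz %.3f dy/dz %.3f'%(a[0],b[0]),'n',len(pts))
E
python3 tilt.py 0.425 0.10 0.10 0.20 0.046; python3 -m inch '[[0,0,0,-0.035,0,0],[0,0,0,0,0,0],[0,0,0,0,0,0],[0,0,0,0,0,0]]'; python3 tilt.py 0.42 0.10 0.10 0.20 0.046; python3 tilt.py 0.5455 -0.205 0.06 0.15 0.032;  python3 to.py 0.42 0.10 0.23
```

```text
axis at z=0.105: 0.4219 0.0993 slope dx/dz -0.009 dy/dz -0.001 n 12
clock: 64.32
tool_pos: [0.4183, 0.0999, 0.3075]
eef_rot: [0.494, -0.495, 0.506, -0.505]
contact_force: [0.2, 0.6, -1.6]
opening: 0.487
axis at z=0.105: 0.4206 0.0999 slope dx/dz -0.004 dy/dz 0.006 n 12
axis at z=0.065: 0.5432 -0.2039 slope dx/dz -0.004 dy/dz 0.030 n 7
t 64.42 pos [0.4182 0.1    0.3076] x [-0.002 -1.     0.001] y [ 0.021 -0.001 -1.   ] F [ 0.5  0.8 -2.5] op 42.6
yaw -90.1 tilt vec to level (tool axes) [-0.0215 -0.      0.0008]
shift mm tool [-0.  77.6  0.2]
```

The tilt is small either way and well inside the self-righting range. I'll set it on the table, release and re-grip level.

```bash
python3 -m inch '[[0,25,0,0,0,0],[0,25,0,0,0,0],[0,15,0,0,0,0],[0,10,0,0,0,0],[0,0,0,0,0,0],[0,0,0,0,0,0]]';python3 -m inch '[[0,2,0,0,0,0],[0,0,0,0,0,0]]'; python3 -m inch '[[0,1.5,0,0,0,0],[0,0,0,0,0,0]]'
```

```text
clock: 64.92
tool_pos: [0.4197, 0.1001, 0.2326]
eef_rot: [0.495, -0.495, 0.506, -0.504]
contact_force: [-0.6, 0.0, -1.1]
opening: 0.482
clock: 65.08
tool_pos: [0.4205, 0.1003, 0.2313]
eef_rot: [0.494, -0.495, 0.506, -0.505]
contact_force: [1.5, -0.4, -2.4]
opening: 0.485
clock: 65.25
tool_pos: [0.4202, 0.1001, 0.2295]
eef_rot: [0.494, -0.495, 0.506, -0.505]
contact_force: [-0.3, -0.9, -2.9]
opening: 0.487
```

```bash
python3 -m inch '[[0,2,0,0,0,0],[0,0,0,0,0,0]]';python3 -m inch '[[0,2,0,0,0,0],[0,0,0,0,0,0]]'; python3 -m inch '[[0,1.5,0,0,0,0],[0,0,0,0,0,0]]'; python3 -m inch '[[0,1.5,0,0,0,0],[0,0,0,0,0,0]]'
```

```text
clock: 65.42
tool_pos: [0.4201, 0.1, 0.2271]
eef_rot: [0.494, -0.495, 0.506, -0.505]
contact_force: [-0.2, -0.8, -1.6]
opening: 0.487
clock: 65.58
tool_pos: [0.42, 0.1, 0.2249]
eef_rot: [0.494, -0.495, 0.506, -0.504]
contact_force: [-0.7, 0.1, -1.7]
opening: 0.487
clock: 65.75
tool_pos: [0.42, 0.1, 0.2234]
eef_rot: [0.495, -0.495, 0.506, -0.504]
contact_force: [-0.6, -1.0, -1.6]
opening: 0.483
clock: 65.92
tool_pos: [0.4202, 0.1, 0.222]
eef_rot: [0.494, -0.495, 0.506, -0.505]
contact_force: [-0.8, -0.3, -0.6]
opening: 0.485
```

```bash
python3 -m inch '[[0,1.2,0,0,0,0],[0,0,0,0,0,0]]'; python3 -m inch '[[0,1,0,0,0,0],[0,0,0,0,0,0]]'
```

```text
clock: 66.08
tool_pos: [0.4204, 0.1003, 0.2211]
eef_rot: [0.494, -0.495, 0.506, -0.505]
contact_force: [-0.6, -0.1, 0.9]
opening: 0.481
clock: 66.25
tool_pos: [0.4209, 0.1007, 0.2209]
eef_rot: [0.494, -0.495, 0.506, -0.505]
contact_force: [-2.5, 0.2, 10.8]
opening: 0.487
```

```bash
python3 -m inch '[[0,-0.8,0,0,0,0],[0,0,0,0,0,0],[0,0,0,0,0,0],[0,0,0,0,0,0],[0,0,0,0,0,0],[0,0,0,0,0,0],[0,-4,0,0,0,0],[0,0,0,-0.021,0,0],[0,0,0,0,0,0],[0,0,0,0,0,0]]' 88; python3 to.py 0.42 0.10 0.225 -90; python3 tilt.py 0.42 0.10 0.02 0.115 0.046; python3 - <<'E'
from h import *
s=snap('wrist');save(s,'w29.png');s2=dict(s);s2['wfc']=s['tool_from_camera'];P=cloud(s2)*1000
m=(s['range_z']>0)&(np.hypot(P[...,0],P[...,2])<35)&(P[...,1]<-20)&(P[...,1]>-45)
k,l,stt,ce=cv2.connectedComponentsWithStats(m.astype(np.uint8));i=1+np.argmax(stt[1:,4]);X=P[l==i];print(stt[i],'cap centre tool x',np.percentile(X[:,0],[1,99]),'z',np.percentile(X[:,2],[1,99]),'y',np.median(X[:,1]))
E
```

```text
clock: 67.08
tool_pos: [0.4204, 0.1001, 0.2249]
eef_rot: [0.499, -0.5, 0.501, -0.5]
contact_force: [0.4, -0.3, 0.8]
opening: 1.0
t 67.08 pos [0.4204 0.1001 0.2249] x [-0.002 -1.     0.   ] y [ 0.001 -0.    -1.   ] F [ 0.4 -0.3  0.8] op 88.1
yaw -90.1 tilt vec to level (tool axes) [-0.0009 -0.      0.0004]
turn about tool y: -0.0024 rad
shift mm tool [ 0.1 -0.1 -0.4]
axis at z=0.025: 0.4197 0.1004 slope dx/dz 0.002 dy/dz 0.003 n 12
[ 217  237  108   63 5387] cap centre tool x [-21.51167883  18.1322888 ] z [-1.47012414 20.11946718] y -31.744707573132427
```

View pics/w29.png

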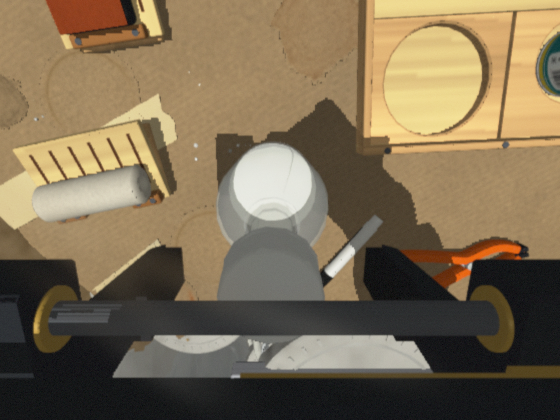

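The bottle stands upright with its axis at (0.4197, 0.1004) and slope 0.002. Re-gripping firmly.

```bash
python3 -m inch '[[0,0,-0.7,0,0,0],[0,0,0,0,0,0],[0,0,0,0,0,0],[0,0,0,0,0,0],[0,0,0,0,0,0],[0,0,0,0,0,0],[0,0,0,0,0,0],[0,0,0,0,0,0],[0,0,0,0,0,0],[0,0,0,0,0,0],[0,0,0,0,0,0]]' 0 28; python3 -m inch '[[0,-3,0,0,0,0],[0,-12,0,0,0,0],[0,-22,0,0,0,0],[0,-25,0,0,0,0],[0,-18,0,0,0,0],[0,-5,0,0,0,0],[0,0,0,0,0,0],[0,0,0,0,0,0]]'; python3 to.py 0.5255 -0.0665 0.31 -90; python3 tilt.py 0.42 0.10 0.10 0.20 0.046
```

```text
clock: 68.1
tool_pos: [0.4195, 0.1002, 0.2248]
eef_rot: [0.5, -0.5, 0.501, -0.499]
contact_force: [0.3, 0.3, -0.2]
opening: 0.478
clock: 68.77
tool_pos: [0.4189, 0.0997, 0.3091]
eef_rot: [0.5, -0.5, 0.501, -0.499]
contact_force: [0.5, -0.3, -1.5]
opening: 0.482
t 68.77 pos [0.4189 0.0997 0.3091] x [-0.002 -1.     0.001] y [-0.001 -0.001 -1.   ] F [ 0.5 -0.3 -1.5] op 42.5
yaw -90.1 tilt vec to level (tool axes) [ 0.0009 -0.      0.0013]
turn about tool y: -0.0023 rad
shift mm tool [166.2  -0.8 106.6]
axis at z=0.105: 0.4183 0.0995 slope dx/dz 0.002 dy/dz 0.000 n 12
```

```bash
python3 -m inch '[[12,0,8,0,0,0],[25,0,16,0,0,0],[30,0,19,0,0,0],[30,0,19,0,0,0],[28,0,18,0,0,0],[22,0,14,0,0,0],[13,0,8,0,0,0],[6,0,4,0,0,0],[0,0,0,0,0,0],[0,0,0,0,0,0],[0,0,0,0,0,0],[0,0,0,0,0,0]]'; python3 to.py 0.5255 -0.067 0.25 -90; python3 tilt.py 0.525 -0.067 0.10 0.20 0.046
```

```text
clock: 69.82
tool_pos: [0.5244, -0.0644, 0.3098]
eef_rot: [0.5, -0.5, 0.5, -0.5]
contact_force: [0.9, -0.6, -1.7]
opening: 0.48
t 69.82 pos [ 0.5244 -0.0644  0.3098] x [ 0.001 -1.     0.   ] y [-0.001 -0.    -1.   ] F [ 0.9 -0.6 -1.7] op 42.3
yaw -90.0 tilt vec to level (tool axes) [0.0006 0.     0.    ]
turn about tool y: 0.0007 rad
shift mm tool [ 2.6 59.8  1.1]
axis at z=0.105: 0.5257 -0.0645 slope dx/dz -0.011 dy/dz 0.001 n 12
```

```bash
python3 -m inch '[[1.5,15,0,0,0,0],[0.5,20,0,0,0,0],[0,15,0,0,0,0],[0,8,0,0,0,0],[0,0,0,0,0,0],[0,0,0,0,0,0],[0,0,0,0,0,0]]'; python3 to.py 0.5255 -0.067 0.2315 -90; python3 tilt.py 0.525 -0.067 0.045 0.14 0.046
```

```text
clock: 70.45
tool_pos: [0.5257, -0.0678, 0.2528]
eef_rot: [0.499, -0.5, 0.501, -0.5]
contact_force: [-0.0, 0.7, -1.2]
opening: 0.481
t 70.45 pos [ 0.5257 -0.0678  0.2528] x [-0.002 -1.     0.001] y [ 0.002 -0.001 -1.   ] F [-0.   0.7 -1.2] op 42.4
yaw -90.1 tilt vec to level (tool axes) [-0.0019  0.      0.0006]
turn about tool y: -0.0016 rad
shift mm tool [-0.8 21.3 -0.3]
axis at z=0.050: 0.5266 -0.0676 slope dx/dz -0.004 dy/dz -0.006 n 12
```

```bash
python3 -m inch '[[-0.3,5,-0.8,0,0,0],[0,0,0,0,0,0]]';python3 -m inch '[[0,4,0,0,0,0],[0,0,0,0,0,0]]';python3 -m inch '[[0,3,0,0,0,0],[0,0,0,0,0,0]]'
```

```text
clock: 70.67
tool_pos: [0.5241, -0.0678, 0.2468]
eef_rot: [0.5, -0.5, 0.501, -0.499]
contact_force: [0.3, -0.0, -1.5]
opening: 0.481
clock: 70.83
tool_pos: [0.524, -0.0679, 0.2424]
eef_rot: [0.5, -0.501, 0.501, -0.499]
contact_force: [0.3, -1.0, -0.8]
opening: 0.481
clock: 71.0
tool_pos: [0.524, -0.0679, 0.2394]
eef_rot: [-0.5, 0.501, -0.5, 0.499]
contact_force: [-0.1, -0.6, -1.3]
opening: 0.482
```

It's past the mouth with no contact. Continuing to the floor.

```bash
python3 -m inch '[[0,3,0,0,0,0],[0,0,0,0,0,0]]';python3 -m inch '[[0,2.5,0,0,0,0],[0,0,0,0,0,0]]';python3 -m inch '[[0,1.5,0,0,0,0],[0,0,0,0,0,0]]';python3 -m inch '[[0,1.2,0,0,0,0],[0,0,0,0,0,0]]'
```

```text
clock: 71.17
tool_pos: [0.5241, -0.0679, 0.2364]
eef_rot: [0.5, -0.5, 0.501, -0.499]
contact_force: [0.8, 0.1, -1.2]
opening: 0.481
clock: 71.33
tool_pos: [0.5241, -0.0679, 0.234]
eef_rot: [0.5, -0.5, 0.501, -0.499]
contact_force: [-0.6, 0.3, -1.1]
opening: 0.476
clock: 71.5
tool_pos: [0.5242, -0.0678, 0.2327]
eef_rot: [0.5, -0.5, 0.501, -0.499]
contact_force: [-0.0, -0.0, -1.8]
opening: 0.484
clock: 71.67
tool_pos: [0.5242, -0.0678, 0.2315]
eef_rot: [0.5, -0.5, 0.501, -0.499]
contact_force: [-0.2, -0.4, -0.7]
opening: 0.48
```

```bash
python3 -m inch '[[0,1,0,0,0,0],[0,0,0,0,0,0]]';python3 -m inch '[[0,0.8,0,0,0,0],[0,0,0,0,0,0]]'
```

```text
clock: 71.83
tool_pos: [0.5245, -0.0677, 0.2308]
eef_rot: [0.499, -0.5, 0.501, -0.5]
contact_force: [0.5, -0.2, -0.3]
opening: 0.478
clock: 72.0
tool_pos: [0.525, -0.0676, 0.2308]
eef_rot: [0.499, -0.5, 0.501, -0.5]
contact_force: [-1.2, 0.9, 4.1]
opening: 0.477
```

On the floor at 0.2308, as expected. Releasing and withdrawing straight up, then clear.

```bash
python3 -m inch '[[0,-0.5,0,0,0,0],[0,0,0,0,0,0],[0,0,0,0,0,0],[0,0,0,0,0,0],[0,0,0,0,0,0],[0,0,0,0,0,0],[0,0,0,0,0,0],[0,-10,0,0,0,0],[0,-20,0,0,0,0],[0,-30,0,0,0,0],[0,-35,0,0,0,0],[0,-25,0,0,0,0]]' 88; python3 -m inch '[[10,0,-20,0,0,0],[25,0,-25,0,0,0],[33,0,-20,0,0,0],[33,0,-10,0,0,0],[33,0,0,0,0,0],[33,0,0,0,0,0],[33,0,0,0,0,0],[33,0,0,0,0,0],[30,0,0,0,0,0],[20,0,0,0,0,0],[0,0,0,0,0,0],[0,0,0,0,0,0]]'; python3 - <<'E'
from h import *
st()
for n in ('top','scene'):
    s=snap(n);save(s,n+'30.png');np.savez('pics/%s30.npz'%n,**{k:v for k,v in s.items() if k!='st'})
im=cv2.imread('pics/top30.png');cv2.imwrite('pics/t30c.png',cv2.resize(im[110:265,120:410],None,fx=2.7,fy=2.7,interpolation=cv2.INTER_CUBIC))
E
python3 tilt.py 0.525 -0.067 0.03 0.115 0.046; python3 tilt.py 0.545 -0.205 0.06 0.15 0.032
```

```text
clock: 73.0
tool_pos: [0.5248, -0.0676, 0.3538]
eef_rot: [0.499, -0.5, 0.501, -0.5]
contact_force: [1.0, 0.1, -0.4]
opening: 0.998
clock: 74.0
tool_pos: [0.4483, -0.3513, 0.3508]
eef_rot: [0.499, -0.501, 0.501, -0.499]
contact_force: [0.4, 1.2, -0.2]
opening: 0.997
t 74.0 pos [ 0.4483 -0.3513  0.3508] x [-0.004 -1.     0.   ] y [ 0. -0. -1.] F [ 0.4  1.2 -0.2] op 87.8
axis at z=0.035: 0.5245 -0.068 slope dx/dz 0.002 dy/dz 0.011 n 11
axis at z=0.081: 0.5432 -0.2035 slope dx/dz -0.012 dy/dz 0.011 n 9
```

View pics/t30c.png

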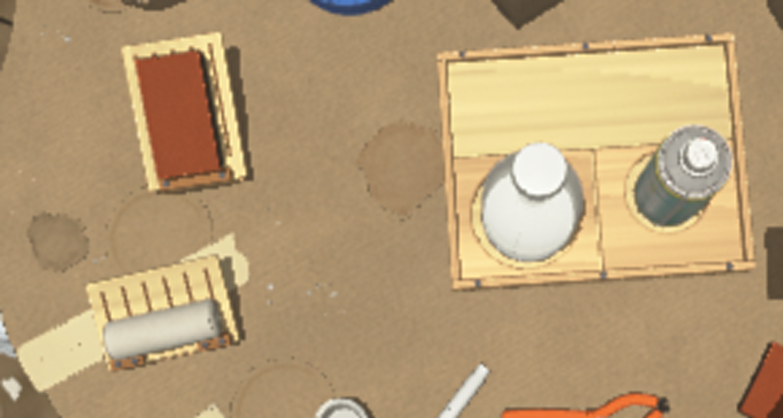

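View pics/scene30.png

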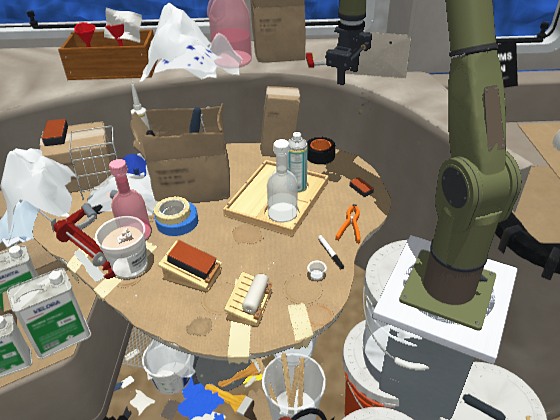

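```bash
python3 - <<'E'
from h import *
s=dict(np.load('pics/top30.npz'));P=cloud(s);Z=P[...,2]
for nm,c,z in (('cap',(.5246,-.067),.261),('button',(.544,-.204),.211)):
    m=(np.hypot(P[...,0]-c[0],P[...,1]-c[1])<.06)&(abs(Z-z)<.012);v,u=np.where(m);Q=onplane(s,np.c_[u,v],z)
    print(nm,np.percentile(Z[m],[50,90]).round(4),Q.mean(0).round(4),cv2.minEnclosingCircle((Q[:,:2]*1000).astype(np.float32)))
hsv=cv2.cvtColor(s['img'],cv2.COLOR_RGB2HSV)
# sleeve via silhouette onto plane z=.0525 slope-free
m=(P[...,0]>.37)&(P[...,0]<.46)&(P[...,1]>.21)&(P[...,1]<.35)&(hsv[...,1]<60)&(Z>.045)
k,l,stt,ce=cv2.connectedComponentsWithStats(m.astype(np.uint8));i=1+np.argmax(stt[1:,4]);v,u=np.where(l==i)
Q=onplane(s,np.c_[u,v],.0527);print('sleeve',cv2.minAreaRect((Q[:,:2]*1000).astype(np.float32)),'seat 415.6 279.7, yaw 11.6')
m=((hsv[...,0]<12)|(hsv[...,0]>174))&(hsv[...,1]>120)&(P[...,0]>.52)&(P[...,0]<.72)&(P[...,1]>.18)&(P[...,1]<.34)
k,l,stt,ce=cv2.connectedComponentsWithStats(m.astype(np.uint8));i=1+np.argmax(stt[1:,4]);v,u=np.where(l==i)
y=np.radians(7.6);c=np.array([.619,.261,.0588]);n=np.array([-np.cos(y)*np.sin(.3),-np.sin(y)*np.sin(.3),np.cos(.3)]);U=np.array([np.cos(y)*np.cos(.3),np.sin(y)*np.cos(.3),np.sin(.3)]);V=np.array([-np.sin(y),np.cos(y),0])
p0=c+n*.015;K=s['mtx'];d=np.c_[(u-K[0,2])/K[0,0],(v-K[1,2])/K[1,1],np.ones(len(u))]@s['wfc'][:3,:3].T;o=s['wfc'][:3,3]
t=((p0-o)@n)/(d@n);Q=o+d*t[:,None]-p0;print('block offset (u,v mm)',cv2.minAreaRect(np.c_[Q@U,Q@V].astype(np.float32)*1000))
E
```

```text
cap [0.2612 0.2637] [ 0.5233 -0.069   0.261 ] ((523.1982421875, -69.01522827148438), 22.248882293701172)
button [0.2098 0.2127] [ 0.5431 -0.2038  0.211 ] ((541.9171752929688, -202.17166137695312), 15.867873191833496)
sleeve ((417.53717041015625, 277.55377197265625), (36.53188705444336, 109.26948547363281), 11.783454895019531) seat 415.6 279.7, yaw 11.6
block offset (u,v mm) ((2.02398681640625, -1.9651737213134766), (113.53923797607422, 60.846622467041016), 0.983910083770752)
```

All four are within tolerance, and the robot is clear. Handing in.

```bash
python3 -c "
from plant import r
print(r.finish_job())"
```

```text
the job is handed in; nothing more can be done
None
```

I carried out the full sequence and handed the job in at about 74 s of the 144 s allowed. No verdict was reported. My last camera checks put all four items inside their limits, and the gripper was open and well clear.

- **Standing aside:** I stood the bottle on the right of the table and the can on the left. Both stayed upright.
- **Block:** the box behind the tray left little room, so I first gripped the block at a tilt. I set it on free table, re-gripped it square, and slid it down its rest to the cleat. It is about 2 mm from the seat point along and across, with the slope at 0.30 rad.
- **Sleeve:** it lies against both cleats, 2–3 mm from the seat point and straight.
- **Can:** it stands on its recess floor, within about 2–3 mm of centre and upright within about 0.02 rad.
- **Bottle:** it stands on its recess floor, within about 2 mm of centre and upright within about 0.01 rad.

**What went wrong or disagreed:**
- **Caught on the rim:** the first try at putting the bottle back caught the rim, with about 20 N at the wrist. I had trusted a misleading top-view edge. The contact tilted the bottle slightly in the grip, so I stood it on the table, re-gripped it, and the second try went in without contact.
- **Bottle moved while aside:** it had shifted about 8 mm by the time I went back for it, so I measured it again before gripping.
- **Camera differences:** the cameras disagreed by 2–3 mm on heights and centres. That is within their calibration, and small against the limits.

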